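Refill a disc filter and lock its bayonet cap

TASK

Refill the disc filter: turn the cap out of its bayonet lock, lift it off and stand it upright on the worktop well clear of the filter, then put every white filter ring that lies on the worktop over the spine, so that they lie flat in a stack. With all rings on, put the cap back over them and twist it clockwise, as seen from above, until its lugs drop into the locking notches; leave the bottles and the dish standing near the work alone.

Things in the scene. Friction and masses are not known exactly. Their poses are not given: they have to be found in the camera images.
- filter_base: fixed filter base: steel flange 124 mm across, 12 mm high. Origin on the spine's axis at the worktop, z up. Two equal bayonet hooks half a turn apart stand on it, to 32 mm above the worktop. Seen from above, lugs enter 57 deg (0.995 rad) anticlockwise from +x and from -x and lock on the x axis, so the locked cap's bar lies along x, either way round, with about 4 deg of play
- spine_tip (a point): top of the bare spine, on its axis, 74 mm above the worktop: round steel post 16 mm thick, its top 7 mm tapered; the rings stack on it from the flange (12 mm above the worktop) up
- lug_entry (a point): one of the two entries (the other is half a turn away), 46 mm from the axis on the lug track, whose top is 5 mm above the flange (17 mm above the worktop). A lug can be lowered onto or lifted off the track within 16 deg either side of it; turned clockwise it slides 57 deg under the hook's roof, 15 mm above the flange, so with 4 mm to spare above it
- notch (a point): one of the two locking notches (the other is half a turn away), 46 mm from the axis, on the flange, under the hook's roof. The track ends 12 deg before it, and a lug turned past that drops 5 mm to the flange; a stop prevents turning farther. A lug in the notch can be raised 9 mm, and must be raised over 5 mm to turn back
- cap_bar (a point): loose cap, locked on the base at the start: grey bell 74 mm across, 72 mm high, open below, bore 66 mm, 66 mm deep, 0.15 to 0.3 kg; upright grip bar on top 56 mm long, 14 wide, 36 high. Point: bar's centre, 90 mm above the cap's foot, 18 above the bell; x along the bar, z up. Two lugs at the foot in line with the bar, 12 mm wide, 6 high, reach 48 mm from the axis. Half a turn changes nothing
- ring1_mid (a point): white plastic filter ring, grey line round its rim, 54 mm across, 8 mm thick, 21 mm hole, about 30 g, flat on the worktop at the start. Point: its centre, 4 mm above its underside; z is its axis. Gripped across the rim. Four to six of the six rings are present
- ring2_mid (a point): white plastic filter ring, grey line round its rim, 54 mm across, 8 mm thick, 21 mm hole, about 30 g, flat on the worktop at the start. Point: its centre, 4 mm above its underside; z is its axis. Gripped across the rim. Four to six of the six rings are present
- ring3_mid (a point): white plastic filter ring, grey line round its rim, 54 mm across, 8 mm thick, 21 mm hole, about 30 g, flat on the worktop at the start. Point: its centre, 4 mm above its underside; z is its axis. Gripped across the rim. Four to six of the six rings are present
- ring4_mid (a point): white plastic filter ring, grey line round its rim, 54 mm across, 8 mm thick, 21 mm hole, about 30 g, flat on the worktop at the start. Point: its centre, 4 mm above its underside; z is its axis. Gripped across the rim. Four to six of the six rings are present
- ring5_mid (a point): white plastic filter ring, grey line round its rim, 54 mm across, 8 mm thick, 21 mm hole, about 30 g, flat on the worktop at the start. Point: its centre, 4 mm above its underside; z is its axis. Gripped across the rim. Four to six of the six rings are present
- ring6_mid (a point): white plastic filter ring, grey line round its rim, 54 mm across, 8 mm thick, 21 mm hole, about 30 g, flat on the worktop at the start. Point: its centre, 4 mm above its underside; z is its axis. Gripped across the rim. Four to six of the six rings are present
- wash_bottle: squeeze bottle with a bent spout, 59 mm across and 224 mm high, standing behind the work; to be left alone. Origin near its body at the worktop.
- drum: white plastic bottle, 66 mm across and 155 mm high, standing at the right behind the work; to be left alone. Origin at the centre of its underside.
- boat: white square weighing dish, 74 mm wide and 16 mm high, behind the rings; to be left alone. Origin at the centre of its underside.
There are look-alikes about, which are no part of the job. What is shaped like the part that bears ring5_mid but orange or turquoise is not meant.

How it is judged:
By the outcome, as a careful person would: the job done as asked, in the order asked, and still so for the second after the job is handed in, with the robot touching nothing.
Of ring1, ring2, ring3, ring4, ring5, ring6 only 4 to 6 are there at a start; the rules pass over those that are not, and their reading is None.
At some moment in a run one of ring1, ring2, ring3, ring4, ring5, ring6 may be knocked a few centimetres aside while the robot is not near it.
Once in a run the grip may slacken for a moment while it holds something.
It also fails if it takes over 210 s, if anything falls off the work surface, if the arm or the gripper's body presses on something with over 40 N, if the wrist force passes 120 N, or if a joint passes its speed limit or range.

ROBOT

A 7-joint arm with a two-finger parallel gripper is mounted at the origin on a cart in front of the work surface, level with it; the furniture and walls round the work are solid. World frame = base frame: x ahead of the robot, y to its left, z up, the work surface at z = 0. Lengths are in m, angles in rad, forces in N, time in s.
With the tool pointing down it reaches from about 0.4 to 0.875 m from the base axis. Payload 6.5 kg.
Tool frame: the origin (TCP) lies midway between the tips of the shut fingers; the grasp point (between the pads) lies 19 mm behind it; z points along the fingers, x is the direction in which the jaws open and shut, and the axes are right-handed (so a half turn about z gives the same grasp; the last joint's range is limited). The gripper opens to 85 mm and grips with 20 to 120 N. Pads are 22 mm wide; open, the fingers measure 114 mm over their backs; the gripper's body (76 mm by 85 mm) begins 54 mm behind the grasp point. The pads swing forward as they close: fully open they stand 13 mm farther back than shut.
Start: joints at [1.078, 0.536, -0.004, 1.538, 0.003, 1.067, -0.071], TCP at [0.269, -0.592, 0.199] pointing down, gripper open.
Joint ranges: [-2.7, 2.7], [-0.37, 2.16], [-1.27, 1.26], [0.24, 2.4], [-1.31, 4.45], [0.19, 1.91], [-2.76, 2.76]. Speed limits (rad/s): [2.39, 2.39, 3.14, 3.14, 3.14, 3.14, 3.14].

INTERFACE

Orientations are given as a unit quaternion [x, y, z, w].
In Python, from cell import bot, optics gives the robot as it stands.
- The arm moves only by the tool carry_out, never from a script. Its argument "rows" is a list of rows, each an object with "offset": the shift along the tool's x, y, z as a fraction of full scale, a list of three; "delta_rot": the turn, a rotation vector about the tool's x, y, z as a fraction of full scale, a list of three; "gripper": the opening, from -1 (shut) to 1 (fully open), so that 0 is half open. A call has 1 to 20 rows; each row shifts and turns the pose as measured when the row begins, along the tool's axes as they then stand; what a row does not reach is not made up. Full scale, the value 1, is 40 mm for a shift and 4 degrees for a turn. A row lasts 1/12 s, in which the tool goes at most 41.7 mm and 7.16 degrees, less where a joint would pass 70% of its speed; a pose out of reach is approached as far as the arm can. A call with a number of a shift or a turn outside -1 to 1 is refused whole. A call with a gripper value outside its range is refused whole. The fingers move at their own pace and stop on an object; "squeeze" is the grip in N (left out, the last holds). Time passes only in rows, so rows that do not move let the fingers close. It gives the time, the measured TCP pose, the force and the opening at its end, in the units of the state.
- bot.get_state(): the state, without advancing time (a new reading comes with each control period).
- optics.grab_frame(name): name is "scene" or "top" or "wrist"; returns (picture, depth): 384x512x3 uint8, red, green, blue; 384x512 float32, m along the optical axis (not along the pixel's ray), 0 where there is no reading.
- optics.calibration(name): a dict with "fx", "fy", "cx", "cy" (pixels), "world_to_cam" (4x4, takes a point from world to camera coordinates). Camera axes: x right, y down, z forward; pixel columns grow to the right and rows downward; lengths in m; the calibration is good to about 2 mm. A picture is of the moment at which its call begins: read the wrist's pose just before it. calibration takes no time and is no camera call; for the wrist camera it gives the pose at the moment of the call.
- bot.finish_job(): hands the job in, once; it reports no verdict.
The state is a dict: "time_s": time; "q": joint angles; "qvel": joint speeds; "effort": joint torques, N m; "tool_pos": TCP position; "tool_rot": TCP orientation; "contact_force": force on the tool from outside, world axes, zero at the start; "torque": the same for the moment, N m; "width": finger opening in m.
Only numpy, scipy, OpenCV 4.12 (cv2) and the standard library are available. Lean on these libraries where they do the work, as an engineer would, in place of code of your own. Each camera call takes 0.05 s, during which the arm holds its last target.

## Working session

There is one attempt and no reset: what is moved stays moved. The work goes in short steps, Python scripts to look and compute and a tool call to move; the robot and the scene stay as the last step left them, time stands still between calls to the robot, and variables do not carry over. Pictures are saved under pics/ and viewed, and the job is handed in when it is done.

Besides the shell and the picture viewer there is one more tool, called after "Request:" as a command line: name --argument value ..., lists and objects as JSON in quotes. carry_out: Moves the arm, as the interface text tells. Shift numbers are shares of 40 mm and turn numbers shares of 4 degrees, none past 1 either way. Its arguments: {"type":"object","properties":{"rows":{"type":"array","items":{"type":"object","properties":{"offset":{"type":"array","items":{"type":"number"}},"delta_rot":{"type":"array","items":{"type":"number"}},"gripper":{"type":"number"}}}},"squeeze":{"type":"number"}},"required":["rows"]}

```bash
ls; mkdir -p pics; python3 - <<'E'
from cell import bot, optics
import cv2,numpy as np
s=bot.get_state(); print(s)
for n in ["scene","top","wrist"]:
    p,d=optics.grab_frame(n); cv2.imwrite(f"pics/{n}0.png",p[:,:,::-1]); np.savez(f"pics/{n}0.npz",p=p,d=d)
    print(n,optics.calibration(n),(d>0).mean())
E
```

```text
pics
{'time_s': 0.0, 'q': array([ 1.07777416,  0.53718204, -0.00442958,  1.53888022,  0.00260498,
        1.06728144, -0.07120956]), 'qvel': array([ 6.90655649e-04, -3.16740984e-04,  5.95731810e-04, -9.50404847e-05,
       -1.08710825e-03,  5.59187359e-04,  5.82998869e-04]), 'effort': array([-8.00200596e-04, -5.83424449e+01,  1.04780417e+00, -2.59112012e+01,
        1.22209021e-02,  9.35636053e-03,  1.45496978e-05]), 'tool_pos': array([ 0.26877472, -0.59107129,  0.19820017]), 'tool_rot': array([ 8.40842137e-01, -5.41279724e-01, -7.68585659e-04, -4.13331409e-04]), 'contact_force': array([-0.70422157,  0.16609487, -0.57008933]), 'torque': array([-0.00724769, -0.00569792, -0.01719848]), 'width': 0.08526433549872509}
scene {'fx': 354.7031788760583, 'fy': 354.7031788760583, 'cx': 254.56175754327387, 'cy': 190.50725910131166, 'world_to_cam': array([[-0.66911029, -0.74312895,  0.0071263 ,  0.43348941],
       [-0.53981432,  0.47941131, -0.69192867,  0.35288832],
       [ 0.5107758 , -0.46682347, -0.72193069,  1.16549157],
       [ 0.        ,  0.        ,  0.        ,  1.        ]])} 0.9882
[... 187 characters left out ...]
8e-03,
         7.67272649e-02],
       [-9.84209304e-01,  1.68516922e-02, -1.76204617e-01,
         5.67749543e-01],
       [ 1.76227622e-01, -1.21608556e-04, -9.84349435e-01,
         1.52858414e+00],
       [ 0.00000000e+00,  0.00000000e+00,  0.00000000e+00,
         1.00000000e+00]])} 0.9960123697916666
wrist {'fx': 280.81420137796255, 'fy': 280.81420137796255, 'cx': 258.01122541601416, 'cy': 194.45855717295456, 'world_to_cam': array([[ 0.41393515, -0.91030527, -0.00141882, -0.65047974],
       [-0.87393367, -0.39783142,  0.27923128, -0.03640106],
       [-0.25475016, -0.11434369, -0.96022283,  0.37906698],
       [ 0.        ,  0.        ,  0.        ,  1.        ]])} 0.9958597819010416
```

View pics/scene0.png

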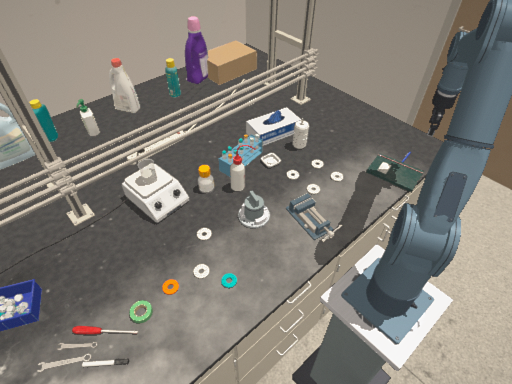

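View pics/top0.png

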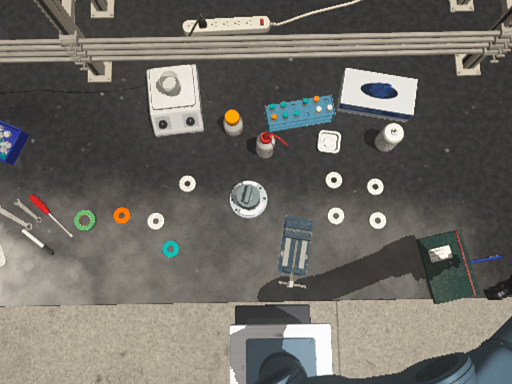

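View pics/wrist0.png

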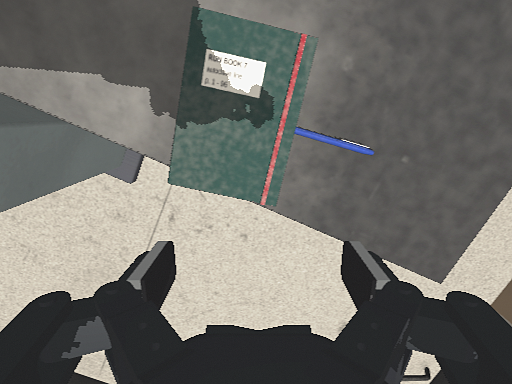

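```bash
cat > h.py <<'E'
import numpy as np, cv2
from scipy.spatial.transform import Rotation as R
def ray(c,u,v):
    T=c["world_to_cam"]; Rm=T[:3,:3]; o=-Rm.T@T[:3,3]
    d=Rm.T@np.array([(u-c["cx"])/c["fx"],(v-c["cy"])/c["fy"],1.]); return o,d
def onplane(c,u,v,z):
    o,d=ray(c,u,v); t=(z-o[2])/d[2]; return o+t*d
def proj(c,p):
    T=c["world_to_cam"]; q=T[:3,:3]@np.asarray(p)+T[:3,3]; return np.array([c["fx"]*q[0]/q[2]+c["cx"],c["fy"]*q[1]/q[2]+c["cy"]])
def cloud(c,d):
    v,u=np.mgrid[:d.shape[0],:d.shape[1]]
    P=np.stack([(u-c["cx"])/c["fx"]*d,(v-c["cy"])/c["fy"]*d,d],-1)
    T=c["world_to_cam"]; return (P-T[:3,3])@T[:3,:3]
def rings(p,d,c,lo=140,tol=None):
    W=cloud(c,d); z=W[...,2]
    hsv=cv2.cvtColor(p,cv2.COLOR_RGB2HSV)
    m=((hsv[...,2]>lo)&(hsv[...,1]<60)).astype(np.uint8)
    n,l,st,ce=cv2.connectedComponentsWithStats(m)
    out=[]
    for i in range(1,n):
        mm=l==i
        cn,_=cv2.findContours(mm.astype(np.uint8),cv2.RETR_EXTERNAL,cv2.CHAIN_APPROX_NONE)
        k=max(cn,key=cv2.contourArea)
        if len(k)<12: continue
        (x,y),(a,b),an=cv2.fitEllipse(k)
        P=onplane(c,x,y,0.008)
        f=np.linalg.norm(P-ray(c,x,y)[0]); dia=max(a,b)*f/c["fx"]
        if .040<dia<.066 and min(a,b)/max(a,b)>.6: out.append((x,y,P[0],P[1],dia,a/b,np.median(z[mm]),st[i,4]))
    return out
def tdown(s):
    Rm=R.from_quat(s["tool_rot"]).as_matrix(); return Rm
E
python3 - <<'E'
from cell import bot, optics
from h import *
np.set_printoptions(precision=4,suppress=True)
for n in ["top","scene"]:
    f=np.load(f"pics/{n}0.npz"); c=optics.calibration(n)
    for r in rings(f["p"],f["d"],c): print(n,np.round(r,4))
f=np.load("pics/top0.npz"); c=optics.calibration("top"); W=cloud(c,f["d"])
print("table z",[np.median(W[a:a+8,b:b+8,2]) for a,b in[(250,210),(250,400),(150,220)]])
# cap
sub=W[170:230,220:280]; z=sub[...,2]
for lo,hi in [(.025,.035),(.07,.09),(.095,.13)]:
    m=(z>lo)&(z<hi); P=sub[m]; print(lo,m.sum(),P.mean(0),P.min(0),P.max(0))
m=((z>.1)).astype(np.uint8); k=max(cv2.findContours(m,cv2.RETR_EXTERNAL,cv2.CHAIN_APPROX_NONE)[0],key=cv2.contourArea)
P=sub[(z>.108)]; 
r=cv2.minAreaRect((P[:,:2]*1000).astype(np.float32)); print("bar rect",r, np.median(P[:,2]))
p=f["p"]
a=cv2.resize(p[150:250,180:280],(400,400),interpolation=cv2.INTER_CUBIC); b=cv2.resize(p[160:235,310:390],(400,400),interpolation=cv2.INTER_CUBIC)
e=cv2.resize(p[165:265,70:210],(560,400),interpolation=cv2.INTER_CUBIC)
cv2.imwrite("pics/crop1.png",np.hstack([a,b])[:,:,::-1]);cv2.imwrite("pics/crop2.png",e[:,:,::-1])
E
```

```text
top [188.4091  25.2059   1.1692   0.2917   0.0565   0.6504   0.0329 122.    ]
top [506.3894  30.6946   1.1283  -0.8173   0.0598   0.6461   0.2913  99.    ]
top [502.5832  41.6033   1.0878  -0.7998   0.0517   0.7211   0.2523  56.    ]
top [496.7113  46.4598   1.0701  -0.7775   0.0475   0.8236   0.2152  47.    ]
top [490.4709  52.3316   1.0488  -0.7538   0.0477   0.757    0.1765  59.    ]
top [233.1354 125.434    0.8013   0.1383   0.0547   0.8323   0.0576 123.    ]
top [265.3238 139.9902   0.7487   0.0309   0.0638   0.8314   0.1235 110.    ]
top [  4.7001 146.4329   0.7416   0.9037   0.0445   0.846    0.0297  97.    ]
top [333.4643 179.6206   0.6094  -0.1912   0.0532   0.9742   0.0077 194.    ]
top [186.8231 183.253    0.6055   0.2929   0.0537   0.9654   0.0067 197.    ]
top [374.962  186.3805   0.5844  -0.3267   0.0549   0.9576   0.0069 196.    ]
top [335.6446 215.4996   0.4901  -0.193    0.0553   0.9467   0.0076 207.    ]
top [155.1963 220.7552   0.4829   0.3949   0.0558   0.9518   0.007  212.    ]
top [377.3008 220.0257   0.473   -0.3277   0.0557   0.9709   0.0079 210.    ]
top [284
[... 409 characters left out ...]
.9847   0.3185  -0.1115   0.0442   0.621    0.0003  43.    ]
scene [203.8991 233.3706   0.6061   0.2937   0.056    0.7758   0.0074 137.    ]
scene [122.8216 320.9775   0.5006   0.6812   0.0489   0.7454   0.001   79.    ]
table z [np.float64(0.00010627137115122172), np.float64(0.000329540032895635), np.float64(0.0001361310044976962)]
0.025 94 [0.5343 0.0899 0.0302] [0.4943 0.0431 0.0254] [0.606  0.1432 0.0347]
0.07 331 [0.5477 0.0911 0.0835] [0.513  0.0558 0.0703] [0.5857 0.1285 0.0899]
0.095 92 [0.5489 0.0912 0.1174] [0.5228 0.0803 0.095 ] [0.5773 0.1029 0.1266]
bar rect ((433.62579345703125, 86.04471588134766), (287.2969055175781, 24.386268615722656), 2.6052446365356445) 0.12042652652360152
```

View pics/crop1.png

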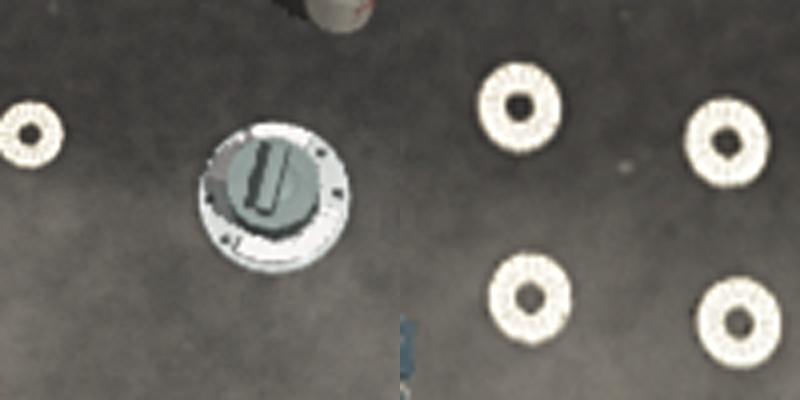

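View pics/crop2.png

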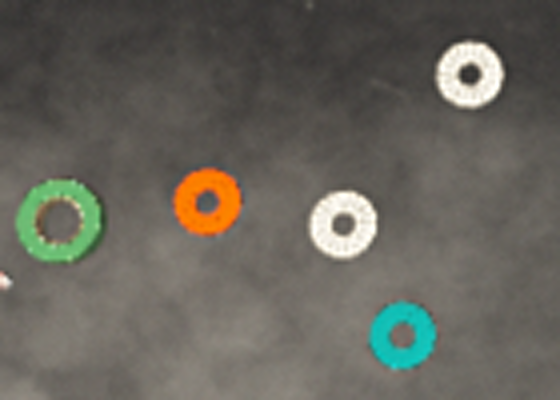

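```bash
python3 - <<'E'
from cell import bot, optics
from h import *
np.set_printoptions(precision=4,suppress=True)
for n in ["top","scene"]:
    f=np.load(f"pics/{n}0.npz"); c=optics.calibration(n); W=cloud(c,f["d"])
    near=np.hypot(W[...,0]-.55,W[...,1]-.09)
    bar=(near<.045)&(W[...,2]>.106)&(W[...,2]<.13); P=W[bar]
    C=P[:,:2].mean(0); w,v=np.linalg.eigh(np.cov((P[:,:2]-C).T)); d=v[:,1]; d*=np.sign(d[0])
    pr=(P[:,:2]-C)@d
    print(n,"bar",C,np.degrees(np.arctan2(d[1],d[0])),len(P),np.ptp(pr),np.ptp((P[:,:2]-C)@v[:,0]),np.median(P[:,2]))
    bt=(near<.06)&(W[...,2]>.079)&(W[...,2]<.089);m=bt.astype(np.uint8)
    hull=cv2.convexHull(np.argwhere(bt)[:,::-1].astype(np.int32)); (x,y),(a,b),_=cv2.fitEllipse(hull); print(" bell top",onplane(c,x,y,.084),a,b)
    wm=((near<.07)&(W[...,2]>.006)&(W[...,2]<.016)); hull=cv2.convexHull(np.argwhere(wm)[:,::-1].astype(np.int32)); (x,y),(a,b),_=cv2.fitEllipse(hull); print(" flange",onplane(c,x,y,.012),a,b,max(a,b)*np.linalg.norm(onplane(c,x,y,.012)-ray(c,x,y)[0])/c["fx"])
    if n=="top":
        hk=(near<.07)&(W[...,2]>.025)&(W[...,2]<.036); Q=W[hk][:,:2]-[.548,.091]; print(np.c_[np.hypot(*Q.T),np.degrees(np.arctan2(Q[:,1],Q[:,0]))][::6])
s=bot.get_state();Rm=tdown(s);print(Rm)
c=optics.calibration("wrist");T=c["world_to_cam"];o=-T[:3,:3].T@T[:3,3];print("cam in tool",Rm.T@(o-s["tool_pos"]),Rm.T@T[:3,:3].T)
E
```

```text
top bar [0.5496 0.0912] -14.813425475771485 87 0.05444889258545192 0.013926913728938 0.11858638928902075
 bell top [0.5498 0.0912 0.084 ] 22.84316635131836 23.10621452331543
 flange [0.5478 0.0895 0.012 ] 38.45167922973633 40.58268737792969 0.13276596281008166
[[   0.0593   12.3389]
 [   0.0548   13.2646]
 [   0.0577  -23.6321]
 [   0.0556  -24.5077]
 [   0.0488  -28.0702]
 [   0.0432 -106.3226]
 [   0.0504 -108.2697]
 [   0.0422  146.5189]
 [   0.0419  156.1984]
 [   0.049   147.066 ]
 [   0.041   178.5877]
 [   0.0484  155.0816]
 [   0.0445 -177.1836]
 [   0.053   153.61  ]
 [   0.048   178.7596]
 [   0.0537  161.3731]
 [   0.0515 -177.6133]]
scene bar [0.5476 0.0959] -13.889703350609382 60 0.059403327504650806 0.015575317740519293 0.11930093196212961
 bell top [0.5472 0.0954 0.084 ] 15.661308288574219 19.48151206970215
 flange [0.5476 0.0956 0.012 ] 25.78697395324707 31.213132858276367 0.1227672004427213
[[ 0.4141 -0.9102 -0.0006]
 [-0.9102 -0.4141  0.0012]
 [-0.0013  0.0001 -1.    ]]
cam in tool [ 0.0013 -0.0708 -0.1748] [[ 1.     -0.0001 -0.0001]
 [ 0.0002  0.9602  0.2791]
 [ 0.0001 -0.2791  0.9602]]
```

```bash
cat >> h.py <<'E'
def axes(yaw):
    y=np.radians(yaw); c,s=np.cos(y),np.sin(y); return np.array([[c,s,0],[s,-c,0],[0,0,-1.]]).T
def yawof(s):
    Rm=tdown(s); return np.degrees(np.arctan2(Rm[1,0],Rm[0,0]))
def plan(s,target,yaw,vmax=.95,n=None,g=None):
    """print rows of (offset, delta_rot) from state to target, down-pointing, removing tilt"""
    p=np.array(s["tool_pos"]); R0=R.from_quat(s["tool_rot"]); R1=R.from_matrix(axes(yaw))
    rv=(R0.inv()*R1).as_rotvec(degrees=True); dist=np.linalg.norm(np.array(target)-p)*1000
    N=n or max(1,int(np.ceil(max(dist/40/vmax,np.abs(rv).max()/4/vmax))))
    stepw=(np.array(target)-p)/N; out=[]
    print("dist mm %.1f rot"%dist,np.round(rv,1),"N",N, "width %.1f"%(s["width"]*1000))
    for i in range(N):
        Ri=R0*R.from_rotvec(rv*i/N,degrees=True)
        print(i,np.round(Ri.inv().apply(stepw)/.04,2),np.round(rv/N/4,2))
E
cat > go.py <<'E'
import sys
from cell import bot
from h import *
a=list(map(float,sys.argv[1:])); s=bot.get_state()
print("t %.2f"%s["time_s"],np.round(s["tool_pos"],4),"yaw %.1f"%yawof(s),"q7 %.2f"%s["q"][6])
plan(s,a[:3],a[3],n=int(a[4]) if len(a)>4 else None)
E
python3 go.py .549 .092 .2 -104.4
```

```text
t 0.15 [ 0.2689 -0.5912  0.1984] yaw -65.5 q7 -0.07
dist mm 738.4 rot [ 0.   0.1 38.9] N 20 width 85.8
0 [-0.63 -0.67 -0.  ] [0.   0.   0.49]
1 [-0.65 -0.65 -0.  ] [0.   0.   0.49]
2 [-0.68 -0.63 -0.  ] [0.   0.   0.49]
3 [-0.7 -0.6 -0. ] [0.   0.   0.49]
4 [-0.72 -0.58 -0.  ] [0.   0.   0.49]
5 [-0.74 -0.56 -0.  ] [0.   0.   0.49]
6 [-0.76 -0.53 -0.  ] [0.   0.   0.49]
7 [-0.77 -0.5  -0.  ] [0.   0.   0.49]
8 [-0.79 -0.48 -0.  ] [0.   0.   0.49]
9 [-0.81 -0.45 -0.  ] [0.   0.   0.49]
10 [-0.82 -0.42 -0.  ] [0.   0.   0.49]
11 [-0.83 -0.4  -0.  ] [0.   0.   0.49]
12 [-0.85 -0.37 -0.  ] [0.   0.   0.49]
13 [-0.86 -0.34 -0.  ] [0.   0.   0.49]
14 [-0.87 -0.31 -0.  ] [0.   0.   0.49]
15 [-0.88 -0.28 -0.  ] [0.   0.   0.49]
16 [-0.89 -0.25 -0.  ] [0.   0.   0.49]
17 [-0.9  -0.22 -0.  ] [0.   0.   0.49]
18 [-0.9  -0.19 -0.  ] [0.   0.   0.49]
19 [-0.91 -0.16 -0.  ] [0.   0.   0.49]
```

Request:
carry_out --rows '[{"offset": [-0.63,-0.67,0],"delta_rot": [0,0,0.5],"gripper": 1},{"offset": [-0.65,-0.65,0],"delta_rot": [0,0,0.5],"gripper": 1},{"offset": [-0.68,-0.63,0],"delta_rot": [0,0,0.5],"gripper": 1},{"offset": [-0.7,-0.6,0],"delta_rot": [0,0,0.5],"gripper": 1},{"offset": [-0.72,-0.58,0],"delta_rot": [0,0,0.5],"gripper": 1},{"offset": [-0.74,-0.56,0],"delta_rot": [0,0,0.5],"gripper": 1},{"offset": [-0.76,-0.53,0],"delta_rot": [0,0,0.5],"gripper": 1},{"offset": [-0.77,-0.5,0],"delta_rot": [0,0,0.5],"gripper": 1},{"offset": [-0.79,-0.48,0],"delta_rot": [0,0,0.5],"gripper": 1},{"offset": [-0.81,-0.45,0],"delta_rot": [0,0,0.5],"gripper": 1}]'

```text
time_s: 0.98
tool_pos: [0.4108, -0.2453, 0.1943]
tool_rot: [0.723, -0.691, -0.002, 0.003]
contact_force: [1.2, -0.0, 0.9]
width: 0.0858
```

```bash
python3 go.py .549 .092 .2 -104.4
```

```text
t 0.98 [ 0.4108 -0.2453  0.1943] yaw -87.4 q7 -1.11
dist mm 364.6 rot [ 0.3 -0.2 17. ] N 10 width 85.8
0 [-0.83 -0.38 -0.02] [ 0.01 -0.    0.42]
1 [-0.84 -0.36 -0.02] [ 0.01 -0.    0.42]
2 [-0.85 -0.33 -0.02] [ 0.01 -0.    0.42]
3 [-0.86 -0.31 -0.02] [ 0.01 -0.    0.42]
4 [-0.87 -0.28 -0.02] [ 0.01 -0.    0.42]
5 [-0.87 -0.26 -0.02] [ 0.01 -0.    0.42]
6 [-0.88 -0.23 -0.02] [ 0.01 -0.    0.42]
7 [-0.89 -0.2  -0.02] [ 0.01 -0.    0.42]
8 [-0.89 -0.18 -0.01] [ 0.01 -0.    0.42]
9 [-0.9  -0.15 -0.01] [ 0.01 -0.    0.42]
```

Tracks essentially without lag.

Request:
carry_out --rows '[{"offset": [-0.83,-0.38,-0.02],"delta_rot": [0,0,0.42],"gripper": 1},{"offset": [-0.84,-0.36,-0.02],"delta_rot": [0,0,0.42],"gripper": 1},{"offset": [-0.85,-0.33,-0.02],"delta_rot": [0,0,0.42],"gripper": 1},{"offset": [-0.86,-0.31,-0.02],"delta_rot": [0,0,0.42],"gripper": 1},{"offset": [-0.87,-0.28,-0.02],"delta_rot": [0,0,0.42],"gripper": 1},{"offset": [-0.87,-0.26,-0.02],"delta_rot": [0,0,0.42],"gripper": 1},{"offset": [-0.88,-0.23,-0.02],"delta_rot": [0,0,0.42],"gripper": 1},{"offset": [-0.89,-0.2,-0.02],"delta_rot": [0,0,0.42],"gripper": 1},{"offset": [-0.89,-0.18,-0.02],"delta_rot": [0,0,0.42],"gripper": 1},{"offset": [-0.9,-0.15,-0.02],"delta_rot": [0,0,0.42],"gripper": 1},{"offset": [0,0,0],"delta_rot": [0,0,0],"gripper": 1}]'

```text
time_s: 1.9
tool_pos: [0.5544, 0.1187, 0.2007]
tool_rot: [-0.611, 0.792, 0.002, -0.001]
contact_force: [0.1, 0.9, -0.4]
width: 0.0851
```

```bash
cat > look.py <<'E'
import sys
from cell import bot, optics
from h import *
nm=sys.argv[1]; cam=sys.argv[2] if len(sys.argv)>2 else "wrist"
s=bot.get_state(); c=optics.calibration(cam); p,d=optics.grab_frame(cam)
import pickle; pickle.dump((s,c,p,d),open(f"pics/{nm}.pkl","wb")); cv2.imwrite(f"pics/{nm}.png",p[:,:,::-1])
print("t %.2f"%s["time_s"],np.round(s["tool_pos"],4),"yaw %.1f"%yawof(s),"w %.1f"%(s["width"]*1e3),"F",np.round(s["contact_force"],1))
E
python3 look.py w1; python3 - <<'E'
import pickle
from h import *
np.set_printoptions(precision=4,suppress=True)
s,c,p,d=pickle.load(open("pics/w1.pkl","rb")); W=cloud(c,d)
near=np.hypot(W[...,0]-.55,W[...,1]-.092)
bar=(near<.045)&(W[...,2]>.113)&(W[...,2]<.126); P=W[bar]
k=cv2.convexHull(np.argwhere(bar)[:,::-1].astype(np.int32)); q=cv2.boxPoints(cv2.minAreaRect(k)); Q=np.array([onplane(c,u,v,.12)[:2] for u,v in q]); print(Q,Q.mean(0),len(P),np.median(P[:,2]))
for i in range(2): e=Q[i+1]-Q[i]; print(np.linalg.norm(e),np.degrees(np.arctan2(e[1],e[0])))
bt=(near<.06)&(W[...,2]>.079)&(W[...,2]<.089); hull=cv2.convexHull(np.argwhere(bt)[:,::-1].astype(np.int32)); (x,y),(a,b),_=cv2.fitEllipse(hull); P=onplane(c,x,y,.084);print(" bell top",P,max(a,b)*(.375-.084)/c["fx"])
E
```

```text
t 1.90 [0.5544 0.1187 0.2007] yaw -104.7 w 85.1 F [ 0.1  0.9 -0.4]
[[0.5801 0.0921]
 [0.5766 0.0789]
 [0.5235 0.0909]
 [0.5272 0.1049]] [0.5519 0.0917] 844 0.11970619838956513
0.013681744919165016 -104.74024643737195
0.054448099437267444 167.28307435406776
 bell top [0.5524 0.0913 0.084 ] 0.07158560283756638
```

View pics/w1.png

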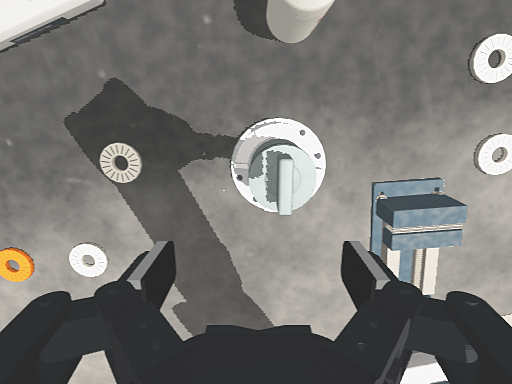

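```bash
python3 go.py .5505 .092 .13 -104.2 4
```

```text
t 1.95 [0.5535 0.115  0.2002] yaw -104.8 q7 -2.19
dist mm 73.9 rot [ 0.4 -0.1 -0.6] N 4 width 85.5
0 [ 0.14 -0.02  0.44] [ 0.02 -0.01 -0.04]
1 [ 0.14 -0.02  0.44] [ 0.02 -0.01 -0.04]
2 [ 0.14 -0.02  0.44] [ 0.02 -0.01 -0.04]
3 [ 0.14 -0.02  0.44] [ 0.02 -0.01 -0.04]
```

Request:
carry_out --rows '[{"offset": [0.16,-0.02,0.4],"delta_rot": [0.02,0,-0.04],"gripper": 1},{"offset": [0.16,-0.02,0.4],"delta_rot": [0.02,0,-0.04],"gripper": 1},{"offset": [0.14,-0.02,0.4],"delta_rot": [0.02,0,-0.04],"gripper": 1},{"offset": [0.1,-0.02,0.3],"delta_rot": [0.02,0,0],"gripper": 1},{"offset": [0.02,0,0.1],"delta_rot": [0,0,0],"gripper": 1},{"offset": [0,0,0],"delta_rot": [0,0,0],"gripper": 1}]'

```text
time_s: 2.45
tool_pos: [0.549, 0.0866, 0.1333]
tool_rot: [-0.614, 0.789, -0.001, -0.003]
contact_force: [0.3, -0.3, 0.0]
width: 0.0858
```

```bash
python3 go.py .5505 .092 .092 -104.2 4
```

```text
t 2.45 [0.549  0.0866 0.1333] yaw -104.3 q7 -2.16
dist mm 41.7 rot [ 0.1 -0.3 -0.1] N 4 width 85.8
0 [-0.04 -0.    0.26] [ 0.01 -0.02 -0.  ]
1 [-0.04 -0.    0.26] [ 0.01 -0.02 -0.  ]
2 [-0.04 -0.    0.26] [ 0.01 -0.02 -0.  ]
3 [-0.04 -0.    0.26] [ 0.01 -0.02 -0.  ]
```

Request:
carry_out --rows '[{"offset": [-0.04,0,0.26],"delta_rot": [0,0,0],"gripper": 1},{"offset": [-0.04,0,0.26],"delta_rot": [0,0,0],"gripper": 1},{"offset": [-0.03,0,0.26],"delta_rot": [0,0,0],"gripper": 1},{"offset": [-0.02,0,0.16],"delta_rot": [0,0,0],"gripper": -0.5},{"offset": [0,0,0.05],"delta_rot": [0,0,0],"gripper": -1},{"offset": [0,0,0],"delta_rot": [0,0,0],"gripper": -1},{"offset": [0,0,0],"delta_rot": [0,0,0],"gripper": -1},{"offset": [0,0,0],"delta_rot": [0,0,0],"gripper": -1},{"offset": [0,0,0],"delta_rot": [0,0,0],"gripper": -1},{"offset": [0,0,0],"delta_rot": [0,0,0],"gripper": -1},{"offset": [0,0,0],"delta_rot": [0,0,0],"gripper": -1}]' --squeeze 60

```text
time_s: 3.37
tool_pos: [0.5521, 0.0924, 0.0921]
tool_rot: [-0.614, 0.789, -0.002, -0.001]
contact_force: [-0.1, 0.3, 0.3]
width: -0.0
```

```bash
python3 look.py w2; python3 go.py .5505 .092 .1 -104.2 4
```

```text
t 3.37 [0.5521 0.0924 0.0921] yaw -104.3 w -0.0 F [-0.1  0.3  0.3]
t 3.42 [0.5522 0.0924 0.0922] yaw -104.3 q7 -2.19
dist mm 8.0 rot [-0.1 -0.2 -0.1] N 4 width -0.1
0 [ 0.01  0.01 -0.05] [-0.01 -0.01 -0.  ]
1 [ 0.01  0.01 -0.05] [-0.01 -0.01 -0.  ]
2 [ 0.01  0.01 -0.05] [-0.01 -0.01 -0.  ]
3 [ 0.    0.01 -0.05] [-0.01 -0.01 -0.  ]
```

View pics/w2.png

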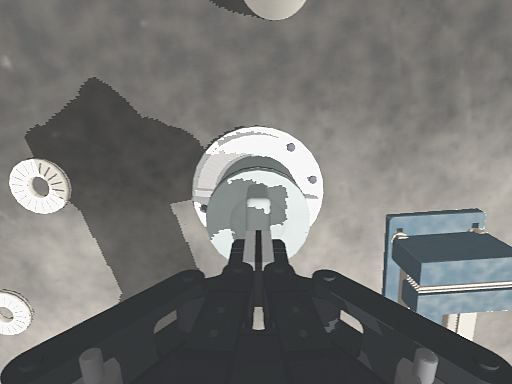

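```bash
python3 - <<'E'
import pickle
from h import *
np.set_printoptions(precision=4,suppress=True,linewidth=150)
s,c,p,d=pickle.load(open("pics/w2.pkl","rb")); W=cloud(c,d)
Rm=tdown(s)
for v in range(195,345,10):
  L=(W[v,234:284:4]-s["tool_pos"])@Rm
  print(v,np.round(W[v,234:284:4,2]*1000).astype(int), np.round(L[6]*1000,0))
cv2.imwrite("pics/w2c.png",cv2.resize(p[140:340,160:360],(800,600),interpolation=cv2.INTER_CUBIC)[:,:,::-1])
E
```

```text
195 [ 84  84  85  84 113 114 113 113 112  85  84  84  85] [  1. -27. -21.]
205 [ 83  84  86 117 121 120 121 120 120 118  87  85  85] [  1. -23. -29.]
215 [ 86  88  87 118 120 119 121 267 119 267  88  86  86] [  1. -17. -29.]
225 [ 88  87  87  87 122 120 120 120 121 118  88  87  86] [  1. -11. -28.]
235 [ 84  85  87 135 136 134 134 134 135 135  87  86  84] [  1. -11. -42.]
245 [138 138 137 147 146 147 146 146 146 146 139 138 138] [  1. -12. -54.]
255 [149 148 149 155 155 157 155 156 156 155 148 148 148] [  1. -11. -63.]
265 [168 168 168 167 166 162 162 162 166 166 169 169 168] [  1. -10. -70.]
275 [173 173 173 174 173 164 162 162 173 174 174 173 173] [  1.  -6. -70.]
285 [180 180 180 179 180 170 163 162 178 180 179 180 267] [  1.  -1. -71.]
295 [192 192 193 192 181 170 162 161 173 189 192 193 193] [  1.   4. -70.]
305 [198 197 197 191 173 170 161 162 172 188 197 197 198] [  1.  10. -69.]
315 [201 202 199 192 173   0   0  -1 172 189 198 202 202] [  1. 148.  92.]
325 [204 205 200 192 176  -1   0   0 177 190 194 205 205] [  1. 162.  92.]
335 [209 207 203 202 201 202 202 203 202 203 201 205 209] [   1.  -12. -110.]
```

View pics/w2c.png

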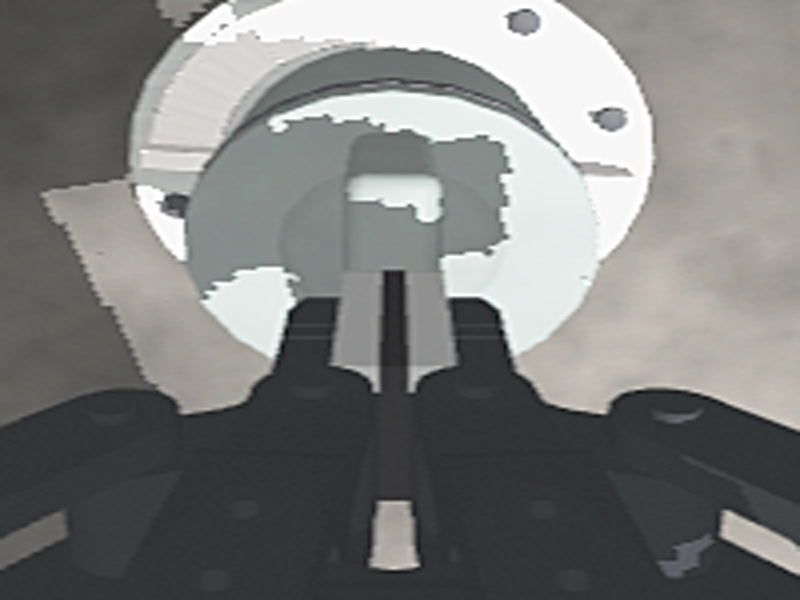

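```bash
python3 - <<'E'
import pickle
from h import *
np.set_printoptions(precision=4,suppress=True,linewidth=150)
for n in["w1","w2"]:
  s,c,p,d=pickle.load(open(f"pics/{n}.pkl","rb")); W=cloud(c,d); L=(W-s["tool_pos"])@tdown(s)*1000
  for (u,v) in ([(170,245),(170,265),(155,260),(160,285),(150,290),(350,245),(346,265)] if n=="w1" else [(248,232),(266,232),(257,232),(248,255),(266,255),(257,240)]):
    print(n,u,v,np.round(L[v,u]),d[v,u])
s,c,p,d=pickle.load(open(f"pics/w2.pkl","rb"))
Rm=tdown(s)
for P in ([-3,-11,0],[3,-11,0],[7,-11,-28],[-7,-11,-28],[0,-11,-19]): print(P,proj(c,s["tool_pos"]+Rm@np.array(P)/1000))
E
```

```text
w1 170 245 [-41. -11. -52.] 0.1352877
w1 170 265 [-41.  -1. -55.] 0.13492994
w1 155 260 [-42. -12. -69.] 0.11867191
w1 160 285 [-41.  -0. -69.] 0.12111559
w1 150 290 [-41.  -5. -79.] 0.1106081
w1 350 245 [ 45. -12. -54.] 0.13276488
w1 346 265 [ 44.  -1. -53.] 0.13670602
w2 248 232 [ -4. -12. -39.] 0.14708614
w2 266 232 [  5. -12. -40.] 0.14656807
w2 257 232 [  1. -12. -39.] 0.14710653
w2 248 255 [ -3. -12. -65.] 0.12246477
w2 266 255 [  5. -12. -63.] 0.12383325
w2 257 240 [  1. -12. -49.] 0.13713242
[-3, -11, 0] [251.8848 208.8697]
[3, -11, 0] [261.0005 208.87  ]
[7, -11, -28] [268.6052 225.2248]
[-7, -11, -28] [243.7145 225.2235]
[0, -11, -19] [256.2606 219.3917]
```

```bash
python3 look.py sc2 scene; python3 - <<'E'
import pickle
from h import *
np.set_printoptions(precision=4,suppress=True,linewidth=150)
s,c,p,d=pickle.load(open(f"pics/sc2.pkl","rb"))
u,v=proj(c,s["tool_pos"]); print(u,v, proj(c,s["tool_pos"]+[0,0,.04]))
u,v=int(u),int(v); x0,y0=u-50,v-60
q=cv2.resize(p[y0:y0+90,x0:x0+100],(800,720),interpolation=cv2.INTER_CUBIC)
q=cv2.resize(q,(666,600))
cv2.imwrite("pics/sc2c.png",q[:,:,::-1])
E
```

```text
t 3.42 [0.5522 0.0924 0.0922] yaw -104.3 w -0.1 F [ 0.7 -0.  -1. ]
253.50767849029023 199.87568072252233 [253.5617 192.5824]
```

View pics/sc2c.png

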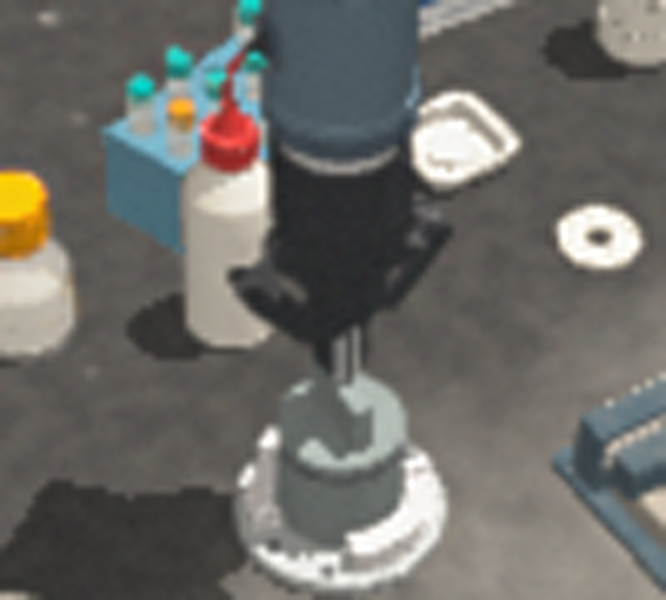

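```bash
python3 - <<'E'
import pickle
from h import *
np.set_printoptions(precision=4,suppress=True,linewidth=150)
s,c,p,d=pickle.load(open(f"pics/w2.pkl","rb"));W=cloud(c,d); L=(W-s["tool_pos"])@tdown(s)*1000
for v in range(226,240): print(v,np.round(L[v,247],1),np.round(L[v,266],1),p[v,247])
s,c,p,d=pickle.load(open(f"pics/w1.pkl","rb"));W=cloud(c,d); L=(W-s["tool_pos"])@tdown(s)*1000
for v in range(236,250,2): print(v,np.round(L[v,165],1),np.round(L[v,352],1),p[v,165])
E
```

```text
226 [ -5.2  -9.9 -26.4] [  5.6 -10.3 -27.5] [122 128 127]
227 [ -5.2  -9.2 -26.2] [  5.5  -9.9 -27.9] [121 128 126]
228 [ -5.2  -8.5 -26.2] [  5.6  -9.1 -27.5] [122 129 128]
229 [   1.1  -71.7 -174.8] [  5.6  -8.7 -27.9] [120 128 126]
230 [ -4.8 -11.8 -36.5] [  5.3 -11.9 -36.8] [133 135 133]
231 [ -4.8 -11.8 -37.8] [  5.3 -11.8 -38. ] [146 146 145]
232 [ -4.7 -11.8 -39.1] [  5.2 -12.  -39.6] [144 144 144]
233 [ -4.7 -11.7 -40.3] [  5.2 -11.5 -39.7] [143 144 143]
234 [ -4.6 -11.5 -41.1] [  5.2 -11.9 -42. ] [143 144 143]
235 [ -4.6 -12.  -43.4] [  5.1 -11.6 -42.5] [143 144 144]
236 [ -4.6 -11.4 -43.2] [  5.1 -12.4 -45.5] [144 145 144]
237 [ -4.5 -11.6 -45. ] [  5.1 -11.2 -44. ] [143 144 143]
238 [ -4.5 -11.4 -45.7] [  5. -12. -47.] [144 145 144]
239 [ -4.4 -12.  -48.1] [  5.  -11.4 -46.8] [143 144 143]
236 [-134.8  101.   201.8] [138.1 101.  201.7] [94 92 88]
238 [-135.3  104.5  202.5] [138.5 104.3 202. ] [92 90 86]
240 [-135.1  106.9  200.9] [138.4 107.  201. ] [85 82 80]
242 [-44.1 -11.5 -50.4] [ 46.3 -12.  -51.4] [141 142 141]
244 [-43.1 -11.9 -53.5] [ 45.7 -11.8 -53.2] [83 83 83]
246 [-42.6 -11.7 -55.2] [ 45.2 -11.6 -54.9] [35 34 36]
248 [-42.  -11.7 -57.1] [ 44.5 -11.6 -57. ] [41 41 43]
```

```bash
cat > go.py <<'E'
import sys
from cell import bot
from h import *
# z given = true tip height (measured: tips 36.5 mm behind reported TCP)
a=list(map(float,sys.argv[1:])); s=bot.get_state()
print("t %.2f"%s["time_s"],np.round(s["tool_pos"],4),"tipz %.4f"%(s["tool_pos"][2]+.0365),"yaw %.1f"%yawof(s),"q7 %.2f"%s["q"][6],"F",np.round(s["contact_force"],1),"w %.1f"%(s["width"]*1e3))
if len(a)>3: plan(s,[a[0],a[1],a[2]-.0365],a[3],n=int(a[4]) if len(a)>4 else None)
E
python3 go.py .551 .092 .092 -104.2 4
```

```text
t 3.47 [0.5521 0.0924 0.0921] tipz 0.1286 yaw -104.3 q7 -2.19 F [-1.2  0.6 -0.5] w 0.3
dist mm 36.6 rot [-0.1 -0.2 -0.1] N 4 width 0.3
0 [0.   0.01 0.23] [-0.01 -0.01 -0.  ]
1 [0.   0.01 0.23] [-0.01 -0.01 -0.  ]
2 [0.   0.01 0.23] [-0.01 -0.01 -0.  ]
3 [0.   0.01 0.23] [-0.01 -0.01 -0.  ]
```

Request:
carry_out --rows '[{"offset": [0,0,0],"delta_rot": [0,0,0],"gripper": 1},{"offset": [0,0,0],"delta_rot": [0,0,0],"gripper": 1},{"offset": [0,0,0],"delta_rot": [0,0,0],"gripper": 1},{"offset": [0,0,0],"delta_rot": [0,0,0],"gripper": 1},{"offset": [0,0,0.1],"delta_rot": [0,0,0],"gripper": 1},{"offset": [0,0,0.25],"delta_rot": [0,0,0],"gripper": 1},{"offset": [0,0,0.25],"delta_rot": [0,0,0],"gripper": 1},{"offset": [0,0,0.15],"delta_rot": [0,0,0],"gripper": 1},{"offset": [0,0,0.05],"delta_rot": [0,0,0],"gripper": 1},{"offset": [0,0,0],"delta_rot": [0,0,0],"gripper": 1}]'

```text
time_s: 4.3
tool_pos: [0.5516, 0.092, 0.056]
tool_rot: [-0.614, 0.789, -0.002, -0.001]
contact_force: [0.1, -0.7, -0.3]
width: 0.0851
```

```bash
python3 go.py .551 .092 .092 -104.2 4; python3 look.py w3
```

```text
t 4.30 [0.5516 0.092  0.056 ] tipz 0.0925 yaw -104.3 q7 -2.20 F [ 0.1 -0.7 -0.3] w 85.1
dist mm 0.8 rot [-0.1 -0.2 -0.1] N 4 width 85.1
0 [0. 0. 0.] [-0.   -0.02 -0.  ]
1 [0. 0. 0.] [-0.   -0.02 -0.  ]
2 [0. 0. 0.] [-0.   -0.02 -0.  ]
3 [0. 0. 0.] [-0.   -0.02 -0.  ]
t 4.30 [0.5516 0.092  0.056 ] yaw -104.3 w 85.1 F [ 0.1 -0.7 -0.3]
```

View pics/w3.png

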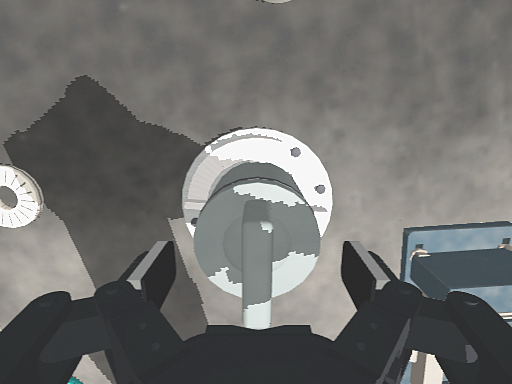

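Request:
carry_out --rows '[{"offset": [0,0,0],"delta_rot": [0,0,0],"gripper": -1},{"offset": [0,0,0],"delta_rot": [0,0,0],"gripper": -1},{"offset": [0,0,0],"delta_rot": [0,0,0],"gripper": -1},{"offset": [0,0,0],"delta_rot": [0,0,0],"gripper": -1},{"offset": [0,0,0],"delta_rot": [0,0,0],"gripper": -1},{"offset": [0,0,0],"delta_rot": [0,0,0],"gripper": -1},{"offset": [0,0,0],"delta_rot": [0,0,0],"gripper": -1}]' --squeeze 70

```text
time_s: 4.93
tool_pos: [0.5526, 0.0922, 0.0575]
tool_rot: [-0.614, 0.789, -0.002, -0.0]
contact_force: [0.3, 0.1, -1.9]
width: 0.0129
```

```bash
python3 go.py
```

```text
t 4.93 [0.5526 0.0922 0.0575] tipz 0.0940 yaw -104.3 q7 -2.20 F [ 0.3  0.1 -1.9] w 12.9
```

Request:
carry_out --rows '[{"offset": [0,0,-0.06],"delta_rot": [0,0,0],"gripper": -1},{"offset": [0,0,-0.06],"delta_rot": [0,0,0],"gripper": -1},{"offset": [0,0,-0.05],"delta_rot": [0,0,0],"gripper": -1},{"offset": [0,0,0],"delta_rot": [0,0,0],"gripper": -1}]'

```text
time_s: 5.27
tool_pos: [0.5517, 0.092, 0.0644]
tool_rot: [-0.614, 0.789, -0.002, -0.001]
contact_force: [-0.3, -0.3, -1.0]
width: 0.0128
```

```bash
python3 go.py
```

```text
t 5.27 [0.5517 0.092  0.0644] tipz 0.1009 yaw -104.3 q7 -2.20 F [-0.3 -0.3 -1. ] w 12.8
```

Request:
carry_out --rows '[{"offset": [0,0,0],"delta_rot": [0,0,-0.5],"gripper": -1},{"offset": [0,0,0],"delta_rot": [0,0,-0.6],"gripper": -1},{"offset": [0,0,0],"delta_rot": [0,0,-0.6],"gripper": -1},{"offset": [0,0,0],"delta_rot": [0,0,-0.6],"gripper": -1}]'

```text
time_s: 5.6
tool_pos: [0.5516, 0.092, 0.0646]
tool_rot: [-0.677, 0.736, -0.002, -0.001]
contact_force: [-0.4, 0.5, -2.7]
width: 0.0129
```

```bash
python3 go.py .5515 .092 .1010 -47.3; python3 -c "
from cell import bot;print(bot.get_state()['torque'])"
```

```text
t 5.60 [0.5516 0.092  0.0646] tipz 0.1011 yaw -94.7 q7 -2.06 F [-0.4  0.5 -2.7] w 12.9
dist mm 0.2 rot [  0.1  -0.3 -47.4] N 13 width 12.9
0 [0. 0. 0.] [ 0.   -0.01 -0.91]
1 [0. 0. 0.] [ 0.   -0.01 -0.91]
2 [0. 0. 0.] [ 0.   -0.01 -0.91]
3 [0. 0. 0.] [ 0.   -0.01 -0.91]
4 [-0.  0.  0.] [ 0.   -0.01 -0.91]
5 [-0.  0.  0.] [ 0.   -0.01 -0.91]
6 [-0.  0.  0.] [ 0.   -0.01 -0.91]
7 [-0.  0.  0.] [ 0.   -0.01 -0.91]
8 [-0.  0.  0.] [ 0.   -0.01 -0.91]
9 [-0.  0.  0.] [ 0.   -0.01 -0.91]
10 [-0.  0.  0.] [ 0.   -0.01 -0.91]
11 [-0.  0.  0.] [ 0.   -0.01 -0.91]
12 [-0.  0.  0.] [ 0.   -0.01 -0.91]
[0.04096801 0.01797303 0.00596017]
```

Turning freely; continue to the entry.

Request:
carry_out --rows '[{"offset": [0,0,0],"delta_rot": [0,0,-0.8],"gripper": -1},{"offset": [0,0,0],"delta_rot": [0,0,-0.9],"gripper": -1},{"offset": [0,0,0],"delta_rot": [0,0,-0.9],"gripper": -1},{"offset": [0,0,0],"delta_rot": [0,0,-0.9],"gripper": -1},{"offset": [0,0,0],"delta_rot": [0,0,-0.9],"gripper": -1},{"offset": [0,0,0],"delta_rot": [0,0,-0.9],"gripper": -1},{"offset": [0,0,0],"delta_rot": [0,0,-0.9],"gripper": -1},{"offset": [0,0,0],"delta_rot": [0,0,-0.9],"gripper": -1},{"offset": [0,0,0],"delta_rot": [0,0,-0.9],"gripper": -1},{"offset": [0,0,0],"delta_rot": [0,0,-0.9],"gripper": -1},{"offset": [0,0,0],"delta_rot": [0,0,-0.8],"gripper": -1},{"offset": [0,0,0],"delta_rot": [0,0,-0.5],"gripper": -1},{"offset": [0,0,0],"delta_rot": [0,0,-0.2],"gripper": -1},{"offset": [0,0,0],"delta_rot": [0,0,0],"gripper": -1}]'

```text
time_s: 6.77
tool_pos: [0.5503, 0.0921, 0.0642]
tool_rot: [0.903, -0.43, 0.0, 0.002]
contact_force: [0.7, -0.3, -2.1]
width: 0.0134
```

```bash
python3 go.py .5515 .092 .2 -47.3
```

```text
t 6.77 [0.5503 0.0921 0.0642] tipz 0.1007 yaw -51.0 q7 -1.43 F [ 0.7 -0.3 -2.1] w 13.4
dist mm 99.3 rot [ 0.2 -0.1 -3.7] N 3 width 13.4
0 [ 0.01 -0.   -0.83] [ 0.02 -0.01 -0.31]
1 [ 0.01 -0.01 -0.83] [ 0.02 -0.01 -0.31]
2 [ 0.01 -0.01 -0.83] [ 0.02 -0.01 -0.31]
```

Request:
carry_out --rows '[{"offset": [0,0,-0.3],"delta_rot": [0,0,-0.2],"gripper": -1},{"offset": [0,0,-0.6],"delta_rot": [0,0,-0.2],"gripper": -1},{"offset": [0,0,-0.7],"delta_rot": [0,0,0],"gripper": -1},{"offset": [0,0,-0.6],"delta_rot": [0,0,0],"gripper": -1},{"offset": [0,0,-0.1],"delta_rot": [0,0,0],"gripper": -1}]'

```text
time_s: 7.18
tool_pos: [0.5485, 0.0927, 0.1606]
tool_rot: [0.909, -0.417, -0.002, 0.003]
contact_force: [0.1, 0.4, -1.5]
width: 0.013
```

```bash
python3 go.py .42 .215 .185 -49 6; python3 - <<'E'
from cell import optics; from h import *
c=optics.calibration("top"); print(onplane(c,171,249,.008),onplane(c,122,215,.008))
E
python3 look.py sc4 scene
```

```text
t 7.18 [0.5485 0.0927 0.1606] tipz 0.1971 yaw -49.3 q7 -1.33 F [ 0.1  0.4 -1.5] w 13.0
dist mm 177.9 rot [ 0.4  0.  -0.3] N 6 width 13.0
0 [-0.74  0.07  0.05] [ 0.02  0.   -0.01]
1 [-0.74  0.07  0.05] [ 0.02  0.   -0.01]
2 [-0.74  0.07  0.05] [ 0.02  0.   -0.01]
3 [-0.74  0.07  0.05] [ 0.02  0.   -0.01]
4 [-0.74  0.07  0.05] [ 0.02  0.   -0.01]
5 [-0.74  0.07  0.05] [ 0.02  0.   -0.01]
[0.39052567 0.34215238 0.008     ] [0.50361517 0.50357968 0.008     ]
t 7.18 [0.5485 0.0927 0.1606] yaw -49.3 w 13.0 F [ 0.1  0.4 -1.5]
```

View pics/sc4.png

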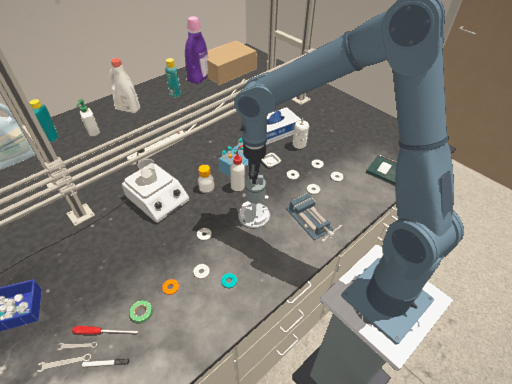

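Request:
carry_out --rows '[{"offset": [-0.4,0.03,0],"delta_rot": [0,0,0],"gripper": -1},{"offset": [-0.7,0.07,0.05],"delta_rot": [0,0,0],"gripper": -1},{"offset": [-0.75,0.07,0.1],"delta_rot": [0,0,0],"gripper": -1},{"offset": [-0.75,0.07,0.2],"delta_rot": [0,0,0],"gripper": -1},{"offset": [-0.75,0.07,0.3],"delta_rot": [0,0,0],"gripper": -1},{"offset": [-0.6,0.07,0.5],"delta_rot": [0,0,0],"gripper": -1},{"offset": [-0.3,0.03,0.5],"delta_rot": [0,0,0],"gripper": -1},{"offset": [-0.1,0,0.4],"delta_rot": [0,0,0],"gripper": -1},{"offset": [0,0,0.2],"delta_rot": [0,0,0],"gripper": -1},{"offset": [0,0,0],"delta_rot": [0,0,0],"gripper": -1}]'

```text
time_s: 8.07
tool_pos: [0.4074, 0.2175, 0.0611]
tool_rot: [0.909, -0.417, -0.004, 0.006]
contact_force: [0.4, -0.6, -1.5]
width: 0.013
```

```bash
python3 go.py .42 .215 .083 -49 3
```

```text
t 8.07 [0.4074 0.2175 0.0611] tipz 0.0976 yaw -49.3 q7 -1.78 F [ 0.4 -0.6 -1.5] w 13.0
dist mm 19.4 rot [ 0.9  0.2 -0.3] N 3 width 13.0
0 [ 0.08 -0.07  0.12] [ 0.07  0.01 -0.03]
1 [ 0.08 -0.07  0.12] [ 0.07  0.01 -0.03]
2 [ 0.08 -0.07  0.12] [ 0.07  0.01 -0.03]
```

Request:
carry_out --rows '[{"offset": [0.08,-0.07,0.1],"delta_rot": [0.07,0,0],"gripper": -1},{"offset": [0.08,-0.07,0.1],"delta_rot": [0.07,0,0],"gripper": -1},{"offset": [0.04,-0.03,0.1],"delta_rot": [0.07,0,0],"gripper": -1},{"offset": [0,0,0.05],"delta_rot": [0,0,0],"gripper": -1},{"offset": [0,0,0],"delta_rot": [0,0,0],"gripper": -1}]'

```text
time_s: 8.48
tool_pos: [0.4212, 0.2139, 0.0466]
tool_rot: [0.908, -0.419, -0.0, -0.001]
contact_force: [-0.6, -1.0, -1.1]
width: 0.0132
```

```bash
python3 go.py .42 .215 .082 -49 3
```

```text
t 8.48 [0.4212 0.2139 0.0466] tipz 0.0831 yaw -49.6 q7 -1.78 F [-0.6 -1.  -1.1] w 13.2
dist mm 1.9 rot [-0.1  0.1 -0.6] N 3 width 13.2
0 [-0.01  0.    0.01] [-0.01  0.01 -0.05]
1 [-0.01  0.    0.01] [-0.01  0.01 -0.05]
2 [-0.01  0.    0.01] [-0.01  0.01 -0.05]
```

Request:
carry_out --rows '[{"offset": [0,0,0.03],"delta_rot": [0,0,0],"gripper": -1},{"offset": [0,0,0.02],"delta_rot": [0,0,0],"gripper": -1},{"offset": [0,0,0],"delta_rot": [0,0,0],"gripper": 1},{"offset": [0,0,0],"delta_rot": [0,0,0],"gripper": 1},{"offset": [0,0,0],"delta_rot": [0,0,0],"gripper": 1},{"offset": [0,0,0],"delta_rot": [0,0,0],"gripper": 1},{"offset": [0,0,-0.4],"delta_rot": [0,0,0],"gripper": 1},{"offset": [0,0,-0.8],"delta_rot": [0,0,0],"gripper": 1},{"offset": [0,0,-0.8],"delta_rot": [0,0,0],"gripper": 1},{"offset": [0,0,-0.5],"delta_rot": [0,0,0],"gripper": 1}]'

```text
time_s: 9.32
tool_pos: [0.4194, 0.2127, 0.1461]
tool_rot: [0.908, -0.42, -0.002, 0.001]
contact_force: [1.1, 0.4, -0.3]
width: 0.0852
```

```bash
python3 look.py sc5 scene; python3 look.py w5; python3 look.py t5 top; python3 - <<'E'
import pickle
from h import *
for n in("t5","sc5"):
  s,c,p,d=pickle.load(open(f"pics/{n}.pkl","rb"))
  for r in rings(p,d,c):
    if r[3]<.5 and .4<r[2]<.65: print(n,np.round(r,4))
E
```

```text
t 9.32 [0.4194 0.2127 0.1461] yaw -49.6 w 85.2 F [ 1.1  0.4 -0.3]
t 9.37 [0.4214 0.2138 0.1489] yaw -49.6 w 85.6 F [-0.1  1.   1. ]
t 9.42 [0.4213 0.2135 0.147 ] yaw -49.7 w 84.8 F [ 0.4  0.2 -0.2]
t5 [ 3.334643e+02  1.796206e+02  6.094000e-01 -1.912000e-01  5.320000e-02
  9.742000e-01  8.000000e-03  1.930000e+02]
t5 [1.868231e+02 1.832530e+02 6.055000e-01 2.929000e-01 5.370000e-02
 9.654000e-01 7.000000e-03 1.970000e+02]
t5 [ 3.749620e+02  1.863805e+02  5.844000e-01 -3.267000e-01  5.490000e-02
  9.576000e-01  8.200000e-03  1.950000e+02]
t5 [ 3.356026e+02  2.154909e+02  4.902000e-01 -1.929000e-01  5.540000e-02
  9.410000e-01  7.100000e-03  2.060000e+02]
t5 [ 3.773008e+02  2.200257e+02  4.730000e-01 -3.277000e-01  5.570000e-02
  9.709000e-01  7.400000e-03  2.100000e+02]
t5 [1.539107e+02 2.225314e+02 4.772000e-01 3.989000e-01 4.530000e-02
 9.063000e-01 6.500000e-03 9.100000e+01]
sc5 [ 3.170435e+02  1.632689e+02  5.844000e-01 -3.243000e-01  5.620000e-02
  6.796000e-01  7.100000e-03  8.900000e+01]
sc5 [ 2.925014e+02  1.740787e+02  6.090000e-01 -1.894000e-01  5.520000e-02
  6.878000e-01  7.900000e-03  9.400000e+01]
sc5 [2.039147e+02 2.333640e+02 6.061000e-01 2.937000e-01 5.550000e-02
 8.185000e-01 7.700000e-03 1.450000e+02]
```

View pics/sc5.png

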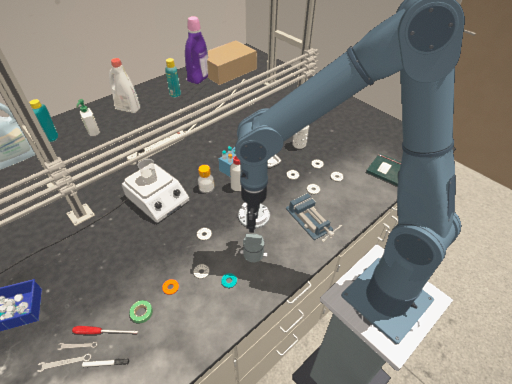

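View pics/w5.png

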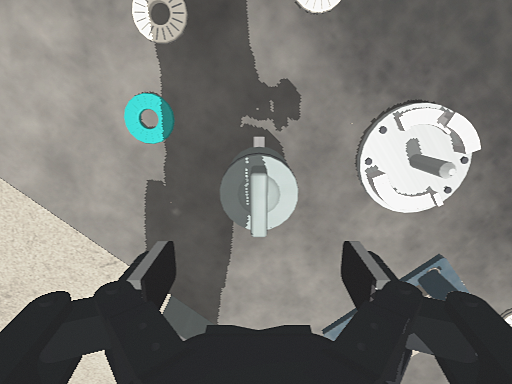

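View pics/t5.png

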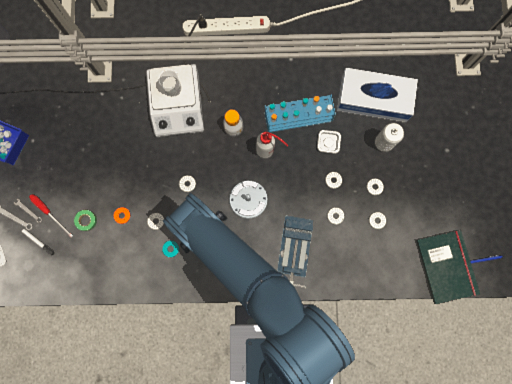

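```bash
python3 - <<'E'
import pickle
from h import *
np.set_printoptions(precision=4,suppress=True)
for n in("w5","t5"):
  s,c,p,d=pickle.load(open(f"pics/{n}.pkl","rb")); W=cloud(c,d); near=np.hypot(W[...,0]-.55,W[...,1]-.092)
  m=(near<.03)&(W[...,2]>.068)&(W[...,2]<.08); P=W[m]; print(n,"tip",P.mean(0),m.sum(),np.ptp(P,0))
  vu=np.argwhere(m).mean(0); print(onplane(c,vu[1],vu[0],.074))
  wm=(near<.075)&(W[...,2]>.006)&(W[...,2]<.04)
  wm=(near<.07)&(W[...,2]>.008)&(W[...,2]<.016); hull=cv2.convexHull(np.argwhere(wm)[:,::-1].astype(np.int32)); (x,y),(a,b),_=cv2.fitEllipse(hull); Q=onplane(c,x,y,.012); print(" flange",Q,max(a,b)*np.linalg.norm(Q-ray(c,x,y)[0])/c["fx"])
  h=(near<.07)&(W[...,2]>.026)&(W[...,2]<.036)&(near>.03); Q=W[h]-[.5505,.0925,0]; A=np.degrees(np.arctan2(Q[:,1],Q[:,0])); 
  print(np.histogram(A,36,(-180,180))[0]); print(np.hypot(Q[:,0],Q[:,1]).min(), np.percentile(np.hypot(Q[:,0],Q[:,1]),[2,50,98]))
s,c,p,d=pickle.load(open("pics/w5.pkl","rb"))
cv2.imwrite("pics/w5c.png",cv2.resize(p[90:225,340:500],(800,600),interpolation=cv2.INTER_CUBIC)[:,:,::-1])
for r in rings(p,d,c): print(np.round(r,4))
E
```

```text
w5 tip [0.5502 0.0937 0.0712] 183 [0.0144 0.0138 0.0073]
[0.5494 0.0955 0.074 ]
 flange [0.553 0.095 0.012] 0.1529307730250397
[100  99   2   0   0   0   0   3   0   0   0   0   0   0  73 145 142 138
 141 157   1   0   0   0   3   8   0   0   0   0   0   0  72 121 115 110]
0.040288597679295296 [0.0412 0.0488 0.0561]
t5 tip [0.5496 0.0922 0.0728] 12 [0.0108 0.0095 0.0073]
[0.5494 0.0922 0.074 ]
 flange [0.55   0.0915 0.012 ] 0.13742553667073673
[11 11  1  0  0  0  2  4  0  0  0  0  0  0  6  8 11 10 10  7  0  0  0  0
  0  0  0  0  0  0  0  0  3 11 11  8]
0.040808238108513334 [0.0412 0.049  0.0564]
```

View pics/w5c.png

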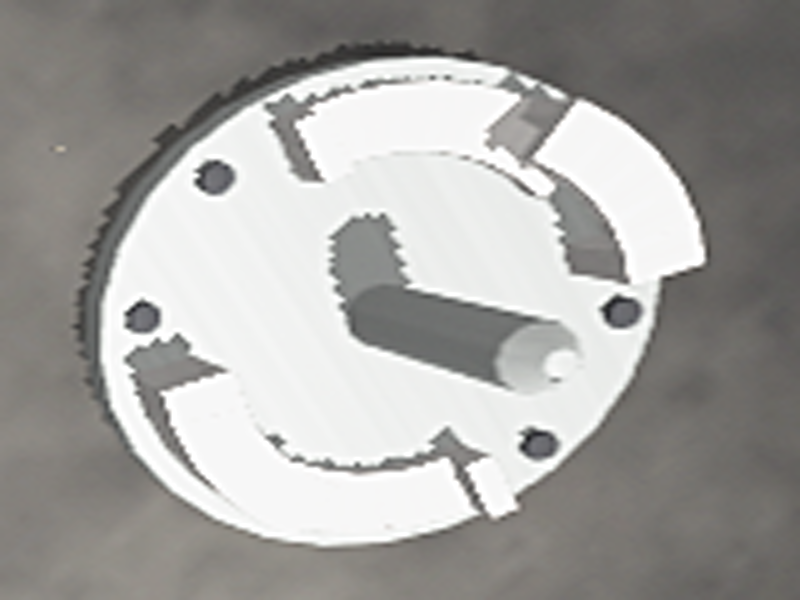

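```bash
python3 go.py .606 .293 .12 -75 7
```

```text
t 9.47 [0.4203 0.2127 0.1452] tipz 0.1817 yaw -49.7 q7 -1.66 F [ 0.1 -0.  -0.7] w 85.4
dist mm 211.6 rot [ 0.1  0.1 25.3] N 7 width 85.4
0 [ 0.21 -0.69  0.22] [0.  0.  0.9]
1 [ 0.17 -0.7   0.22] [0.  0.  0.9]
2 [ 0.12 -0.71  0.22] [0.  0.  0.9]
3 [ 0.08 -0.72  0.22] [0.  0.  0.9]
4 [ 0.03 -0.72  0.22] [0.  0.  0.9]
5 [-0.01 -0.72  0.22] [0.  0.  0.9]
6 [-0.06 -0.72  0.22] [0.  0.  0.9]
```

Request:
carry_out --rows '[{"offset": [0.15,-0.5,0],"delta_rot": [0,0,0.5],"gripper": 0.6},{"offset": [0.2,-0.8,0],"delta_rot": [0,0,0.9],"gripper": 0.6},{"offset": [0.15,-0.8,0.05],"delta_rot": [0,0,0.9],"gripper": 0.6},{"offset": [0.1,-0.8,0.2],"delta_rot": [0,0,0.9],"gripper": 0.6},{"offset": [0.05,-0.8,0.3],"delta_rot": [0,0,0.9],"gripper": 0.6},{"offset": [0,-0.7,0.4],"delta_rot": [0,0,0.9],"gripper": 0.6},{"offset": [-0.03,-0.4,0.4],"delta_rot": [0,0,0.8],"gripper": 0.6},{"offset": [-0.02,-0.1,0.2],"delta_rot": [0,0,0.4],"gripper": 0.6},{"offset": [0,0,0],"delta_rot": [0,0,0],"gripper": 0.6}]'

```text
time_s: 10.22
tool_pos: [0.6032, 0.2902, 0.0647]
tool_rot: [0.79, -0.613, -0.001, 0.009]
contact_force: [-0.0, -0.3, 0.1]
width: 0.0685
```

```bash
cat > ringlook.py <<'E'
import sys,subprocess
from cell import bot, optics
from h import *
nm=sys.argv[1]; s=bot.get_state(); c=optics.calibration("wrist"); p,d=optics.grab_frame("wrist")
cv2.imwrite(f"pics/{nm}.png",p[:,:,::-1]); 
import pickle; pickle.dump((s,c,p,d),open(f"pics/{nm}.pkl","wb"))
for r in rings(p,d,c):
    if r[6]<.02: 
        L=tdown(s).T@(np.array([r[2],r[3],.008])-s["tool_pos"])*1000
        print("ring px",np.round(r[:2],1),"world",np.round(r[2:4],4),"dia %.4f asp %.2f"%(r[4],r[5]),"tool",np.round(L,1))
W=cloud(c,d); L=(W-s["tool_pos"])@tdown(s)*1000
f=(np.abs(L[...,0])<50)&(np.abs(L[...,1])<13)&(L[...,2]<-30)&(L[...,2]>-60)
print("finger tip max z",np.percentile(L[f][:,2],99.5) if f.any() else None,"w",s["width"])
E
python3 go.py .606 .293 .02 -75 4; python3 ringlook.py a1
```

```text
t 10.22 [0.6032 0.2902 0.0647] tipz 0.1012 yaw -75.6 q7 -2.06 F [-0.  -0.3  0.1] w 68.5
dist mm 81.3 rot [ 0.9 -0.6 -0.6] N 4 width 68.5
0 [-0.02 -0.03  0.51] [ 0.06 -0.03 -0.04]
1 [-0.02 -0.03  0.51] [ 0.06 -0.03 -0.04]
2 [-0.01 -0.03  0.51] [ 0.06 -0.03 -0.04]
3 [-0.01 -0.02  0.51] [ 0.06 -0.03 -0.04]
finger tip max z -39.435383137305294 w 0.06846979074736571
```

View pics/a1.png

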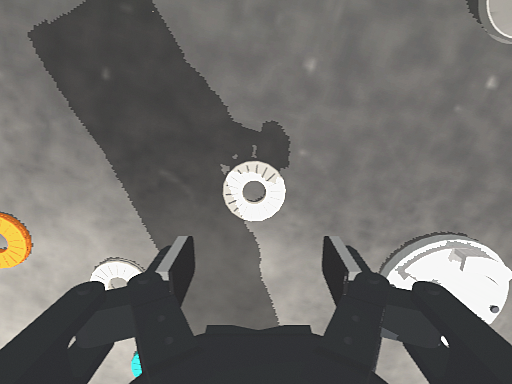

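```bash
python3 - <<'E'
s=open('h.py').read()
s=s.replace("def tdown(s)","""def rings_h(p,d,c,z0=.008,zt=.0035):
    W=cloud(c,d); z=W[...,2]; hsv=cv2.cvtColor(p,cv2.COLOR_RGB2HSV)
    m=((np.abs(z-z0)<zt)&(hsv[...,1]<70)&(hsv[...,2]>90)).astype(np.uint8)
    m=cv2.morphologyEx(m,cv2.MORPH_OPEN,np.ones((3,3),np.uint8))
    n,l,st,ce=cv2.connectedComponentsWithStats(m); out=[]
    for i in range(1,n):
        if st[i,4]<150: continue
        k=max(cv2.findContours((l==i).astype(np.uint8),cv2.RETR_EXTERNAL,cv2.CHAIN_APPROX_NONE)[0],key=cv2.contourArea)
        h=cv2.convexHull(k)
        if len(h)<6: continue
        (x,y),(a,b),an=cv2.fitEllipse(h); P=onplane(c,x,y,z0)
        dep=(c["world_to_cam"][:3,:3]@P+c["world_to_cam"][:3,3])[2]; dia=max(a,b)*dep/c["fx"]
        if .044<dia<.064: out.append((x,y,P[0],P[1],dia,a/b,np.median(z[l==i]),st[i,4]))
    return out
def tdown(s)""")
open('h.py','w').write(s)
r=open('ringlook.py').read().replace("in rings(","in rings_h(");open('ringlook.py','w').write(r)
import pickle; from h import *
s,c,p,d=pickle.load(open('pics/a1.pkl','rb'))
for r in rings_h(p,d,c): print(np.round(r,4), tdown(s).T@(np.array([r[2],r[3],.008])-s["tool_pos"])*1000)
E
```

```text
[2.541447e+02 1.903484e+02 6.092000e-01 2.933000e-01 5.300000e-02
 9.664000e-01 8.000000e-03 2.497000e+03] [-2.02264857 -7.49334834 56.54245154]
[1.149987e+02 2.737029e+02 4.985000e-01 3.995000e-01 4.500000e-02
 5.586000e-01 7.900000e-03 7.510000e+02] [-132.4211555    73.31305699   56.57691269]
```

```bash
python3 go.py .608 .293 .05 -75 4
```

```text
t 10.27 [0.6025 0.2899 0.0651] tipz 0.1016 yaw -75.5 q7 -2.06 F [ 0.   0.  -0.7] w 68.5
dist mm 52.0 rot [ 1.  -0.6 -0.5] N 4 width 68.5
0 [-0.01 -0.04  0.32] [ 0.06 -0.04 -0.03]
1 [-0.01 -0.04  0.32] [ 0.06 -0.04 -0.03]
2 [-0.01 -0.04  0.32] [ 0.06 -0.04 -0.03]
3 [-0.01 -0.04  0.32] [ 0.06 -0.04 -0.03]
```

Request:
carry_out --rows '[{"offset": [0,-0.04,0.3],"delta_rot": [0.06,-0.03,-0.04],"gripper": 0.6},{"offset": [0,-0.04,0.4],"delta_rot": [0.06,-0.03,-0.04],"gripper": 0.6},{"offset": [0,-0.04,0.35],"delta_rot": [0.06,-0.03,-0.04],"gripper": 0.6},{"offset": [0,-0.03,0.2],"delta_rot": [0.04,-0.03,-0.04],"gripper": 0.6},{"offset": [0,0,0.0],"delta_rot": [0,0,0],"gripper": 0.6},{"offset": [0,0,0.0],"delta_rot": [0,0,0],"gripper": 0.6}]'

```text
time_s: 10.77
tool_pos: [0.6048, 0.2895, 0.0114]
tool_rot: [0.796, -0.605, -0.0, 0.001]
contact_force: [0.1, -0.1, 0.3]
width: 0.0681
```

```bash
python3 ringlook.py a2; python3 go.py .608 .293 -.0035 -75 3
```

```text
ring px [252.3 214.1] world [0.6093 0.2934] dia 0.0528 asp 0.95 tool [-2.6 -5.4  3.4]
ring px [479.6 283.6] world [0.6016 0.1195] dia 0.0477 asp 0.23 tool [162.9  48.6   3.8]
finger tip max z -39.49052077146368 w 0.06809278961040127
t 10.82 [0.6048 0.2894 0.0115] tipz 0.0480 yaw -74.5 q7 -2.06 F [-1.1 -0.6 -0.1] w 68.2
dist mm 51.8 rot [ 0.2 -0.1  0.5] N 3 width 68.2
0 [-0.02 -0.04  0.43] [ 0.01 -0.01  0.04]
1 [-0.02 -0.03  0.43] [ 0.01 -0.01  0.04]
2 [-0.02 -0.03  0.43] [ 0.01 -0.01  0.04]
```

View pics/a2.png

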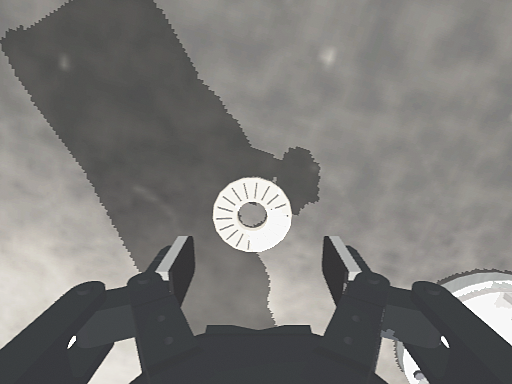

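```bash
python3 go.py .609 .2932 .001 -75 3
```

```text
t 10.82 [0.6048 0.2894 0.0115] tipz 0.0480 yaw -74.5 q7 -2.06 F [-1.1 -0.6 -0.1] w 68.2
dist mm 47.4 rot [ 0.2 -0.1  0.5] N 3 width 68.2
0 [-0.02 -0.04  0.39] [ 0.01 -0.01  0.04]
1 [-0.02 -0.04  0.39] [ 0.01 -0.01  0.04]
2 [-0.02 -0.04  0.39] [ 0.01 -0.01  0.04]
```

Request:
carry_out --rows '[{"offset": [-0.04,-0.07,0.25],"delta_rot": [0,0,0],"gripper": 0.6},{"offset": [-0.04,-0.07,0.35],"delta_rot": [0,0,0],"gripper": 0.6},{"offset": [-0.02,-0.05,0.3],"delta_rot": [0,0,0],"gripper": 0.6},{"offset": [0,0,0.1],"delta_rot": [0,0,0],"gripper": 0.6},{"offset": [0,0,0.0],"delta_rot": [0,0,0],"gripper": 0.6}]'

```text
time_s: 11.23
tool_pos: [0.6133, 0.2969, -0.03]
tool_rot: [0.796, -0.605, 0.001, -0.001]
contact_force: [-0.3, -0.2, -0.5]
width: 0.0684
```

```bash
python3 go.py .609 .2932 .001 -75 2
```

```text
t 11.23 [ 0.6133  0.2969 -0.03  ] tipz 0.0065 yaw -74.5 q7 -2.07 F [-0.3 -0.2 -0.5] w 68.4
dist mm 7.9 rot [-0.1 -0.   0.5] N 2 width 68.4
0 [0.03 0.06 0.07] [-0.01 -0.    0.07]
1 [0.03 0.06 0.07] [-0.01 -0.    0.07]
```

Request:
carry_out --rows '[{"offset": [0.03,0.05,0.06],"delta_rot": [0,0,0],"gripper": 0.6},{"offset": [0.03,0.05,0.06],"delta_rot": [0,0,0],"gripper": 0.6},{"offset": [0,0,0.0],"delta_rot": [0,0,0],"gripper": 0.6}]'

```text
time_s: 11.48
tool_pos: [0.6093, 0.2932, -0.0362]
tool_rot: [0.796, -0.605, 0.0, 0.0]
contact_force: [-0.5, -0.3, 0.9]
width: 0.0683
```

```bash
python3 go.py .609 .2932 .001 -75 2;python3 ringlook.py a3;python3 go.py
```

```text
t 11.48 [ 0.6093  0.2932 -0.0362] tipz 0.0003 yaw -74.4 q7 -2.07 F [-0.5 -0.3  0.9] w 68.3
dist mm 0.8 rot [-0.  -0.   0.6] N 2 width 68.3
0 [-0.    0.   -0.01] [-0.   -0.01  0.07]
1 [-0.    0.   -0.01] [-0.   -0.01  0.07]
ring px [255.2 254.7] world [0.6099 0.2936] dia 0.0527 asp 0.92 tool [ -0.2  -0.7 -44.2]
finger tip max z -34.92962737732114 w 0.06833648134239353
t 11.53 [ 0.6096  0.2934 -0.0359] tipz 0.0006 yaw -74.4 q7 -2.07 F [-0.2  0.7 -0.3] w 68.4
```

View pics/a3.png

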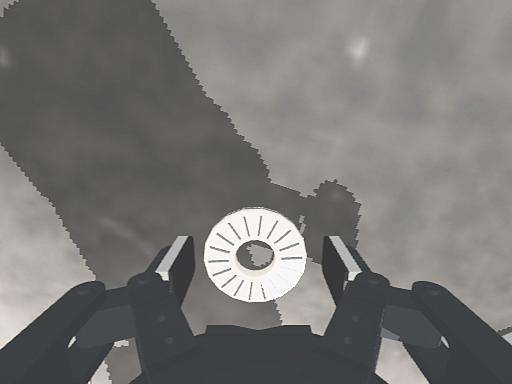

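Request:
carry_out --rows '[{"offset": [0,0,0],"delta_rot": [0,0,0],"gripper": -0.5},{"offset": [0,0,0],"delta_rot": [0,0,0],"gripper": -1},{"offset": [0,0,0],"delta_rot": [0,0,0],"gripper": -1},{"offset": [0,0,0.0],"delta_rot": [0,0,0],"gripper": -1},{"offset": [0,0,-0.4],"delta_rot": [0,0,0.2],"gripper": -1},{"offset": [0,0,-0.7],"delta_rot": [0,0,0.4],"gripper": -1},{"offset": [0,0,-0.8],"delta_rot": [0,0,0.6],"gripper": -1},{"offset": [0,0,-0.6],"delta_rot": [0,0,0.8],"gripper": -1}]' --squeeze 60

```text
time_s: 12.2
tool_pos: [0.606, 0.2916, 0.0661]
tool_rot: [0.75, -0.661, -0.001, 0.004]
contact_force: [1.0, 0.5, -0.2]
width: 0.0506
```

```bash
python3 go.py .5503 .0930 .13 -95;python3 ringlook.py a4
```

```text
t 12.20 [0.606  0.2916 0.0661] tipz 0.1026 yaw -82.8 q7 -2.16 F [ 1.   0.5 -0.2] w 50.6
dist mm 208.1 rot [ 0.4 -0.2 12.2] N 6 width 50.6
0 [ 0.79  0.33 -0.11] [ 0.02 -0.01  0.51]
1 [ 0.8   0.31 -0.11] [ 0.02 -0.01  0.51]
2 [ 0.81  0.28 -0.11] [ 0.02 -0.01  0.51]
3 [ 0.82  0.25 -0.11] [ 0.02 -0.01  0.51]
4 [ 0.83  0.22 -0.11] [ 0.02 -0.01  0.51]
5 [ 0.84  0.19 -0.11] [ 0.02 -0.01  0.51]
finger tip max z -36.809019336253805 w 0.05064675026789595
```

View pics/a4.png

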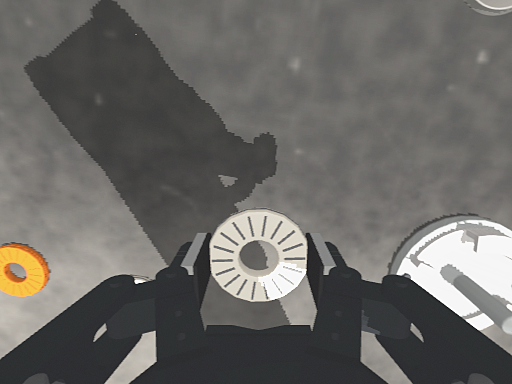

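Request:
carry_out --rows '[{"offset": [0.5,0.25,-0.1],"delta_rot": [0,0,0.5],"gripper": -1},{"offset": [0.85,0.31,-0.1],"delta_rot": [0,0,0.5],"gripper": -1},{"offset": [0.9,0.3,-0.1],"delta_rot": [0,0,0.5],"gripper": -1},{"offset": [0.9,0.27,-0.1],"delta_rot": [0,0,0.5],"gripper": -1},{"offset": [0.8,0.22,-0.1],"delta_rot": [0,0,0.5],"gripper": -1},{"offset": [0.5,0.12,0],"delta_rot": [0,0,0.3],"gripper": -1},{"offset": [0.2,0.05,0],"delta_rot": [0,0,0],"gripper": -1},{"offset": [0,0,0],"delta_rot": [0,0,0],"gripper": -1}]'

```text
time_s: 12.92
tool_pos: [0.5545, 0.1036, 0.1033]
tool_rot: [-0.677, 0.736, -0.002, 0.009]
contact_force: [-0.2, -0.8, -0.7]
width: 0.0502
```

```bash
python3 go.py .5503 .0930 .09 -95;python3 look.py a5; python3 look.py a5t top
```

```text
t 12.92 [0.5545 0.1036 0.1033] tipz 0.1398 yaw -94.7 q7 -2.09 F [-0.2 -0.8 -0.7] w 50.2
dist mm 51.1 rot [-0.8  0.6  0.2] N 2 width 50.2
0 [0.14 0.05 0.62] [-0.11  0.07  0.03]
1 [0.14 0.05 0.62] [-0.11  0.07  0.03]
t 12.92 [0.5545 0.1036 0.1033] yaw -94.7 w 50.2 F [-0.2 -0.8 -0.7]
t 12.97 [0.555  0.1049 0.1034] yaw -94.7 w 50.4 F [ 0.1 -0.5 -0.9]
```

View pics/a5.png

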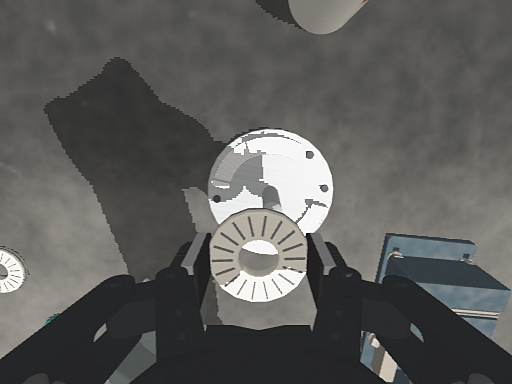

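```bash
python3 - <<'E'
import pickle
from h import *
np.set_printoptions(precision=4,suppress=True)
s,c,p,d=pickle.load(open("pics/a5.pkl","rb")); W=cloud(c,d); Rm=tdown(s)
m=(np.hypot(W[...,0]-.55,W[...,1]-.093)<.02)&(W[...,2]>.02)&(W[...,2]<.076)
for v in range(175,212,3):
    u=np.where(m[v])[0]
    if len(u): 
        z=np.median(W[v,u,2]); print(v,u.min(),u.max(),"z",z, (W[v,u].min(0)),W[v,u].max(0))
for z in (.02,.03,.05): print(z,proj(c,[.5503,.093,z]))
# flange ellipse rim via color
wm=(np.hypot(W[...,0]-.55,W[...,1]-.093)<.075)&(W[...,2]>.009)&(W[...,2]<.016)
print(W[wm].min(0),W[wm].max(0), (W[wm].min(0)+W[wm].max(0))/2)
# ring in hand
L=(W-s["tool_pos"])@Rm*1000
r=(np.abs(L[...,2]+46)<6)&(np.abs(L[...,0])<26)&(np.abs(L[...,1])<30); r=cv2.morphologyEx(r.astype(np.uint8),cv2.MORPH_OPEN,np.ones((3,3)))
print("ring top z",np.median(L[r>0][:,2]),L[r>0].min(0),L[r>0].max(0))
E
```

```text
190 264 276 z 0.028672241078664513 [0.5562 0.0862 0.0201] [0.5584 0.0975 0.0312]
193 263 278 z 0.03835736287646793 [0.5539 0.0846 0.0222] [0.5586 0.0986 0.0415]
196 263 279 z 0.04764513352325861 [0.5533 0.0842 0.0333] [0.5584 0.0987 0.0508]
199 263 279 z 0.05690164452495819 [0.5537 0.085  0.042 ] [0.5586 0.0988 0.0601]
202 263 280 z 0.06526829626668573 [0.5536 0.0847 0.0507] [0.5585 0.0988 0.0684]
205 263 281 z 0.069068342346255 [0.5536 0.0843 0.0593] [0.5569 0.0989 0.0703]
208 270 281 z 0.07124750113935094 [0.553  0.0848 0.0685] [0.555  0.0934 0.0727]
211 279 282 z 0.06898001300107108 [0.55   0.0841 0.0672] [0.5515 0.0866 0.071 ]
0.02 [269.1093 195.531 ]
0.03 [269.4133 198.4408]
0.05 [270.0946 204.9616]
[0.5058 0.0299 0.0093] [0.6124 0.1528 0.016 ] [0.5591 0.0914 0.0126]
ring top z -42.958070566582755 [-25.974  -24.8095 -51.9415] [ 25.9996  29.1953 -40.0041]
```

```bash
cat > hand.py <<'E'
import pickle,sys
from h import *
def hand(n):
    s,c,p,d=pickle.load(open(f"pics/{n}.pkl","rb")); W=cloud(c,d); Rm=tdown(s); L=(W-s["tool_pos"])@Rm*1000
    r=(np.abs(L[...,2]+44)<4)&(np.abs(L[...,0])<24)&(np.abs(L[...,1])<40)&(p.max(-1)>90); r=cv2.morphologyEx(r.astype(np.uint8),cv2.MORPH_OPEN,np.ones((3,3)))
    n,l,st,ce=cv2.connectedComponentsWithStats(r); i=1+np.argmax(st[1:,4]); zt=np.median(L[l==i][:,2])
    # top/bottom extents along y near x=0 for centre
    o=Rm.T@(-c["world_to_cam"][:3,:3].T@c["world_to_cam"][:3,3]-s["tool_pos"])*1000
    def pt(u,v):
        dd=Rm.T@ray(c,u,v)[1]; t=(zt-o[2])/dd[2]; return o+t*dd
    k=max(cv2.findContours((l==i).astype(np.uint8),cv2.RETR_EXTERNAL,cv2.CHAIN_APPROX_NONE)[0],key=cv2.contourArea)[:,0]
    P=np.array([pt(u,v) for u,v in k])[:,:2]; P=P[np.abs(P[:,0])<21]
    A=np.c_[2*P,np.ones(len(P))]; x=np.linalg.lstsq(A,(P**2).sum(1),rcond=None)[0]
    print("in hand centre",np.round(x[:2],1),"r %.1f"%np.sqrt(x[2]+x[0]**2+x[1]**2),"top z %.1f"%zt)
if __name__=="__main__": hand(sys.argv[1])
E
python3 hand.py a5; python3 hand.py a4; python3 go.py .5505 .0917 .09 -95 3
```

```text
in hand centre [1.  0.8] r 23.2 top z -42.9
in hand centre [1.5 1.4] r 26.4 top z -42.9
t 13.02 [0.5552 0.1068 0.1032] tipz 0.1397 yaw -94.6 q7 -2.09 F [-0.8  0.7 -0.8] w 50.8
dist mm 52.2 rot [-0.9  0.7  0.4] N 3 width 50.8
0 [0.13 0.04 0.41] [-0.07  0.06  0.04]
1 [0.13 0.03 0.41] [-0.07  0.06  0.04]
2 [0.13 0.03 0.41] [-0.07  0.06  0.04]
```

Request:
carry_out --rows '[{"offset": [0.14,0.03,0.3],"delta_rot": [-0.07,0.06,0.04],"gripper": -1},{"offset": [0.12,0.03,0.4],"delta_rot": [-0.07,0.06,0.04],"gripper": -1},{"offset": [0.08,0.02,0.4],"delta_rot": [-0.07,0.06,0.04],"gripper": -1},{"offset": [0,0,0],"delta_rot": [0,0,0],"gripper": -1},{"offset": [0,0,0],"delta_rot": [0,0,0],"gripper": -1}]'

```text
time_s: 13.43
tool_pos: [0.5531, 0.104, 0.0558]
tool_rot: [-0.68, 0.733, 0.001, 0.002]
contact_force: [0.1, -0.6, -0.3]
width: 0.0504
```

```bash
python3 go.py .5511 .0927 .078 -95 1
```

```text
t 13.43 [0.5531 0.104  0.0558] tipz 0.0923 yaw -94.3 q7 -2.10 F [ 0.1 -0.6 -0.3] w 50.4
dist mm 18.3 rot [-0.1  0.3  0.7] N 1 width 50.4
0 [0.29 0.03 0.36] [-0.02  0.07  0.17]
```

Request:
carry_out --rows '[{"offset": [0.15,0.02,0.1],"delta_rot": [0,0.03,0.05],"gripper": -1},{"offset": [0.12,0.01,0.1],"delta_rot": [0,0.03,0.05],"gripper": -1},{"offset": [0,0,0],"delta_rot": [0,0,0],"gripper": -1},{"offset": [0,0,0],"delta_rot": [0,0,0],"gripper": -1}]'

```text
time_s: 13.77
tool_pos: [0.5515, 0.0956, 0.0474]
tool_rot: [-0.679, 0.734, 0.0, 0.001]
contact_force: [-0.5, 0.7, -0.8]
width: 0.0507
```

```bash
python3 go.py .5511 .0927 .06 -95 2; python3 look.py a6; python3 hand.py a6;python3 go.py .5511 .0927 .06 -95 2;
```

```text
t 13.77 [0.5515 0.0956 0.0474] tipz 0.0839 yaw -94.5 q7 -2.10 F [-0.5  0.7 -0.8] w 50.7
dist mm 24.1 rot [-0.1  0.1  0.5] N 2 width 50.7
0 [0.04 0.   0.3 ] [-0.01  0.02  0.06]
1 [0.04 0.   0.3 ] [-0.01  0.02  0.06]
t 13.77 [0.5515 0.0956 0.0474] yaw -94.5 w 50.7 F [-0.5  0.7 -0.8]
in hand centre [1.5 1.1] r 26.4 top z -42.9
t 13.82 [0.5514 0.0954 0.0474] tipz 0.0839 yaw -94.5 q7 -2.10 F [-0.1  0.6  0.1] w 50.2
dist mm 24.1 rot [-0.1  0.1  0.5] N 2 width 50.2
0 [0.03 0.   0.3 ] [-0.01  0.01  0.06]
1 [0.03 0.   0.3 ] [-0.01  0.01  0.06]
```

View pics/a6.png

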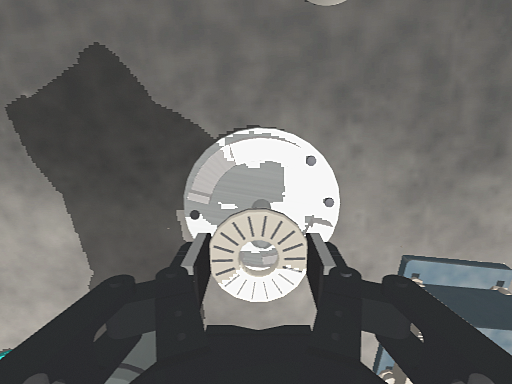

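Request:
carry_out --rows '[{"offset": [0.06,0,0.02],"delta_rot": [0,0,0.1],"gripper": -1},{"offset": [0,0,0.15],"delta_rot": [0,0,0],"gripper": -1},{"offset": [0,0,0.15],"delta_rot": [0,0,0],"gripper": -1},{"offset": [0,0,0.1],"delta_rot": [0,0,0],"gripper": -1},{"offset": [0,0,0],"delta_rot": [0,0,0],"gripper": -1}]'

```text
time_s: 14.23
tool_pos: [0.5525, 0.0928, 0.0303]
tool_rot: [-0.676, 0.737, -0.001, 0.003]
contact_force: [0.4, -0.8, 0.1]
width: 0.0506
```

```bash
python3 go.py .5517 .0931 .016 -95 4; python3 look.py a7
```

```text
t 14.23 [0.5525 0.0928 0.0303] tipz 0.0668 yaw -95.0 q7 -2.11 F [ 0.4 -0.8  0.1] w 50.6
dist mm 50.8 rot [-0.3  0.2 -0. ] N 4 width 50.6
0 [-0.    0.01  0.32] [-0.02  0.01 -0.  ]
1 [-0.    0.01  0.32] [-0.02  0.01 -0.  ]
2 [-0.    0.01  0.32] [-0.02  0.01 -0.  ]
3 [-0.    0.01  0.32] [-0.02  0.01 -0.  ]
t 14.23 [0.5525 0.0928 0.0303] yaw -95.0 w 50.6 F [ 0.4 -0.8  0.1]
```

View pics/a7.png

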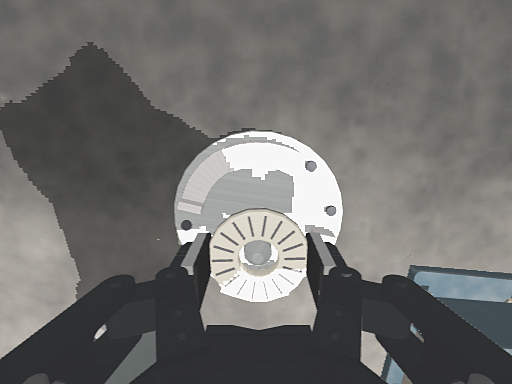

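Request:
carry_out --rows '[{"offset": [0,0.01,0.2],"delta_rot": [-0.02,0,0],"gripper": -1},{"offset": [0,0.01,0.3],"delta_rot": [-0.02,0,0],"gripper": -1},{"offset": [0,0,0.3],"delta_rot": [0,0,0],"gripper": -1},{"offset": [0,0,0.25],"delta_rot": [0,0,0],"gripper": -1},{"offset": [0,0,0.1],"delta_rot": [0,0,0],"gripper": -1},{"offset": [0,0,0],"delta_rot": [0,0,0],"gripper": -1}]'

```text
time_s: 14.78
tool_pos: [0.5513, 0.0932, -0.0212]
tool_rot: [-0.676, 0.737, 0.001, 0.001]
contact_force: [0.4, -0.9, -0.4]
width: 0.0506
```

```bash
python3 go.py .5517 .0931 .016 -95 2
```

```text
t 14.78 [ 0.5513  0.0932 -0.0212] tipz 0.0153 yaw -95.0 q7 -2.14 F [ 0.4 -0.9 -0.4] w 50.6
dist mm 0.8 rot [-0.   0.2  0. ] N 2 width 50.6
0 [ 0.   -0.01 -0.01] [-0.    0.02  0.  ]
1 [ 0.   -0.01 -0.01] [-0.    0.02  0.  ]
```

Request:
carry_out --rows '[{"offset": [0,0,0],"delta_rot": [0,0,0],"gripper": 0.6},{"offset": [0,0,0],"delta_rot": [0,0,0],"gripper": 0.6},{"offset": [0,0,0],"delta_rot": [0,0,0],"gripper": 0.6},{"offset": [0,0,-0.3],"delta_rot": [0,0,0],"gripper": 0.6},{"offset": [0,0,-0.7],"delta_rot": [0,0,0],"gripper": 0.6},{"offset": [0,0,-0.8],"delta_rot": [0,0,0],"gripper": 0.6},{"offset": [0,0,-0.8],"delta_rot": [0,0,0],"gripper": 0.6},{"offset": [0,0,-0.4],"delta_rot": [0,0,0],"gripper": 0.6}]'

```text
time_s: 15.45
tool_pos: [0.5459, 0.0941, 0.0976]
tool_rot: [-0.676, 0.737, 0.005, -0.003]
contact_force: [0.1, 0.8, 0.1]
width: 0.0682
```

```bash
python3 look.py a8; python3 go.py .485 .395 .13 -65
```

```text
t 15.45 [0.5459 0.0941 0.0976] yaw -94.9 w 68.2 F [0.1 0.8 0.1]
t 15.50 [0.5477 0.0944 0.0999] tipz 0.1364 yaw -94.9 q7 -2.07 F [1.4 0.2 2. ] w 68.2
dist mm 307.1 rot [  0.4   0.3 -29.9] N 9 width 68.2
0 [-0.82  0.24  0.02] [ 0.01  0.01 -0.83]
1 [-0.83  0.2   0.02] [ 0.01  0.01 -0.83]
2 [-0.84  0.15  0.02] [ 0.01  0.01 -0.83]
3 [-0.85  0.1   0.02] [ 0.01  0.01 -0.83]
4 [-0.85  0.05  0.02] [ 0.01  0.01 -0.83]
5 [-0.85  0.    0.02] [ 0.01  0.01 -0.83]
6 [-0.85 -0.05  0.02] [ 0.01  0.01 -0.83]
7 [-0.85 -0.1   0.02] [ 0.01  0.01 -0.83]
8 [-0.84 -0.15  0.02] [ 0.01  0.01 -0.83]
```

View pics/a8.png

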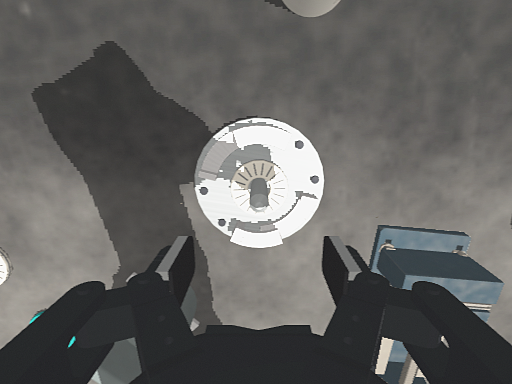

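Request:
carry_out --rows '[{"offset": [-0.5,0.15,0],"delta_rot": [0,0,-0.6],"gripper": 0.6},{"offset": [-0.83,0.2,0],"delta_rot": [0,0,-0.85],"gripper": 0.6},{"offset": [-0.85,0.15,0],"delta_rot": [0,0,-0.85],"gripper": 0.6},{"offset": [-0.85,0.1,0],"delta_rot": [0,0,-0.85],"gripper": 0.6},{"offset": [-0.85,0.05,0],"delta_rot": [0,0,-0.85],"gripper": 0.6},{"offset": [-0.85,0,0],"delta_rot": [0,0,-0.85],"gripper": 0.6},{"offset": [-0.85,-0.05,0],"delta_rot": [0,0,-0.85],"gripper": 0.6},{"offset": [-0.8,-0.1,0.1],"delta_rot": [0,0,-0.85],"gripper": 0.6},{"offset": [-0.6,-0.12,0.2],"delta_rot": [0,0,-0.6],"gripper": 0.6},{"offset": [-0.25,-0.1,0.3],"delta_rot": [0,0,-0.2],"gripper": 0.6},{"offset": [0,0,0.1],"delta_rot": [0,0,0],"gripper": 0.6},{"offset": [0,0,0],"delta_rot": [0,0,0],"gripper": 0.6}]'

```text
time_s: 16.5
tool_pos: [0.4976, 0.3912, 0.0837]
tool_rot: [0.846, -0.533, 0.004, -0.006]
contact_force: [-0.1, -0.7, 0.0]
width: 0.0681
```

```bash
python3 ringlook.py b1; python3 go.py .485 .395 .05 -65 4
```

```text
ring px [247.4 202. ] world [0.4865 0.3955] dia 0.0530 asp 0.96 tool [-8.7  9.3 75.5]
finger tip max z -39.3964004918556 w 0.06812912244302922
t 16.55 [0.4978 0.3907 0.0839] tipz 0.1204 yaw -64.5 q7 -2.13 F [ 0.3 -0.4  1. ] w 68.4
dist mm 71.7 rot [-0.8 -0.1  0.5] N 4 width 68.4
0 [-0.06  0.07  0.44] [-0.05 -0.    0.03]
1 [-0.06  0.07  0.44] [-0.05 -0.    0.03]
2 [-0.06  0.06  0.44] [-0.05 -0.    0.03]
3 [-0.06  0.06  0.44] [-0.05 -0.    0.03]
```

View pics/b1.png

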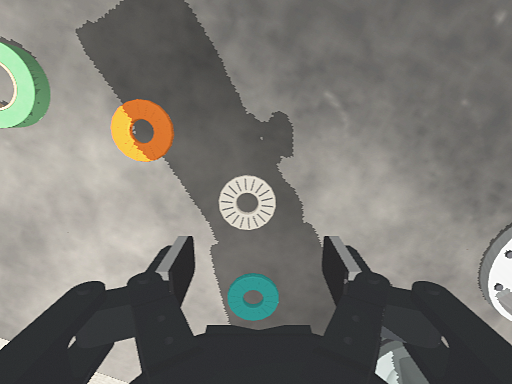

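Request:
carry_out --rows '[{"offset": [-0.07,0.08,0.25],"delta_rot": [-0.06,0,0],"gripper": 0.6},{"offset": [-0.07,0.08,0.45],"delta_rot": [-0.06,0,0],"gripper": 0.6},{"offset": [-0.06,0.06,0.5],"delta_rot": [-0.05,0,0],"gripper": 0.6},{"offset": [-0.04,0.04,0.4],"delta_rot": [0,0,0],"gripper": 0.6},{"offset": [0,0,0.2],"delta_rot": [0,0,0],"gripper": 0.6},{"offset": [0,0,0],"delta_rot": [0,0,0],"gripper": 0.6},{"offset": [0,0,0],"delta_rot": [0,0,0],"gripper": 0.6}]'

```text
time_s: 17.13
tool_pos: [0.4914, 0.3817, 0.0086]
tool_rot: [0.841, -0.542, 0.005, 0.002]
contact_force: [0.3, -0.1, -0.4]
width: 0.0685
```

```bash
python3 ringlook.py b2; python3 go.py .4865 .3955 .001 -65 3
```

```text
ring px [234.  220.7] world [0.4868 0.3958] dia 0.0529 asp 0.95 tool [-14.7  -1.7   0.4]
finger tip max z -39.637322185533 w 0.06845156680475399
t 17.18 [0.4916 0.3815 0.0087] tipz 0.0452 yaw -65.6 q7 -2.19 F [-0.2 -1.3 -0.6] w 68.1
dist mm 46.7 rot [-0.2 -0.6 -0.6] N 3 width 68.1
0 [-0.13 -0.01  0.37] [-0.01 -0.05 -0.05]
1 [-0.13 -0.01  0.37] [-0.01 -0.05 -0.05]
2 [-0.13 -0.01  0.37] [-0.01 -0.05 -0.05]
```

Request:
carry_out --rows '[{"offset": [-0.2,-0.01,0.1],"delta_rot": [0,-0.05,-0.05],"gripper": 0.6},{"offset": [-0.2,-0.01,0.2],"delta_rot": [0,-0.05,-0.05],"gripper": 0.6},{"offset": [0,0,0.3],"delta_rot": [0,0,0],"gripper": 0.6},{"offset": [0,0,0.2],"delta_rot": [0,0,0],"gripper": 0.6},{"offset": [0,0,0],"delta_rot": [0,0,0],"gripper": 0.6},{"offset": [0,0,0],"delta_rot": [0,0,0],"gripper": 0.6}]'

```text
time_s: 17.68
tool_pos: [0.4874, 0.3996, -0.0238]
tool_rot: [0.842, -0.539, 0.003, -0.003]
contact_force: [0.7, -0.1, -0.0]
width: 0.0685
```

```bash
python3 ringlook.py b3; python3 go.py .4867 .3956 .001 -65 2
```

```text
ring px [261.2 247.1] world [0.4871 0.3961] dia 0.0529 asp 0.93 tool [  3.1   1.5 -31.8]
finger tip max z -30.173480349771182 w 0.06846030067784946
t 17.73 [ 0.4872  0.3994 -0.0238] tipz 0.0127 yaw -65.2 q7 -2.22 F [-0.1 -0.5 -0.2] w 68.6
dist mm 12.3 rot [-0.4 -0.1 -0.2] N 2 width 68.6
0 [0.04 0.03 0.15] [-0.05 -0.01 -0.03]
1 [0.04 0.03 0.15] [-0.05 -0.01 -0.03]
```

Request:
carry_out --rows '[{"offset": [0.04,0.02,0.13],"delta_rot": [-0.05,0,0],"gripper": 0.6},{"offset": [0.03,0.02,0.13],"delta_rot": [-0.05,0,0],"gripper": 0.6},{"offset": [0,0,0.02],"delta_rot": [0,0,0],"gripper": 0.6},{"offset": [0,0,0],"delta_rot": [0,0,0],"gripper": 0.6}]'

```text
time_s: 18.07
tool_pos: [0.4876, 0.3957, -0.0357]
tool_rot: [0.842, -0.539, 0.001, 0.0]
contact_force: [0.5, -0.4, 0.1]
width: 0.0682
```

```bash
python3 ringlook.py b4; python3 go.py .4867 .3956 .001 -65 2
```

```text
ring px [254.6 255.2] world [0.4873 0.3961] dia 0.0526 asp 0.92 tool [ -0.5   0.1 -43.7]
finger tip max z -34.40856289695512 w 0.06817523232693123
t 18.12 [ 0.4876  0.3956 -0.0357] tipz 0.0008 yaw -65.2 q7 -2.22 F [-1.1  0.  -0.1] w 68.6
dist mm 0.9 rot [-0.  -0.1 -0.2] N 2 width 68.6
0 [-0.01  0.01 -0.  ] [-0.   -0.01 -0.03]
1 [-0.01  0.01 -0.  ] [-0.   -0.01 -0.03]
```

Well centred; grip and lift.

Request:
carry_out --rows '[{"offset": [0,0,0],"delta_rot": [0,0,0],"gripper": -0.5},{"offset": [0,0,0],"delta_rot": [0,0,0],"gripper": -1},{"offset": [0,0,0],"delta_rot": [0,0,0],"gripper": -1},{"offset": [0,0,0.0],"delta_rot": [0,0,0],"gripper": -1},{"offset": [0,0,0.0],"delta_rot": [0,0,0],"gripper": -1},{"offset": [0,0,-0.4],"delta_rot": [0,0,0],"gripper": -1},{"offset": [0,0,-0.7],"delta_rot": [0,0,0],"gripper": -1},{"offset": [0,0,-0.9],"delta_rot": [0,0,0.2],"gripper": -1},{"offset": [0,0,-0.8],"delta_rot": [0,0,0.4],"gripper": -1},{"offset": [0,0,-0.4],"delta_rot": [0,0,0.4],"gripper": -1}]' --squeeze 60

```text
time_s: 18.95
tool_pos: [0.4846, 0.3936, 0.0976]
tool_rot: [0.823, -0.569, -0.0, 0.004]
contact_force: [1.1, 0.5, 1.5]
width: 0.0506
```

```bash
python3 go.py .5517 .0931 .135 -95; python3 look.py b5; python3 hand.py b5
```

```text
t 18.95 [0.4846 0.3936 0.0976] tipz 0.1341 yaw -69.3 q7 -2.21 F [1.1 0.5 1.5] w 50.6
dist mm 307.9 rot [ 0.4 -0.3 25.7] N 9 width 50.6
0 [0.85 0.12 0.  ] [ 0.01 -0.01  0.71]
1 [0.85 0.08 0.  ] [ 0.01 -0.01  0.71]
2 [0.85 0.04 0.  ] [ 0.01 -0.01  0.71]
3 [ 0.86 -0.01 -0.  ] [ 0.01 -0.01  0.71]
4 [ 0.85 -0.05 -0.  ] [ 0.01 -0.01  0.71]
5 [ 0.85 -0.09 -0.  ] [ 0.01 -0.01  0.71]
6 [ 0.84 -0.13 -0.  ] [ 0.01 -0.01  0.71]
7 [ 0.84 -0.18 -0.  ] [ 0.01 -0.01  0.71]
8 [ 0.83 -0.22 -0.  ] [ 0.01 -0.01  0.71]
t 18.95 [0.4846 0.3936 0.0976] yaw -69.3 w 50.6 F [1.1 0.5 1.5]
in hand centre [1.6 1.7] r 26.3 top z -42.6
```

View pics/b5.png

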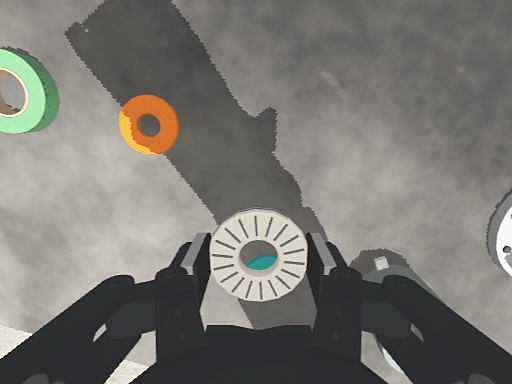

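Request:
carry_out --rows '[{"offset": [0.5,0.05,-0.05],"delta_rot": [0,0,0.6],"gripper": -1},{"offset": [0.85,0.06,-0.05],"delta_rot": [0,0,0.7],"gripper": -1},{"offset": [0.85,0.03,0],"delta_rot": [0,0,0.7],"gripper": -1},{"offset": [0.85,0,0],"delta_rot": [0,0,0.7],"gripper": -1},{"offset": [0.85,-0.05,0],"delta_rot": [0,0,0.7],"gripper": -1},{"offset": [0.85,-0.08,0],"delta_rot": [0,0,0.7],"gripper": -1},{"offset": [0.85,-0.13,0],"delta_rot": [0,0,0.7],"gripper": -1},{"offset": [0.85,-0.18,0],"delta_rot": [0,0,0.7],"gripper": -1},{"offset": [0.6,-0.2,0],"delta_rot": [0,0,0.5],"gripper": -1},{"offset": [0.3,-0.1,0],"delta_rot": [0,0,0.2],"gripper": -1},{"offset": [0.1,0,0],"delta_rot": [0,0,0],"gripper": -1},{"offset": [0,0,0],"delta_rot": [0,0,0],"gripper": -1},{"offset": [0,0,0],"delta_rot": [0,0,0],"gripper": -1}]'

```text
time_s: 20.08
tool_pos: [0.5578, 0.0974, 0.1179]
tool_rot: [-0.677, 0.736, -0.0, 0.007]
contact_force: [-0.5, 1.3, -0.1]
width: 0.0509
```

```bash
python3 go.py .5517 .0931 .088 -95 2; python3 look.py b6; python3 hand.py b6
```

```text
t 20.08 [0.5578 0.0974 0.1179] tipz 0.1544 yaw -94.8 q7 -2.07 F [-0.5  1.3 -0.1] w 50.9
dist mm 66.8 rot [-0.6  0.6  0.2] N 2 width 50.9
0 [0.07 0.08 0.83] [-0.07  0.07  0.03]
1 [0.06 0.08 0.83] [-0.07  0.07  0.03]
t 20.08 [0.5578 0.0974 0.1179] yaw -94.8 w 50.9 F [-0.5  1.3 -0.1]
in hand centre [1.4 1.3] r 26.3 top z -42.7
```

Request:
carry_out --rows '[{"offset": [0.06,0.07,0.3],"delta_rot": [-0.07,0.06,0],"gripper": -1},{"offset": [0.05,0.07,0.5],"delta_rot": [-0.07,0.06,0.04],"gripper": -1},{"offset": [0.04,0.04,0.5],"delta_rot": [0,0,0],"gripper": -1},{"offset": [0,0,0.25],"delta_rot": [0,0,0],"gripper": -1},{"offset": [0,0,0],"delta_rot": [0,0,0],"gripper": -1},{"offset": [0,0,0],"delta_rot": [0,0,0],"gripper": -1}]'

```text
time_s: 20.63
tool_pos: [0.5472, 0.104, 0.0515]
tool_rot: [-0.682, 0.731, 0.003, 0.002]
contact_force: [0.6, -0.5, 0.1]
width: 0.0511
```

```bash
python3 go.py .5517 .0931 .08 -95 2; python3 look.py b7; python3 hand.py b7;python3 go.py .5517 .0931 .08 -95 2
```

```text
t 20.63 [0.5472 0.104  0.0515] tipz 0.0880 yaw -93.9 q7 -2.10 F [ 0.6 -0.5  0.1] w 51.1
dist mm 14.3 rot [0.1 0.4 1.1] N 2 width 51.1
0 [ 0.13 -0.07  0.1 ] [0.02 0.05 0.13]
1 [ 0.13 -0.07  0.1 ] [0.02 0.05 0.13]
t 20.63 [0.5472 0.104  0.0515] yaw -93.9 w 51.1 F [ 0.6 -0.5  0.1]
in hand centre [0.5 1.2] r 23.6 top z -42.6
t 20.68 [0.5471 0.1041 0.0517] tipz 0.0882 yaw -93.9 q7 -2.10 F [-0.6 -0.4  0.2] w 51.0
dist mm 14.5 rot [0.1 0.4 1.1] N 2 width 51.0
0 [ 0.13 -0.07  0.1 ] [0.01 0.05 0.13]
1 [ 0.13 -0.07  0.1 ] [0.01 0.05 0.13]
```

Request:
carry_out --rows '[{"offset": [0.14,-0.07,0.05],"delta_rot": [0,0.05,0.12],"gripper": -1},{"offset": [0.14,-0.07,0.05],"delta_rot": [0,0.05,0.12],"gripper": -1},{"offset": [0,0,0],"delta_rot": [0,0,0],"gripper": -1},{"offset": [0,0,0],"delta_rot": [0,0,0],"gripper": -1},{"offset": [0,0,0],"delta_rot": [0,0,0],"gripper": -1}]'

```text
time_s: 21.1
tool_pos: [0.5551, 0.0919, 0.0501]
tool_rot: [-0.676, 0.737, -0.001, 0.001]
contact_force: [-0.5, -0.4, 0.2]
width: 0.0511
```

```bash
python3 go.py .5517 .0931 .065 -95 2; python3 look.py b8; python3 hand.py b8;python3 go.py .5517 .0931 .065 -95 2
```

```text
t 21.10 [0.5551 0.0919 0.0501] tipz 0.0866 yaw -95.0 q7 -2.10 F [-0.5 -0.4  0.2] w 51.1
dist mm 21.9 rot [-0.2  0.  -0. ] N 2 width 51.1
0 [-0.01  0.04  0.27] [-0.02  0.   -0.  ]
1 [-0.01  0.04  0.27] [-0.02  0.   -0.  ]
t 21.10 [0.5551 0.0919 0.0501] yaw -95.0 w 51.1 F [-0.5 -0.4  0.2]
in hand centre [1.4 1.3] r 26.3 top z -42.6
t 21.15 [0.5551 0.092  0.0502] tipz 0.0867 yaw -95.0 q7 -2.10 F [ 1.1  0.1 -0.6] w 50.9
dist mm 22.0 rot [-0.2  0.   0. ] N 2 width 50.9
0 [-0.01  0.04  0.27] [-0.02  0.    0.  ]
1 [-0.01  0.04  0.27] [-0.02  0.    0.  ]
```

View pics/b8.png

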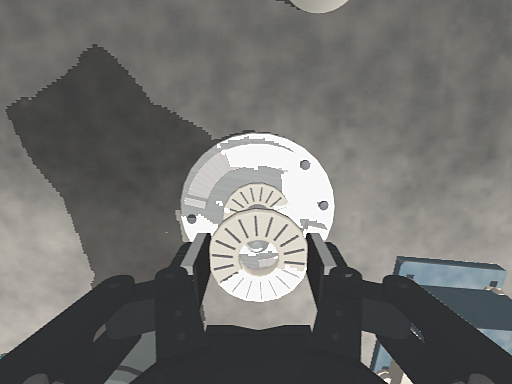

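Request:
carry_out --rows '[{"offset": [-0.02,0.08,0.0],"delta_rot": [0,0,0],"gripper": -1},{"offset": [0,0,0.0],"delta_rot": [0,0,0],"gripper": -1},{"offset": [0,0,0.12],"delta_rot": [0,0,0],"gripper": -1},{"offset": [0,0,0.15],"delta_rot": [0,0,0],"gripper": -1},{"offset": [0,0,0.15],"delta_rot": [0,0,0],"gripper": -1},{"offset": [0,0,0.05],"delta_rot": [0,0,0],"gripper": -1},{"offset": [0,0,0],"delta_rot": [0,0,0],"gripper": -1}]'

```text
time_s: 21.73
tool_pos: [0.5517, 0.0936, 0.0297]
tool_rot: [-0.676, 0.737, -0.001, 0.002]
contact_force: [-0.2, 0.3, 0.0]
width: 0.0506
```

```bash
python3 go.py .5517 .0931 .026 -95 4; python3 look.py b9; python3 hand.py b9
```

```text
t 21.73 [0.5517 0.0936 0.0297] tipz 0.0662 yaw -95.0 q7 -2.12 F [-0.2  0.3  0. ] w 50.6
dist mm 40.2 rot [-0.2  0.1  0. ] N 4 width 50.6
0 [0.   0.   0.25] [-0.01  0.    0.  ]
1 [0.   0.   0.25] [-0.01  0.    0.  ]
2 [ 0.   -0.    0.25] [-0.01  0.    0.  ]
3 [ 0.   -0.    0.25] [-0.01  0.    0.  ]
t 21.73 [0.5517 0.0936 0.0297] yaw -95.0 w 50.6 F [-0.2  0.3  0. ]
in hand centre [1.5 1.3] r 26.4 top z -42.6
```

View pics/b9.png

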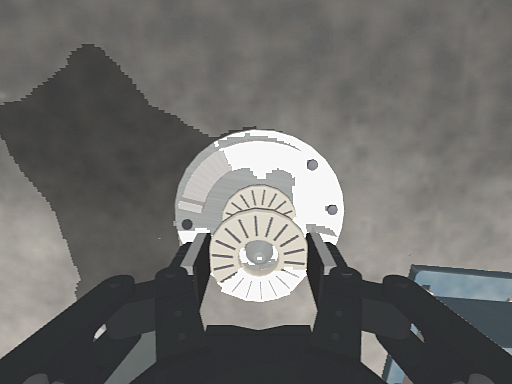

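Spine in the hole at (259,253). Lower to just above ring 1, release, lift.

Request:
carry_out --rows '[{"offset": [0,0,0.15],"delta_rot": [0,0,0],"gripper": -1},{"offset": [0,0,0.25],"delta_rot": [0,0,0],"gripper": -1},{"offset": [0,0,0.25],"delta_rot": [0,0,0],"gripper": -1},{"offset": [0,0,0.22],"delta_rot": [0,0,0],"gripper": -1},{"offset": [0,0,0.05],"delta_rot": [0,0,0],"gripper": -1},{"offset": [0,0,0],"delta_rot": [0,0,0],"gripper": -1}]'

```text
time_s: 22.28
tool_pos: [0.5515, 0.0936, -0.0115]
tool_rot: [-0.676, 0.737, -0.001, 0.001]
contact_force: [-0.1, 0.2, -0.6]
width: 0.0507
```

```bash
python3 go.py .5517 .0931 .025 -95 2
```

```text
t 22.28 [ 0.5515  0.0936 -0.0115] tipz 0.0250 yaw -95.0 q7 -2.14 F [-0.1  0.2 -0.6] w 50.7
dist mm 0.6 rot [-0.2  0.   0. ] N 2 width 50.7
0 [ 0.01 -0.    0.  ] [-0.02  0.01  0.  ]
1 [ 0.01 -0.    0.  ] [-0.02  0.01  0.  ]
```

Request:
carry_out --rows '[{"offset": [0,0,0],"delta_rot": [0,0,0],"gripper": 0.6},{"offset": [0,0,0],"delta_rot": [0,0,0],"gripper": 0.6},{"offset": [0,0,0],"delta_rot": [0,0,0],"gripper": 0.6},{"offset": [0,0,-0.3],"delta_rot": [0,0,0],"gripper": 0.6},{"offset": [0,0,-0.7],"delta_rot": [0,0,0],"gripper": 0.6},{"offset": [0,0,-0.8],"delta_rot": [0,0,0],"gripper": 0.6},{"offset": [0,0,-0.6],"delta_rot": [0,0,0],"gripper": 0.6},{"offset": [0,0,-0.2],"delta_rot": [0,0,0],"gripper": 0.6}]'

```text
time_s: 22.95
tool_pos: [0.5497, 0.0936, 0.0981]
tool_rot: [-0.676, 0.737, 0.0, -0.0]
contact_force: [0.2, 0.0, 0.3]
width: 0.0685
```

```bash
python3 look.py b10; python3 look.py t10 top; python3 go.py .611 -.191 .11 -95; python3 - <<'E'
import pickle
from h import *
s,c,p,d=pickle.load(open("pics/t10.pkl","rb"))
for r in rings(p,d,c):
    if -.45<r[3]<.5 and .4<r[2]<.65: print(np.round(r[:5],4))
E
```

```text
t 22.95 [0.5497 0.0936 0.0981] yaw -94.9 w 68.5 F [0.2 0.  0.3]
t 23.00 [0.5505 0.0937 0.0987] yaw -94.9 w 68.2 F [1.2 0.4 1.7]
t 23.05 [0.5496 0.0935 0.0966] tipz 0.1331 yaw -94.9 q7 -2.08 F [ 0.8  0.3 -0.3] w 68.1
dist mm 291.9 rot [ 0.  -0.   0.1] N 8 width 68.1
0 [ 0.87 -0.27  0.07] [ 0. -0.  0.]
1 [ 0.87 -0.27  0.07] [ 0. -0.  0.]
2 [ 0.87 -0.27  0.07] [ 0. -0.  0.]
3 [ 0.87 -0.27  0.07] [ 0. -0.  0.]
4 [ 0.87 -0.27  0.07] [ 0. -0.  0.]
5 [ 0.87 -0.27  0.07] [ 0. -0.  0.]
6 [ 0.87 -0.27  0.07] [ 0. -0.  0.]
7 [ 0.87 -0.27  0.07] [ 0. -0.  0.]
[ 3.334643e+02  1.796206e+02  6.094000e-01 -1.912000e-01  5.320000e-02]
[ 3.749235e+02  1.863621e+02  5.845000e-01 -3.266000e-01  5.540000e-02]
[ 3.356183e+02  2.154614e+02  4.903000e-01 -1.929000e-01  5.540000e-02]
[ 3.773216e+02  2.200497e+02  4.730000e-01 -3.278000e-01  5.600000e-02]
```

View pics/b10.png

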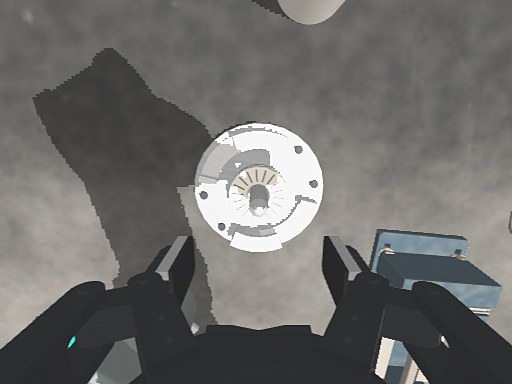

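View pics/t10.png

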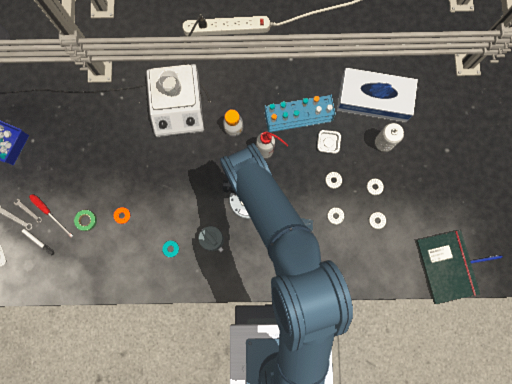

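Request:
carry_out --rows '[{"offset": [0.5,-0.05,0],"delta_rot": [0,0,0],"gripper": 0.6},{"offset": [0.87,-0.05,0],"delta_rot": [0,0,0],"gripper": 0.6},{"offset": [0.87,-0.1,0],"delta_rot": [0,0,0],"gripper": 0.6},{"offset": [0.87,-0.2,0],"delta_rot": [0,0,0],"gripper": 0.6},{"offset": [0.87,-0.4,0],"delta_rot": [0,0,0],"gripper": 0.6},{"offset": [0.87,-0.45,0],"delta_rot": [0,0,0],"gripper": 0.6},{"offset": [0.85,-0.45,0.1],"delta_rot": [0,0,0],"gripper": 0.6},{"offset": [0.7,-0.3,0.2],"delta_rot": [0,0,0],"gripper": 0.6},{"offset": [0.35,-0.15,0.1],"delta_rot": [0,0,0],"gripper": 0.6},{"offset": [0.1,0,0],"delta_rot": [0,0,0],"gripper": 0.6},{"offset": [0,0,0],"delta_rot": [0,0,0],"gripper": 0.6},{"offset": [0,0,0],"delta_rot": [0,0,0],"gripper": 0.6}]'

```text
time_s: 24.05
tool_pos: [0.6054, -0.1955, 0.0674]
tool_rot: [-0.679, 0.734, 0.007, -0.005]
contact_force: [0.1, 0.6, -0.1]
width: 0.0686
```

```bash
python3 ringlook.py c1; python3 go.py .611 -.191 .05 -95 3
```

```text
ring px [251.4 190.2] world [ 0.612  -0.1913] dia 0.0528 asp 0.96 tool [-4.5 -7.3 59.3]
ring px [406.  205.6] world [ 0.5874 -0.3254] dia 0.0562 asp 0.86 tool [131.1   6.7  59.3]
ring px [263.  304.5] world [ 0.4939 -0.1926] dia 0.0530 asp 0.86 tool [  6.  110.4  61.3]
finger tip max z -39.305188479140696 w 0.06860175302970871
t 24.10 [ 0.6054 -0.1949  0.0675] tipz 0.1040 yaw -94.5 q7 -1.57 F [ 0.3 -0.3  0.2] w 68.7
dist mm 54.4 rot [1.  0.1 0.5] N 3 width 68.7
0 [-0.03 -0.05  0.45] [0.08 0.01 0.04]
1 [-0.04 -0.05  0.45] [0.08 0.01 0.04]
2 [-0.04 -0.05  0.45] [0.08 0.01 0.04]
```

View pics/c1.png

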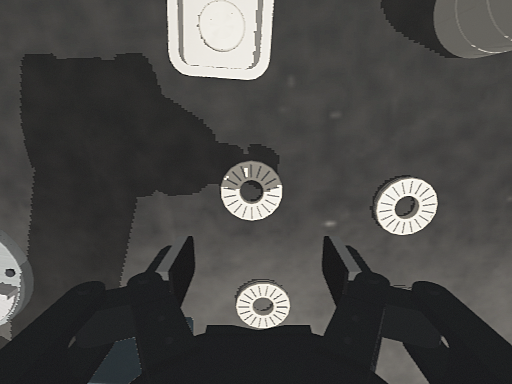

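Request:
carry_out --rows '[{"offset": [-0.06,-0.09,0.15],"delta_rot": [0.08,0,0.05],"gripper": 0.6},{"offset": [-0.06,-0.09,0.3],"delta_rot": [0.08,0,0.05],"gripper": 0.6},{"offset": [0,0,0.4],"delta_rot": [0.05,0,0],"gripper": 0.6},{"offset": [0,0,0.4],"delta_rot": [0,0,0],"gripper": 0.6},{"offset": [0,0,0.3],"delta_rot": [0,0,0],"gripper": 0.6},{"offset": [0,0,0.15],"delta_rot": [0,0,0],"gripper": 0.6},{"offset": [0,0,0],"delta_rot": [0,0,0],"gripper": 0.6},{"offset": [0,0,0],"delta_rot": [0,0,0],"gripper": 0.6}]'

```text
time_s: 24.77
tool_pos: [0.6155, -0.1743, -0.0022]
tool_rot: [-0.682, 0.731, 0.002, 0.004]
contact_force: [1.3, -0.2, 0.2]
width: 0.0684
```

```bash
python3 ringlook.py c2; python3 go.py .612 -.191 .001 -95 2
```

```text
ring px [282.6 233. ] world [ 0.6125 -0.191 ] dia 0.0529 asp 0.93 tool [ 16.8   1.8 -10.3]
ring px [491.3 255.5] world [ 0.5879 -0.3249] dia 0.0581 asp 0.79 tool [152.   17.1 -11.5]
finger tip max z -39.37008656059048 w 0.0684210086374214
t 24.82 [ 0.6156 -0.1743 -0.002 ] tipz 0.0345 yaw -94.0 q7 -1.61 F [-0.5  0.3  0.6] w 67.8
dist mm 37.6 rot [-0.1  0.5  1. ] N 2 width 67.8
0 [0.22 0.03 0.42] [-0.01  0.06  0.13]
1 [0.21 0.03 0.42] [-0.01  0.06  0.13]
```

Request:
carry_out --rows '[{"offset": [0.22,0.03,0.0],"delta_rot": [0,0.06,0.13],"gripper": 0.6},{"offset": [0.22,0.03,0.05],"delta_rot": [0,0.06,0.13],"gripper": 0.6},{"offset": [0,0,0.2],"delta_rot": [0,0,0],"gripper": 0.6},{"offset": [0,0,0.2],"delta_rot": [0,0,0],"gripper": 0.6},{"offset": [0,0,0.1],"delta_rot": [0,0,0],"gripper": 0.6},{"offset": [0,0,0],"delta_rot": [0,0,0],"gripper": 0.6},{"offset": [0,0,0],"delta_rot": [0,0,0],"gripper": 0.6}]'

```text
time_s: 25.4
tool_pos: [0.6132, -0.1961, -0.0238]
tool_rot: [-0.674, 0.739, -0.003, 0.001]
contact_force: [-0.3, 0.2, -1.0]
width: 0.0682
```

```bash
python3 ringlook.py c3; python3 go.py .6125 -.191 .001 -95 2
```

```text
ring px [247.7 247.1] world [ 0.6126 -0.1913] dia 0.0529 asp 0.92 tool [ -4.6   0.8 -31.9]
ring px [483.7 266. ] world [ 0.5882 -0.3248] dia 0.0563 asp 0.81 tool [130.5  12.8 -31.6]
finger tip max z -30.278377421551923 w 0.06823441681550854
t 25.45 [ 0.6131 -0.1959 -0.0238] tipz 0.0127 yaw -95.3 q7 -1.61 F [-0.1 -0.5 -0.5] w 68.1
dist mm 12.7 rot [-0.4 -0.1 -0.3] N 2 width 68.1
0 [-0.06  0.01  0.15] [-0.04 -0.02 -0.04]
1 [-0.06  0.01  0.15] [-0.04 -0.02 -0.04]
```

Request:
carry_out --rows '[{"offset": [-0.06,0.01,0.12],"delta_rot": [-0.04,0,0],"gripper": 0.6},{"offset": [-0.05,0.01,0.14],"delta_rot": [-0.04,0,0],"gripper": 0.6},{"offset": [0,0,0.02],"delta_rot": [0,0,0],"gripper": 0.6},{"offset": [0,0,0],"delta_rot": [0,0,0],"gripper": 0.6},{"offset": [0,0,0],"delta_rot": [0,0,0],"gripper": 0.6}]'

```text
time_s: 25.87
tool_pos: [0.6132, -0.1897, -0.0361]
tool_rot: [-0.674, 0.738, -0.001, -0.001]
contact_force: [0.6, 0.3, 0.8]
width: 0.068
```

```bash
python3 ringlook.py c4; python3 go.py .6125 -.191 .001 -95 2
```

```text
ring px [258.7 257. ] world [ 0.6128 -0.1912] dia 0.0527 asp 0.91 tool [  1.5   0.2 -44.1]
ring px [513.6 277.8] world [ 0.5882 -0.3249] dia 0.0584 asp 0.76 tool [136.9  12.6 -43.9]
finger tip max z -34.857321780406046 w 0.06801868610534287
t 25.92 [ 0.6132 -0.1898 -0.0361] tipz 0.0004 yaw -95.2 q7 -1.62 F [0.  0.2 0.2] w 68.3
dist mm 1.5 rot [-0.  -0.1 -0.2] N 2 width 68.3
0 [ 0.02  0.01 -0.01] [-0.   -0.01 -0.03]
1 [ 0.02  0.01 -0.01] [-0.   -0.01 -0.03]
```

Request:
carry_out --rows '[{"offset": [0.03,0,0],"delta_rot": [0,0,0],"gripper": -0.5},{"offset": [0,0,0],"delta_rot": [0,0,0],"gripper": -1},{"offset": [0,0,0],"delta_rot": [0,0,0],"gripper": -1},{"offset": [0,0,0.0],"delta_rot": [0,0,0],"gripper": -1},{"offset": [0,0,0.0],"delta_rot": [0,0,0],"gripper": -1},{"offset": [0,0,-0.4],"delta_rot": [0,0,0],"gripper": -1},{"offset": [0,0,-0.7],"delta_rot": [0,0,0],"gripper": -1},{"offset": [0,0.1,-0.9],"delta_rot": [0,0,0],"gripper": -1},{"offset": [0,0.2,-0.8],"delta_rot": [0,0,0],"gripper": -1},{"offset": [0,0.2,-0.4],"delta_rot": [0,0,0],"gripper": -1}]' --squeeze 60

```text
time_s: 26.75
tool_pos: [0.5908, -0.1884, 0.0971]
tool_rot: [-0.674, 0.738, 0.002, -0.002]
contact_force: [1.1, 0.3, -0.3]
width: 0.0508
```

```bash
python3 go.py .5517 .0931 .125 -95; python3 look.py c5; python3 hand.py c5
```

```text
t 26.75 [ 0.5908 -0.1884  0.0971] tipz 0.1336 yaw -95.2 q7 -1.58 F [ 1.1  0.3 -0.3] w 50.8
dist mm 284.4 rot [ 0.3 -0.  -0.2] N 8 width 50.8
0 [-0.87  0.2   0.03] [ 0.01 -0.   -0.01]
1 [-0.87  0.2   0.03] [ 0.01 -0.   -0.01]
2 [-0.87  0.2   0.03] [ 0.01 -0.   -0.01]
3 [-0.87  0.2   0.03] [ 0.01 -0.   -0.01]
4 [-0.87  0.2   0.03] [ 0.01 -0.   -0.01]
5 [-0.87  0.2   0.03] [ 0.01 -0.   -0.01]
6 [-0.87  0.2   0.03] [ 0.01 -0.   -0.01]
7 [-0.87  0.2   0.03] [ 0.01 -0.   -0.01]
t 26.75 [ 0.5908 -0.1884  0.0971] yaw -95.2 w 50.8 F [ 1.1  0.3 -0.3]
in hand centre [1.  1.6] r 22.8 top z -43.0
```

View pics/c5.png

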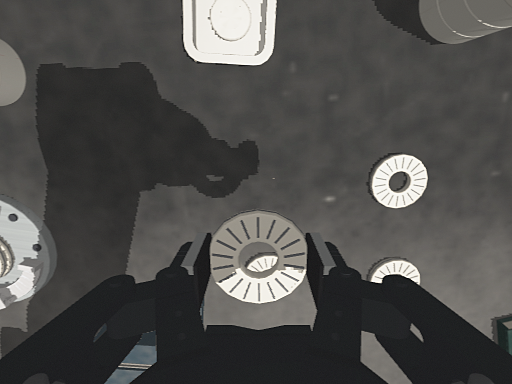

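Request:
carry_out --rows '[{"offset": [-0.5,0.2,0],"delta_rot": [0,0,0],"gripper": -1},{"offset": [-0.85,0.25,0],"delta_rot": [0,0,0],"gripper": -1},{"offset": [-0.87,0.25,0],"delta_rot": [0,0,0],"gripper": -1},{"offset": [-0.87,0.2,0],"delta_rot": [0,0,0],"gripper": -1},{"offset": [-0.87,0.2,0],"delta_rot": [0,0,0],"gripper": -1},{"offset": [-0.87,0.15,0],"delta_rot": [0,0,0],"gripper": -1},{"offset": [-0.85,0.15,0],"delta_rot": [0,0,0],"gripper": -1},{"offset": [-0.6,0.1,0],"delta_rot": [0,0,0],"gripper": -1},{"offset": [-0.25,0.05,0],"delta_rot": [0,0,0],"gripper": -1},{"offset": [-0.1,0,0],"delta_rot": [0,0,0],"gripper": -1},{"offset": [0,0,0],"delta_rot": [0,0,0],"gripper": -1},{"offset": [0,0,0],"delta_rot": [0,0,0],"gripper": -1}]'

```text
time_s: 27.8
tool_pos: [0.5559, 0.0844, 0.1109]
tool_rot: [-0.671, 0.742, -0.007, 0.001]
contact_force: [-0.1, -1.0, -0.3]
width: 0.0506
```

```bash
python3 go.py .5517 .0931 .088 -95 2; python3 look.py c6; python3 hand.py c6
```

```text
t 27.80 [0.5559 0.0844 0.1109] tipz 0.1474 yaw -95.7 q7 -2.09 F [-0.1 -1.  -0.3] w 50.6
dist mm 60.2 rot [-0.7 -0.4 -0.7] N 2 width 50.6
0 [-0.11  0.07  0.74] [-0.09 -0.05 -0.09]
1 [-0.11  0.07  0.74] [-0.09 -0.05 -0.09]
t 27.80 [0.5559 0.0844 0.1109] yaw -95.7 w 50.6 F [-0.1 -1.  -0.3]
in hand centre [1.5 1.9] r 26.5 top z -43.1
```

Request:
carry_out --rows '[{"offset": [0,0.05,0.3],"delta_rot": [-0.08,-0.05,-0.08],"gripper": -1},{"offset": [0,0.05,0.45],"delta_rot": [-0.08,-0.05,-0.08],"gripper": -1},{"offset": [0,0,0.45],"delta_rot": [0,0,0],"gripper": -1},{"offset": [0,0,0.2],"delta_rot": [0,0,0],"gripper": -1},{"offset": [0,0,0],"delta_rot": [0,0,0],"gripper": -1},{"offset": [0,0,0],"delta_rot": [0,0,0],"gripper": -1}]'

```text
time_s: 28.35
tool_pos: [0.553, 0.0725, 0.05]
tool_rot: [-0.67, 0.742, -0.002, -0.002]
contact_force: [0.0, 0.1, -0.8]
width: 0.0506
```

```bash
python3 go.py .5525 .0931 .086 -95 2
```

```text
t 28.35 [0.553  0.0725 0.05  ] tipz 0.0865 yaw -95.9 q7 -2.09 F [ 0.   0.1 -0.8] w 50.6
dist mm 20.6 rot [ 0.  -0.3 -0.9] N 2 width 50.6
0 [-0.26  0.03  0.01] [ 0.   -0.03 -0.11]
1 [-0.26  0.03  0.01] [ 0.   -0.03 -0.11]
```

Request:
carry_out --rows '[{"offset": [-0.25,0.02,0],"delta_rot": [0,-0.03,-0.11],"gripper": -1},{"offset": [-0.22,0.02,0],"delta_rot": [0,-0.03,-0.11],"gripper": -1},{"offset": [0,0,0],"delta_rot": [0,0,0],"gripper": -1},{"offset": [0,0,0],"delta_rot": [0,0,0],"gripper": -1},{"offset": [0,0,0],"delta_rot": [0,0,0],"gripper": -1}]'

```text
time_s: 28.77
tool_pos: [0.5551, 0.0937, 0.0522]
tool_rot: [-0.676, 0.737, -0.001, 0.002]
contact_force: [-0.1, -0.5, -0.2]
width: 0.0504
```

```bash
python3 go.py .5525 .0931 .086 -95 2
```

```text
t 28.77 [0.5551 0.0937 0.0522] tipz 0.0887 yaw -94.9 q7 -2.11 F [-0.1 -0.5 -0.2] w 50.4
dist mm 3.8 rot [-0.2  0.1  0.1] N 2 width 50.4
0 [0.01 0.03 0.03] [-0.02  0.01  0.01]
1 [0.01 0.03 0.03] [-0.02  0.01  0.01]
```

Request:
carry_out --rows '[{"offset": [0,0.06,0.0],"delta_rot": [0,0,0],"gripper": -1},{"offset": [0,0,0.0],"delta_rot": [0,0,0],"gripper": -1},{"offset": [0,0,0.12],"delta_rot": [0,0,0],"gripper": -1},{"offset": [0,0,0.15],"delta_rot": [0,0,0],"gripper": -1},{"offset": [0,0,0.15],"delta_rot": [0,0,0],"gripper": -1},{"offset": [0,0,0.1],"delta_rot": [0,0,0],"gripper": -1},{"offset": [0,0,0],"delta_rot": [0,0,0],"gripper": -1}]'

```text
time_s: 29.35
tool_pos: [0.553, 0.0936, 0.03]
tool_rot: [-0.676, 0.737, -0.001, 0.002]
contact_force: [-0.1, 0.3, -1.7]
width: 0.0505
```

```bash
python3 go.py .5525 .0931 .034 -95 3; python3 look.py c9; python3 hand.py c9
```

```text
t 29.35 [0.553  0.0936 0.03  ] tipz 0.0665 yaw -94.9 q7 -2.12 F [-0.1  0.3 -1.7] w 50.5
dist mm 32.5 rot [-0.3  0.1  0.1] N 3 width 50.5
0 [0.   0.   0.27] [-0.02  0.    0.01]
1 [0.   0.   0.27] [-0.02  0.    0.01]
2 [0.   0.   0.27] [-0.02  0.    0.01]
t 29.35 [0.553  0.0936 0.03  ] yaw -94.9 w 50.5 F [-0.1  0.3 -1.7]
in hand centre [1.5 1.9] r 26.5 top z -43.1
```

View pics/c9.png

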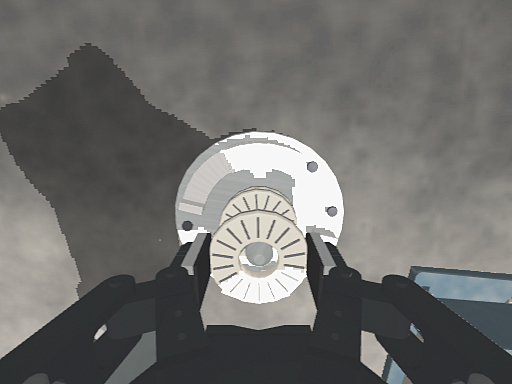

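Spine inside hole. Lower, then release and lift.

Request:
carry_out --rows '[{"offset": [0,0,0.15],"delta_rot": [0,0,0],"gripper": -1},{"offset": [0,0,0.25],"delta_rot": [0,0,0],"gripper": -1},{"offset": [0,0,0.25],"delta_rot": [0,0,0],"gripper": -1},{"offset": [0,0,0.1],"delta_rot": [0,0,0],"gripper": -1},{"offset": [0,0,0],"delta_rot": [0,0,0],"gripper": -1}]'

```text
time_s: 29.82
tool_pos: [0.5532, 0.0935, -0.0032]
tool_rot: [-0.676, 0.737, -0.001, 0.002]
contact_force: [-0.5, -0.2, 0.4]
width: 0.0505
```

```bash
python3 go.py .5525 .0931 .033 -95 2
```

```text
t 29.82 [ 0.5532  0.0935 -0.0032] tipz 0.0333 yaw -94.9 q7 -2.14 F [-0.5 -0.2  0.4] w 50.5
dist mm 0.9 rot [-0.3  0.1  0.1] N 2 width 50.5
0 [0.01 0.01 0.  ] [-0.03  0.01  0.01]
1 [0.01 0.01 0.  ] [-0.03  0.01  0.01]
```

Request:
carry_out --rows '[{"offset": [0,0,0],"delta_rot": [0,0,0],"gripper": 0.6},{"offset": [0,0,0],"delta_rot": [0,0,0],"gripper": 0.6},{"offset": [0,0,0],"delta_rot": [0,0,0],"gripper": 0.6},{"offset": [0,0,-0.3],"delta_rot": [0,0,0],"gripper": 0.6},{"offset": [0,0,-0.7],"delta_rot": [0,0,0],"gripper": 0.6},{"offset": [0,0,-0.8],"delta_rot": [0,0,0],"gripper": 0.6},{"offset": [0,0,-0.4],"delta_rot": [0,0,0],"gripper": 0.6},{"offset": [0,0,0],"delta_rot": [0,0,0],"gripper": 0.6}]'

```text
time_s: 30.48
tool_pos: [0.5523, 0.0938, 0.091]
tool_rot: [-0.676, 0.737, -0.001, 0.001]
contact_force: [1.0, -0.0, -0.5]
width: 0.0684
```

```bash
python3 look.py c10; python3 go.py .4935 -.193 .11 -95; python3 - <<'E'
import pickle
from h import *
f=np.load("pics/top0.npz")
from cell import optics
c=optics.calibration("top"); W=cloud(c,f["d"])
m=(W[...,0]>.25)&(W[...,0]<.55)&(W[...,1]<0.03)&(W[...,1]>-.16)&(W[...,2]>.01)
print("vise",W[m].min(0),W[m].max(0))
m=(W[...,0]>.65)&(W[...,0]<.85)&(W[...,1]<-.27)&(W[...,1]>-.45)&(W[...,2]>.1); print("drum",W[m].min(0),W[m].max(0))
E
```

```text
t 30.48 [0.5523 0.0938 0.091 ] yaw -94.9 w 68.4 F [ 1.  -0.  -0.5]
t 30.53 [0.5521 0.0937 0.0901] tipz 0.1266 yaw -94.9 q7 -2.09 F [0.3 0.9 0.2] w 68.2
dist mm 293.1 rot [-0.2  0.   0.1] N 8 width 68.2
0 [0.91 0.11 0.05] [-0.01  0.    0.  ]
1 [0.91 0.11 0.05] [-0.01  0.    0.  ]
2 [0.91 0.11 0.05] [-0.01  0.    0.  ]
3 [0.91 0.11 0.05] [-0.01  0.    0.  ]
4 [0.91 0.11 0.05] [-0.01  0.    0.  ]
5 [0.91 0.11 0.05] [-0.01  0.    0.  ]
6 [0.91 0.1  0.05] [-0.01  0.    0.  ]
7 [0.91 0.1  0.05] [-0.01  0.    0.  ]
vise [ 0.25583596 -0.15631441  0.01003211] [0.54687833 0.02926865 0.07421314]
drum [ 0.70124268 -0.3964398   0.10023892] [ 0.7649933  -0.33282454  0.15609367]
```

View pics/c10.png

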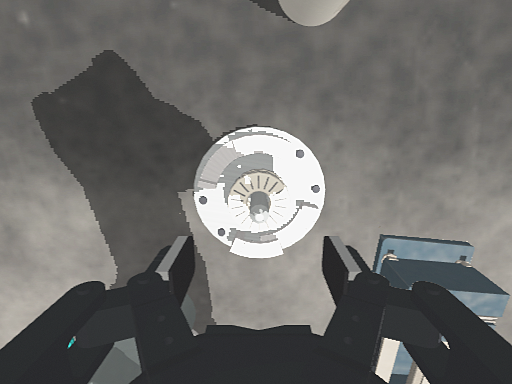

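Request:
carry_out --rows '[{"offset": [0.5,0.05,0],"delta_rot": [0,0,0],"gripper": 0.6},{"offset": [0.9,0.1,0],"delta_rot": [0,0,0],"gripper": 0.6},{"offset": [0.9,0.1,0],"delta_rot": [0,0,0],"gripper": 0.6},{"offset": [0.9,0.1,0],"delta_rot": [0,0,0],"gripper": 0.6},{"offset": [0.9,0.12,0],"delta_rot": [0,0,0],"gripper": 0.6},{"offset": [0.9,0.15,0],"delta_rot": [0,0,0],"gripper": 0.6},{"offset": [0.85,0.15,0.05],"delta_rot": [0,0,0],"gripper": 0.6},{"offset": [0.6,0.1,0.1],"delta_rot": [0,0,0],"gripper": 0.6},{"offset": [0.35,0.05,0.1],"delta_rot": [0,0,0],"gripper": 0.6},{"offset": [0.1,0,0.1],"delta_rot": [0,0,0],"gripper": 0.6},{"offset": [0,0,0],"delta_rot": [0,0,0],"gripper": 0.6},{"offset": [0,0,0],"delta_rot": [0,0,0],"gripper": 0.6}]'

```text
time_s: 31.53
tool_pos: [0.487, -0.1863, 0.0714]
tool_rot: [-0.678, 0.735, 0.002, 0.002]
contact_force: [-0.5, 0.1, 0.4]
width: 0.0683
```

```bash
python3 ringlook.py d1; python3 go.py .4935 -.193 .04 -95 3
```

```text
ring px [425.7  60.9] world [ 0.5863 -0.3254] dia 0.0614 asp 0.84 tool [ 131.  -110.2   62.8]
ring px [263.5 189.9] world [ 0.493  -0.1925] dia 0.0529 asp 0.97 tool [ 6.  -6.4 63.4]
ring px [416.1 197.7] world [ 0.4752 -0.3264] dia 0.0565 asp 0.87 tool [140.9   0.5  62.7]
finger tip max z -39.590359340052984 w 0.06831501955100329
t 31.58 [ 0.4871 -0.1858  0.0715] tipz 0.1080 yaw -94.6 q7 -1.55 F [ 0.  -0.   0.6] w 68.5
dist mm 68.6 rot [-0.   0.3  0.4] N 3 width 68.5
0 [ 0.06 -0.06  0.57] [-0.    0.02  0.04]
1 [ 0.06 -0.06  0.57] [-0.    0.02  0.04]
2 [ 0.06 -0.06  0.57] [-0.    0.02  0.04]
```

View pics/d1.png

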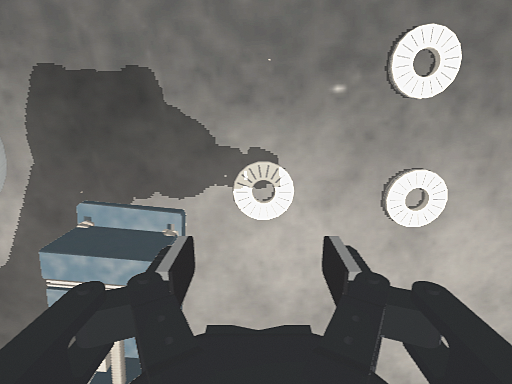

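```bash
python3 go.py .493 -.1925 .06 -122 7
```

```text
t 31.58 [ 0.4871 -0.1858  0.0715] tipz 0.1080 yaw -94.6 q7 -1.55 F [ 0.  -0.   0.6] w 68.5
dist mm 48.8 rot [ 0.   0.3 27.4] N 7 width 68.5
0 [ 0.02 -0.02  0.17] [0.   0.01 0.98]
1 [ 0.02 -0.02  0.17] [0.   0.01 0.98]
2 [ 0.02 -0.03  0.17] [0.   0.01 0.98]
3 [ 0.02 -0.03  0.17] [0.   0.01 0.98]
4 [ 0.02 -0.03  0.17] [0.   0.01 0.98]
5 [ 0.01 -0.03  0.17] [0.   0.01 0.98]
6 [ 0.01 -0.03  0.17] [0.   0.01 0.98]
```

Request:
carry_out --rows '[{"offset": [0.02,-0.02,0.1],"delta_rot": [0,0,0.6],"gripper": 0.6},{"offset": [0.02,-0.02,0.15],"delta_rot": [0,0,0.95],"gripper": 0.6},{"offset": [0.02,-0.03,0.2],"delta_rot": [0,0,0.95],"gripper": 0.6},{"offset": [0.02,-0.03,0.2],"delta_rot": [0,0,0.95],"gripper": 0.6},{"offset": [0.02,-0.03,0.2],"delta_rot": [0,0,0.95],"gripper": 0.6},{"offset": [0.01,-0.03,0.2],"delta_rot": [0,0,0.95],"gripper": 0.6},{"offset": [0.01,-0.03,0.15],"delta_rot": [0,0,0.8],"gripper": 0.6},{"offset": [0,0,0],"delta_rot": [0,0,0.4],"gripper": 0.6},{"offset": [0,0,0],"delta_rot": [0,0,0],"gripper": 0.6},{"offset": [0,0,0],"delta_rot": [0,0,0],"gripper": 0.6}]'

```text
time_s: 32.42
tool_pos: [0.502, -0.1713, 0.0231]
tool_rot: [-0.497, 0.868, 0.004, 0.006]
contact_force: [1.0, -0.3, 0.0]
width: 0.0682
```

```bash
python3 ringlook.py d2; python3 go.py .493 -.1925 .015 -122 3
```

```text
ring px [413.9 -12.7] world [ 0.5782 -0.3207] dia 0.0484 asp 0.83 tool [  90.5 -141.3   13.7]
ring px [481.2 138.7] world [ 0.4753 -0.3267] dia 0.0605 asp 0.81 tool [147.7 -55.6  12.9]
ring px [289.7 212.6] world [ 0.493  -0.1931] dia 0.0532 asp 0.95 tool [23.5 -3.3 14.8]
ring px [ 14.8 301.6] world [0.5369 0.0346] dia 0.0467 asp 0.26 tool [-195.    74.    18.1]
finger tip max z -39.517220449798366 w 0.06822226237698066
t 32.47 [ 0.5021 -0.1711  0.0232] tipz 0.0597 yaw -120.4 q7 -1.95 F [0.  0.3 0.1] w 68.2
dist mm 50.4 rot [0.1 0.9 1.6] N 3 width 68.2
0 [ 0.2  -0.02  0.37] [0.   0.07 0.14]
1 [ 0.2  -0.03  0.37] [0.   0.07 0.14]
2 [ 0.19 -0.03  0.37] [0.   0.07 0.14]
```

View pics/d2.png

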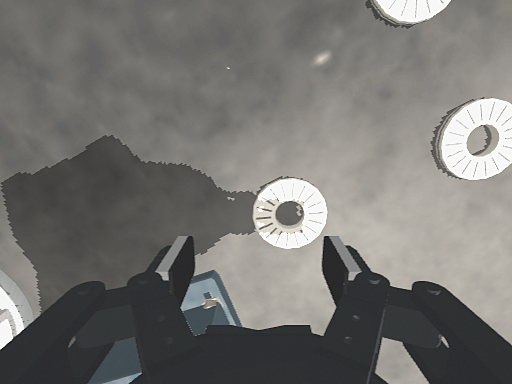

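Request:
carry_out --rows '[{"offset": [0.3,-0.04,0],"delta_rot": [0,0.07,0.15],"gripper": 0.6},{"offset": [0.28,-0.04,0],"delta_rot": [0,0.07,0.15],"gripper": 0.6},{"offset": [0,0,0],"delta_rot": [0,0,0],"gripper": 0.6},{"offset": [0,0,0],"delta_rot": [0,0,0],"gripper": 0.6},{"offset": [0,0,0],"delta_rot": [0,0,0],"gripper": 0.6}]'

```text
time_s: 32.88
tool_pos: [0.4927, -0.195, 0.0239]
tool_rot: [-0.488, 0.873, 0.001, 0.002]
contact_force: [-1.3, 0.1, 0.3]
width: 0.0686
```

```bash
python3 ringlook.py d3; python3 go.py .493 -.193 .015 -122 3
```

```text
ring px [364.  -10.9] world [ 0.5803 -0.3221] dia 0.0502 asp 0.90 tool [  62.5 -141.2   15.7]
ring px [439.  140.5] world [ 0.4753 -0.3269] dia 0.0589 asp 0.85 tool [121.6 -54.2  15.3]
ring px [255.  217.3] world [ 0.4929 -0.1934] dia 0.0529 asp 0.95 tool [-1.4  0.7 15.9]
finger tip max z -39.280092588372455 w 0.06856019456186026
t 32.93 [ 0.4927 -0.1949  0.0239] tipz 0.0604 yaw -121.5 q7 -1.93 F [-0.5 -0.1 -0.1] w 68.3
dist mm 45.4 rot [-0.   0.3  0.5] N 3 width 68.3
0 [-0.01  0.01  0.38] [-0.    0.02  0.04]
1 [-0.01  0.01  0.38] [-0.    0.02  0.04]
2 [-0.01  0.01  0.38] [-0.    0.02  0.04]
```

Aligned; descend slowly.

Request:
carry_out --rows '[{"offset": [-0.01,0.01,0.15],"delta_rot": [0,0,0],"gripper": 0.6},{"offset": [0,0,0.25],"delta_rot": [0,0,0],"gripper": 0.6},{"offset": [0,0,0.25],"delta_rot": [0,0,0],"gripper": 0.6},{"offset": [0,0,0.25],"delta_rot": [0,0,0],"gripper": 0.6},{"offset": [0,0,0.25],"delta_rot": [0,0,0],"gripper": 0.6},{"offset": [0,0,0.15],"delta_rot": [0,0,0],"gripper": 0.6},{"offset": [0,0,0.03],"delta_rot": [0,0,0],"gripper": 0.6},{"offset": [0,0,0],"delta_rot": [0,0,0],"gripper": 0.6}]'

```text
time_s: 33.6
tool_pos: [0.4919, -0.1925, -0.0368]
tool_rot: [-0.489, 0.872, 0.002, 0.002]
contact_force: [-0.2, 0.3, 0.2]
width: 0.0685
```

```bash
python3 ringlook.py d4; python3 go.py .493 -.193 .001 -122 1
```

```text
ring px [519.4 149.1] world [ 0.4768 -0.3247] dia 0.0578 asp 0.79 tool [120.5 -56.  -45.5]
ring px [256.2 254.8] world [ 0.4935 -0.1935] dia 0.0529 asp 0.92 tool [ -0.1  -1.8 -44.8]
finger tip max z -35.530512363350006 w 0.06845411574943397
t 33.65 [ 0.4918 -0.1925 -0.0366] tipz -0.0001 yaw -121.4 q7 -1.95 F [-0.3 -0.8  0.8] w 68.4
dist mm 1.7 rot [0.1 0.3 0.6] N 1 width 68.4
0 [-0.   -0.03 -0.03] [0.03 0.07 0.14]
```

Request:
carry_out --rows '[{"offset": [0,-0.05,-0.02],"delta_rot": [0,0,0],"gripper": 0.6},{"offset": [0,0,0],"delta_rot": [0,0,0],"gripper": -0.5},{"offset": [0,0,0],"delta_rot": [0,0,0],"gripper": -1},{"offset": [0,0,0],"delta_rot": [0,0,0],"gripper": -1},{"offset": [0,0,0.0],"delta_rot": [0,0,0],"gripper": -1},{"offset": [0,0,0.0],"delta_rot": [0,0,0],"gripper": -1},{"offset": [0,0,-0.4],"delta_rot": [0,0,0],"gripper": -1},{"offset": [0,0,-0.7],"delta_rot": [0,0,0],"gripper": -1},{"offset": [0,0,-0.9],"delta_rot": [0,0,0],"gripper": -1},{"offset": [0,0,-0.8],"delta_rot": [0,0,-0.3],"gripper": -1},{"offset": [0,0,-0.5],"delta_rot": [0,0,-0.6],"gripper": -1}]' --squeeze 60

```text
time_s: 34.57
tool_pos: [0.4907, -0.1933, 0.0991]
tool_rot: [-0.517, 0.856, 0.005, -0.001]
contact_force: [0.4, -0.0, -1.2]
width: 0.0506
```

```bash
python3 go.py .552 .089 .13 -95; python3 look.py d5; python3 hand.py d5
```

```text
t 34.57 [ 0.4907 -0.1933  0.0991] tipz 0.1356 yaw -117.8 q7 -1.85 F [ 0.4 -0.  -1.2] w 50.6
dist mm 289.0 rot [  0.5   0.3 -22.8] N 8 width 50.6
0 [-0.87  0.24  0.02] [ 0.02  0.01 -0.71]
1 [-0.88  0.2   0.02] [ 0.02  0.01 -0.71]
2 [-0.89  0.15  0.02] [ 0.02  0.01 -0.71]
3 [-0.9   0.11  0.02] [ 0.02  0.01 -0.71]
4 [-0.9   0.06  0.02] [ 0.02  0.01 -0.71]
5 [-0.9   0.02  0.02] [ 0.02  0.01 -0.71]
6 [-0.9  -0.02  0.02] [ 0.02  0.01 -0.71]
7 [-0.9  -0.07  0.02] [ 0.02  0.01 -0.71]
t 34.57 [ 0.4907 -0.1933  0.0991] yaw -117.8 w 50.6 F [ 0.4 -0.  -1.2]
in hand centre [-0.9  2.2] r 23.4 top z -42.4
```

Request:
carry_out --rows '[{"offset": [-0.5,0.15,0],"delta_rot": [0,0,-0.6],"gripper": -1},{"offset": [-0.87,0.22,0],"delta_rot": [0,0,-0.7],"gripper": -1},{"offset": [-0.88,0.18,0],"delta_rot": [0,0,-0.7],"gripper": -1},{"offset": [-0.9,0.13,0],"delta_rot": [0,0,-0.7],"gripper": -1},{"offset": [-0.9,0.08,0],"delta_rot": [0,0,-0.7],"gripper": -1},{"offset": [-0.9,0.04,0],"delta_rot": [0,0,-0.7],"gripper": -1},{"offset": [-0.85,0,0],"delta_rot": [0,0,-0.7],"gripper": -1},{"offset": [-0.6,-0.03,0],"delta_rot": [0,0,-0.5],"gripper": -1},{"offset": [-0.35,-0.03,0],"delta_rot": [0,0,-0.2],"gripper": -1},{"offset": [-0.15,0,0],"delta_rot": [0,0,0],"gripper": -1},{"offset": [-0.05,0,0],"delta_rot": [0,0,0],"gripper": -1},{"offset": [0,0,0],"delta_rot": [0,0,0],"gripper": -1},{"offset": [0,0,0],"delta_rot": [0,0,0],"gripper": -1}]'

```text
time_s: 35.7
tool_pos: [0.5503, 0.0888, 0.1051]
tool_rot: [-0.675, 0.738, -0.002, 0.003]
contact_force: [-0.1, -0.5, -0.0]
width: 0.0509
```

```bash
python3 go.py .552 .093 .09 -95 3; python3 look.py d6; python3 hand.py d6
```

```text
t 35.70 [0.5503 0.0888 0.1051] tipz 0.1416 yaw -95.2 q7 -2.08 F [-0.1 -0.5 -0. ] w 50.9
dist mm 51.8 rot [-0.4  0.1 -0.2] N 3 width 50.9
0 [-0.04 -0.01  0.43] [-0.03  0.01 -0.01]
1 [-0.04 -0.01  0.43] [-0.03  0.01 -0.01]
2 [-0.04 -0.01  0.43] [-0.03  0.01 -0.01]
t 35.70 [0.5503 0.0888 0.1051] yaw -95.2 w 50.9 F [-0.1 -0.5 -0. ]
in hand centre [1.5 2.9] r 26.3 top z -42.4
```

Request:
carry_out --rows '[{"offset": [-0.04,-0.02,0.2],"delta_rot": [-0.03,0,0],"gripper": -1},{"offset": [-0.04,-0.02,0.3],"delta_rot": [-0.03,0,0],"gripper": -1},{"offset": [0,-0.02,0.35],"delta_rot": [0,0,0],"gripper": -1},{"offset": [0,0,0.25],"delta_rot": [0,0,0],"gripper": -1},{"offset": [0,0,0.1],"delta_rot": [0,0,0],"gripper": -1},{"offset": [0,0,0],"delta_rot": [0,0,0],"gripper": -1},{"offset": [0,0,0],"delta_rot": [0,0,0],"gripper": -1}]'

```text
time_s: 36.33
tool_pos: [0.5527, 0.0846, 0.051]
tool_rot: [-0.671, 0.742, -0.001, -0.0]
contact_force: [0.3, 0.1, 0.1]
width: 0.0508
```

```bash
python3 go.py .5535 .0933 .088 -95 2
```

```text
t 36.33 [0.5527 0.0846 0.051 ] tipz 0.0875 yaw -95.8 q7 -2.11 F [0.3 0.1 0.1] w 50.8
dist mm 8.7 rot [-0.  -0.1 -0.8] N 2 width 50.8
0 [-0.11  0.   -0.01] [-0.   -0.01 -0.09]
1 [-0.11  0.   -0.01] [-0.   -0.01 -0.09]
```

Request:
carry_out --rows '[{"offset": [-0.1,0,0],"delta_rot": [0,0,-0.1],"gripper": -1},{"offset": [-0.1,0,0],"delta_rot": [0,0,-0.1],"gripper": -1},{"offset": [0,0,0],"delta_rot": [0,0,0],"gripper": -1},{"offset": [0,0,0],"delta_rot": [0,0,0],"gripper": -1}]'

```text
time_s: 36.67
tool_pos: [0.5544, 0.0938, 0.0521]
tool_rot: [-0.676, 0.737, -0.001, 0.0]
contact_force: [0.8, 0.3, -0.7]
width: 0.0506
```

```bash
python3 go.py .5535 .0933 .066 -95 3
```

```text
t 36.67 [0.5544 0.0938 0.0521] tipz 0.0886 yaw -94.9 q7 -2.11 F [ 0.8  0.3 -0.7] w 50.6
dist mm 22.6 rot [-0.1 -0.1  0.1] N 3 width 50.6
0 [0.   0.01 0.19] [-0.01 -0.    0.01]
1 [0.   0.01 0.19] [-0.01 -0.    0.01]
2 [0.   0.01 0.19] [-0.01 -0.    0.01]
```

Request:
carry_out --rows '[{"offset": [0,0.02,0.12],"delta_rot": [0,0,0],"gripper": -1},{"offset": [0,0,0.18],"delta_rot": [0,0,0],"gripper": -1},{"offset": [0,0,0.18],"delta_rot": [0,0,0],"gripper": -1},{"offset": [0,0,0.08],"delta_rot": [0,0,0],"gripper": -1},{"offset": [0,0,0],"delta_rot": [0,0,0],"gripper": -1}]'

```text
time_s: 37.08
tool_pos: [0.5543, 0.0943, 0.0282]
tool_rot: [-0.677, 0.736, -0.002, 0.001]
contact_force: [-0.3, 0.1, 0.1]
width: 0.0503
```

```bash
python3 go.py .5535 .0933 .042 -95 3; python3 look.py d9
```

```text
t 37.08 [0.5543 0.0943 0.0282] tipz 0.0647 yaw -94.8 q7 -2.12 F [-0.3  0.1  0.1] w 50.3
dist mm 22.8 rot [-0.2 -0.   0.2] N 3 width 50.3
0 [0.01 0.01 0.19] [-0.02 -0.    0.01]
1 [0.01 0.01 0.19] [-0.02 -0.    0.01]
2 [0.01 0.01 0.19] [-0.02 -0.    0.01]
t 37.08 [0.5543 0.0943 0.0282] yaw -94.8 w 50.3 F [-0.3  0.1  0.1]
```

View pics/d9.png

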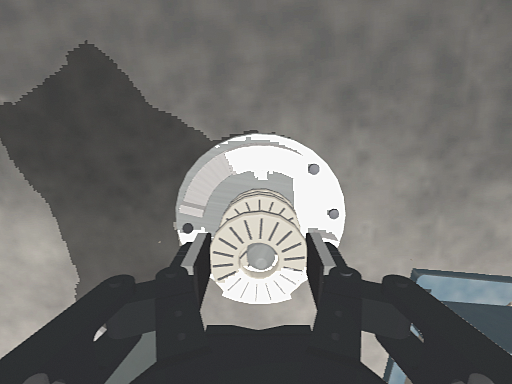

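Request:
carry_out --rows '[{"offset": [0.01,0.01,0.15],"delta_rot": [0,0,0],"gripper": -1},{"offset": [0.01,0,0.2],"delta_rot": [0,0,0],"gripper": -1},{"offset": [0,0,0.15],"delta_rot": [0,0,0],"gripper": -1},{"offset": [0,0,0.06],"delta_rot": [0,0,0],"gripper": -1},{"offset": [0,0,0],"delta_rot": [0,0,0],"gripper": -1}]'

```text
time_s: 37.55
tool_pos: [0.5538, 0.0931, 0.0034]
tool_rot: [-0.676, 0.736, -0.002, 0.001]
contact_force: [-0.1, -0.1, -0.6]
width: 0.0506
```

```bash
python3 go.py
```

```text
t 37.55 [0.5538 0.0931 0.0034] tipz 0.0399 yaw -94.9 q7 -2.14 F [-0.1 -0.1 -0.6] w 50.6
```

Request:
carry_out --rows '[{"offset": [0,0,0],"delta_rot": [0,0,0],"gripper": 0.6},{"offset": [0,0,0],"delta_rot": [0,0,0],"gripper": 0.6},{"offset": [0,0,0],"delta_rot": [0,0,0],"gripper": 0.6},{"offset": [0,0,-0.3],"delta_rot": [0,0,0],"gripper": 0.6},{"offset": [0,0,-0.7],"delta_rot": [0,0,0],"gripper": 0.6},{"offset": [0,0,-0.7],"delta_rot": [0,0,0],"gripper": 0.6},{"offset": [0,0,-0.3],"delta_rot": [0,0,0],"gripper": 0.6},{"offset": [0,0,0],"delta_rot": [0,0,0],"gripper": 0.6}]'

```text
time_s: 38.22
tool_pos: [0.5533, 0.0936, 0.0895]
tool_rot: [-0.677, 0.736, -0.001, 0.001]
contact_force: [0.2, -0.1, -0.9]
width: 0.068
```

```bash
python3 look.py d10; python3 look.py t11 top; python3 go.py .588 -.325 .12 -40; python3 - <<'E'
import pickle
from h import *
s,c,p,d=pickle.load(open("pics/t11.pkl","rb"))
for r in rings(p,d,c):
    if -.45<r[3]<.5 and .4<r[2]<.65: print(np.round(r[:5],4))
E
```

```text
t 38.22 [0.5533 0.0936 0.0895] yaw -94.8 w 68.0 F [ 0.2 -0.1 -0.9]
t 38.27 [0.5532 0.0935 0.0887] yaw -94.8 w 68.0 F [ 0.9 -0.5  0.8]
t 38.32 [0.5522 0.0932 0.0872] tipz 0.1237 yaw -94.8 q7 -2.09 F [-0.2  0.2 -0.5] w 67.9
dist mm 419.8 rot [ -0.   -0.1 -54.8] N 15 width 67.9
0 [ 0.69 -0.12  0.01] [-0.   -0.   -0.91]
1 [ 0.7  -0.07  0.01] [-0.   -0.   -0.91]
2 [ 0.7  -0.03  0.01] [-0.   -0.   -0.91]
3 [0.7  0.02 0.01] [-0.   -0.   -0.91]
4 [0.7  0.06 0.01] [-0.   -0.   -0.91]
5 [0.69 0.1  0.01] [-0.   -0.   -0.91]
6 [0.68 0.15 0.01] [-0.   -0.   -0.91]
7 [0.67 0.19 0.01] [-0.   -0.   -0.91]
8 [0.66 0.23 0.01] [-0.   -0.   -0.91]
9 [0.64 0.28 0.01] [-0.   -0.   -0.91]
10 [0.62 0.32 0.01] [-0.   -0.   -0.91]
11 [0.6  0.35 0.01] [-0.   -0.   -0.91]
12 [0.58 0.39 0.01] [-0.   -0.   -0.91]
13 [0.55 0.43 0.01] [-0.   -0.   -0.91]
14 [0.52 0.46 0.01] [-0.   -0.   -0.91]
[ 3.749235e+02  1.863621e+02  5.845000e-01 -3.266000e-01  5.540000e-02]
[ 3.773216e+02  2.200497e+02  4.730000e-01 -3.278000e-01  5.600000e-02]
```

View pics/d10.png

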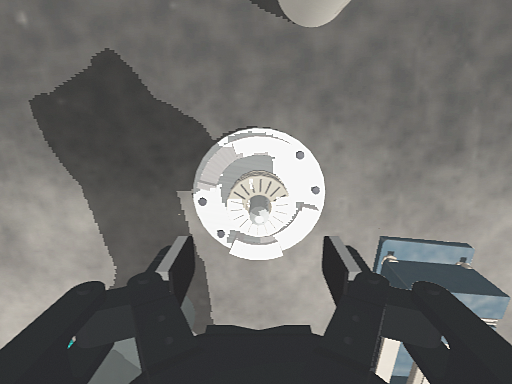

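Request:
carry_out --rows '[{"offset": [0.5,-0.05,-0.05],"delta_rot": [0,0,-0.7],"gripper": 0.6},{"offset": [0.7,-0.05,-0.05],"delta_rot": [0,0,-0.92],"gripper": 0.6},{"offset": [0.72,-0.01,0],"delta_rot": [0,0,-0.92],"gripper": 0.6},{"offset": [0.72,0.03,0],"delta_rot": [0,0,-0.92],"gripper": 0.6},{"offset": [0.72,0.07,0],"delta_rot": [0,0,-0.92],"gripper": 0.6},{"offset": [0.7,0.11,0],"delta_rot": [0,0,-0.92],"gripper": 0.6},{"offset": [0.7,0.15,0],"delta_rot": [0,0,-0.92],"gripper": 0.6},{"offset": [0.68,0.19,0],"delta_rot": [0,0,-0.92],"gripper": 0.6},{"offset": [0.67,0.23,0],"delta_rot": [0,0,-0.92],"gripper": 0.6},{"offset": [0.65,0.28,0],"delta_rot": [0,0,-0.92],"gripper": 0.6},{"offset": [0.62,0.32,0],"delta_rot": [0,0,-0.92],"gripper": 0.6},{"offset": [0.6,0.35,0],"delta_rot": [0,0,-0.92],"gripper": 0.6},{"offset": [0.55,0.38,0],"delta_rot": [0,0,-0.92],"gripper": 0.6},{"offset": [0.4,0.32,0],"delta_rot": [0,0,-0.9],"gripper": 0.6},{"offset": [0.25,0.22,0],"delta_rot": [0,0,-0.6],"gripper": 0.6},{"offset": [0.1,0.08,0],"delta_rot": [0,0,-0.2],"gripper": 0.6},{"offset": [0,0,0],"delta_rot": [0,0,0],"gripper": 0.6},{"offset": [0,0,0],"delta_rot": [0,0,0],"gripper": 0.6},{"offset": [0,0,0],"delta_rot": [0,0,0],"gripper": 0.6}]'

```text
time_s: 39.9
tool_pos: [0.5712, -0.3147, 0.0657]
tool_rot: [0.945, -0.326, -0.018, -0.0]
contact_force: [-0.3, -0.1, 0.5]
width: 0.0683
```

```bash
python3 ringlook.py e1; python3 go.py .588 -.325 .05 -40 4
```

```text
ring px [280.8 195.2] world [ 0.587  -0.3251] dia 0.0530 asp 0.96 tool [20.8 -2.2 57. ]
ring px [193.6 265.6] world [ 0.4804 -0.3309] dia 0.0449 asp 0.88 tool [-59.5  67.9  60.5]
finger tip max z -39.67310483375086 w 0.06827349421177142
t 39.95 [ 0.5713 -0.3142  0.0658] tipz 0.1023 yaw -38.0 q7 -0.53 F [-0.4  0.6  0.3] w 68.5
dist mm 55.9 rot [0.7 1.9 2. ] N 4 width 68.5
0 [ 0.14 -0.01  0.32] [0.04 0.12 0.13]
1 [ 0.13 -0.01  0.32] [0.04 0.12 0.13]
2 [ 0.13 -0.01  0.32] [0.04 0.12 0.13]
3 [ 0.13 -0.02  0.33] [0.04 0.12 0.13]
```

View pics/e1.png

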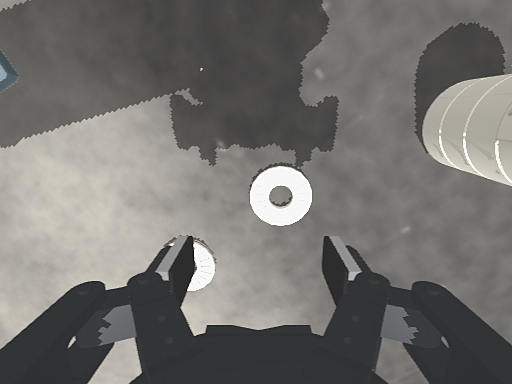

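Request:
carry_out --rows '[{"offset": [0.2,-0.02,0.1],"delta_rot": [0.05,0.12,0.13],"gripper": 0.6},{"offset": [0.2,-0.02,0.2],"delta_rot": [0.05,0.12,0.13],"gripper": 0.6},{"offset": [0.1,0,0.3],"delta_rot": [0.05,0.12,0.13],"gripper": 0.6},{"offset": [0,0,0.3],"delta_rot": [0,0.1,0.1],"gripper": 0.6},{"offset": [0,0,0.2],"delta_rot": [0,0,0],"gripper": 0.6},{"offset": [0,0,0.1],"delta_rot": [0,0,0],"gripper": 0.6},{"offset": [0,0,0],"delta_rot": [0,0,0],"gripper": 0.6}]'

```text
time_s: 40.53
tool_pos: [0.5929, -0.3206, 0.0139]
tool_rot: [0.94, -0.341, 0.002, -0.001]
contact_force: [-0.9, 0.0, -0.7]
width: 0.0684
```

```bash
python3 ringlook.py e2; python3 go.py .5875 -.325 .02 -40 2
```

```text
ring px [254.  228.6] world [ 0.5872 -0.3249] dia 0.0530 asp 0.94 tool [-1.7  6.9  5.9]
finger tip max z -39.54084173403993 w 0.06839169052218742
t 40.58 [ 0.5931 -0.3206  0.0143] tipz 0.0508 yaw -39.8 q7 -0.58 F [-0.7 -0.6 -0.5] w 68.0
dist mm 31.6 rot [-0.2 -0.2  0.2] N 2 width 68.0
0 [-0.02  0.09  0.38] [-0.02 -0.03  0.02]
1 [-0.02  0.09  0.39] [-0.02 -0.03  0.02]
```

Request:
carry_out --rows '[{"offset": [-0.02,0.09,0.1],"delta_rot": [0,0,0],"gripper": 0.6},{"offset": [-0.02,0.07,0.2],"delta_rot": [0,0,0],"gripper": 0.6},{"offset": [0,0,0.25],"delta_rot": [0,0,0],"gripper": 0.6},{"offset": [0,0,0.2],"delta_rot": [0,0,0],"gripper": 0.6},{"offset": [0,0,0.1],"delta_rot": [0,0,0],"gripper": 0.6},{"offset": [0,0,0],"delta_rot": [0,0,0],"gripper": 0.6}]'

```text
time_s: 41.08
tool_pos: [0.5885, -0.326, -0.0216]
tool_rot: [0.94, -0.341, 0.003, -0.0]
contact_force: [0.1, 0.5, 0.1]
width: 0.0681
```

```bash
python3 ringlook.py e3; python3 go.py .5875 -.325 .001 -40 2
```

```text
ring px [253.3 241.4] world [ 0.5874 -0.3246] dia 0.0528 asp 0.93 tool [ -1.5  -0.5 -29.6]
finger tip max z -30.011423272289708 w 0.06812654193785339
t 41.13 [ 0.5885 -0.326  -0.0213] tipz 0.0152 yaw -39.9 q7 -0.59 F [-0.9  0.4 -1.2] w 68.2
dist mm 14.3 rot [-0.2 -0.4  0.1] N 2 width 68.2
0 [-0.02 -0.    0.18] [-0.02 -0.05  0.02]
1 [-0.02 -0.    0.18] [-0.02 -0.05  0.02]
```

Request:
carry_out --rows '[{"offset": [-0.02,0,0.15],"delta_rot": [-0.02,-0.05,0],"gripper": 0.6},{"offset": [-0.02,0,0.15],"delta_rot": [-0.02,-0.05,0],"gripper": 0.6},{"offset": [0,0,0.05],"delta_rot": [0,0,0],"gripper": 0.6},{"offset": [0,0,0],"delta_rot": [0,0,0],"gripper": 0.6}]'

```text
time_s: 41.47
tool_pos: [0.588, -0.3249, -0.0361]
tool_rot: [0.94, -0.341, 0.0, -0.0]
contact_force: [0.2, -0.3, 0.2]
width: 0.0684
```

```bash
python3 ringlook.py e4; python3 go.py .5875 -.325 .001 -40 1
```

```text
ring px [254.4 254.5] world [ 0.5874 -0.3244] dia 0.0526 asp 0.92 tool [ -0.8  -0.  -44.1]
finger tip max z -34.94875045922647 w 0.06837456737049455
t 41.52 [ 0.588  -0.3248 -0.036 ] tipz 0.0005 yaw -39.9 q7 -0.60 F [-0.6 -0.6 -0.4] w 68.4
dist mm 0.8 rot [-0.   0.   0.1] N 1 width 68.4
0 [-0.01  0.01 -0.01] [-0.01  0.    0.04]
```

Request:
carry_out --rows '[{"offset": [0,0,0],"delta_rot": [0,0,0],"gripper": -0.5},{"offset": [0,0,0],"delta_rot": [0,0,0],"gripper": -1},{"offset": [0,0,0],"delta_rot": [0,0,0],"gripper": -1},{"offset": [0,0,0.0],"delta_rot": [0,0,0],"gripper": -1},{"offset": [0,0,0.0],"delta_rot": [0,0,0],"gripper": -1},{"offset": [0,0,-0.4],"delta_rot": [0,0,0],"gripper": -1},{"offset": [0,0,-0.7],"delta_rot": [0,0,0],"gripper": -1},{"offset": [0,0,-0.9],"delta_rot": [0,0,0],"gripper": -1},{"offset": [0,0,-0.8],"delta_rot": [0,0,0.3],"gripper": -1},{"offset": [0,0,-0.5],"delta_rot": [0,0,0.6],"gripper": -1}]' --squeeze 60

```text
time_s: 42.35
tool_pos: [0.5846, -0.3229, 0.1001]
tool_rot: [0.929, -0.37, -0.005, -0.001]
contact_force: [0.9, -0.5, -0.2]
width: 0.051
```

```bash
python3 go.py .552 .093 .14 -95; python3 look.py e5; python3 hand.py e5
```

```text
t 42.35 [ 0.5846 -0.3229  0.1001] tipz 0.1366 yaw -43.4 q7 -0.59 F [ 0.9 -0.5 -0.2] w 51.0
dist mm 417.2 rot [ 0.3  0.5 51.6] N 14 width 51.0
0 [-0.55 -0.5  -0.  ] [0.01 0.01 0.92]
1 [-0.58 -0.46 -0.  ] [0.01 0.01 0.92]
2 [-0.61 -0.42 -0.  ] [0.01 0.01 0.92]
3 [-0.64 -0.38 -0.  ] [0.01 0.01 0.92]
4 [-0.66 -0.34 -0.  ] [0.01 0.01 0.92]
5 [-0.68 -0.3  -0.  ] [0.01 0.01 0.92]
6 [-0.7  -0.25 -0.  ] [0.01 0.01 0.92]
7 [-0.71 -0.21 -0.  ] [0.01 0.01 0.92]
8 [-0.73 -0.16 -0.  ] [0.01 0.01 0.92]
9 [-0.74 -0.12 -0.  ] [0.01 0.01 0.92]
10 [-0.74 -0.07 -0.  ] [0.01 0.01 0.92]
11 [-0.74 -0.02 -0.  ] [0.01 0.01 0.92]
12 [-0.74  0.03 -0.01] [0.01 0.01 0.92]
13 [-0.74  0.08 -0.01] [0.01 0.01 0.92]
t 42.35 [ 0.5846 -0.3229  0.1001] yaw -43.4 w 51.0 F [ 0.9 -0.5 -0.2]
in hand centre [1.4 1.8] r 26.5 top z -42.9
```

Request:
carry_out --rows '[{"offset": [-0.35,-0.33,0],"delta_rot": [0,0,0.8],"gripper": -1},{"offset": [-0.58,-0.46,0],"delta_rot": [0,0,0.92],"gripper": -1},{"offset": [-0.61,-0.42,0],"delta_rot": [0,0,0.92],"gripper": -1},{"offset": [-0.64,-0.38,0],"delta_rot": [0,0,0.92],"gripper": -1},{"offset": [-0.66,-0.34,0],"delta_rot": [0,0,0.92],"gripper": -1},{"offset": [-0.68,-0.3,0],"delta_rot": [0,0,0.92],"gripper": -1},{"offset": [-0.7,-0.25,0],"delta_rot": [0,0,0.92],"gripper": -1},{"offset": [-0.71,-0.21,0],"delta_rot": [0,0,0.92],"gripper": -1},{"offset": [-0.73,-0.16,0],"delta_rot": [0,0,0.92],"gripper": -1},{"offset": [-0.74,-0.12,0],"delta_rot": [0,0,0.92],"gripper": -1},{"offset": [-0.74,-0.07,0],"delta_rot": [0,0,0.92],"gripper": -1},{"offset": [-0.7,-0.02,0],"delta_rot": [0,0,0.92],"gripper": -1},{"offset": [-0.6,0.03,0],"delta_rot": [0,0,0.8],"gripper": -1},{"offset": [-0.45,0.05,0],"delta_rot": [0,0,0.5],"gripper": -1},{"offset": [-0.3,0.03,0],"delta_rot": [0,0,0.3],"gripper": -1},{"offset": [-0.15,0,0],"delta_rot": [0,0,0.1],"gripper": -1},{"offset": [-0.05,0,0],"delta_rot": [0,0,0],"gripper": -1},{"offset": [0,0,0],"delta_rot": [0,0,0],"gripper": -1},{"offset": [0,0,0],"delta_rot": [0,0,0],"gripper": -1}]'

```text
time_s: 43.98
tool_pos: [0.5655, 0.0986, 0.1233]
tool_rot: [-0.665, 0.747, -0.008, 0.006]
contact_force: [0.2, -0.0, 0.1]
width: 0.051
```

```bash
python3 go.py .553 .0933 .092 -95 3; python3 look.py e6; python3 hand.py e6
```

```text
t 43.98 [0.5655 0.0986 0.1233] tipz 0.1598 yaw -96.6 q7 -2.13 F [ 0.2 -0.   0.1] w 51.0
dist mm 69.1 rot [-1.2 -0.1 -1.6] N 3 width 51.0
0 [0.06 0.11 0.56] [-0.1  -0.01 -0.13]
1 [0.05 0.11 0.56] [-0.1  -0.01 -0.13]
2 [0.05 0.1  0.56] [-0.1  -0.01 -0.13]
t 43.98 [0.5655 0.0986 0.1233] yaw -96.6 w 51.0 F [ 0.2 -0.   0.1]
in hand centre [1.5 0.6] r 26.5 top z -43.0
```

View pics/e6.png

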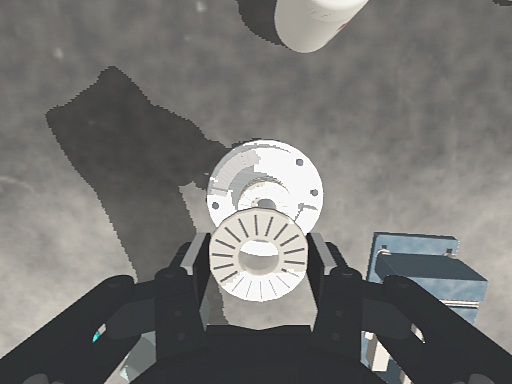

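Request:
carry_out --rows '[{"offset": [0.05,0.11,0.25],"delta_rot": [-0.1,0,-0.12],"gripper": -1},{"offset": [0.05,0.11,0.4],"delta_rot": [-0.1,0,-0.12],"gripper": -1},{"offset": [0.04,0.08,0.45],"delta_rot": [-0.1,0,-0.12],"gripper": -1},{"offset": [0,0,0.35],"delta_rot": [0,0,0],"gripper": -1},{"offset": [0,0,0.15],"delta_rot": [0,0,0],"gripper": -1},{"offset": [0,0,0],"delta_rot": [0,0,0],"gripper": -1},{"offset": [0,0,0],"delta_rot": [0,0,0],"gripper": -1}]'

```text
time_s: 44.62
tool_pos: [0.5521, 0.0844, 0.0538]
tool_rot: [-0.672, 0.741, -0.0, -0.003]
contact_force: [0.0, 0.5, -0.8]
width: 0.0513
```

```bash
python3 look.py e7; python3 hand.py e7; python3 go.py .5525 .0933 .088 -95 2; 
```

```text
t 44.62 [0.5521 0.0844 0.0538] yaw -95.6 w 51.3 F [ 0.   0.5 -0.8]
in hand centre [1.4 0.6] r 26.4 top z -43.0
t 44.67 [0.5521 0.0843 0.054 ] tipz 0.0905 yaw -95.6 q7 -2.12 F [ 0.6  0.4 -0.7] w 50.8
dist mm 9.3 rot [ 0.2 -0.3 -0.6] N 2 width 50.8
0 [-0.11  0.01  0.03] [ 0.03 -0.04 -0.07]
1 [-0.11  0.01  0.03] [ 0.03 -0.04 -0.07]
```

Request:
carry_out --rows '[{"offset": [-0.11,0.02,0],"delta_rot": [0,0,-0.1],"gripper": -1},{"offset": [-0.1,0.02,0],"delta_rot": [0,0,-0.05],"gripper": -1},{"offset": [0,0,0],"delta_rot": [0,0,0],"gripper": -1},{"offset": [0,0,0],"delta_rot": [0,0,0],"gripper": -1},{"offset": [0,0,0],"delta_rot": [0,0,0],"gripper": -1}]'

```text
time_s: 45.08
tool_pos: [0.5534, 0.0947, 0.0567]
tool_rot: [-0.676, 0.736, -0.001, -0.001]
contact_force: [-0.2, -0.2, -0.9]
width: 0.0511
```

```bash
python3 go.py .551 .0933 .068 -95 2; 
```

```text
t 45.08 [0.5534 0.0947 0.0567] tipz 0.0932 yaw -94.9 q7 -2.13 F [-0.2 -0.2 -0.9] w 51.1
dist mm 25.4 rot [-0.  -0.2  0.1] N 2 width 51.1
0 [0.02 0.03 0.32] [-0.   -0.02  0.02]
1 [0.02 0.03 0.32] [-0.   -0.02  0.02]
```

Request:
carry_out --rows '[{"offset": [0.03,0.06,0.02],"delta_rot": [0,0,0],"gripper": -1},{"offset": [0,0,0.15],"delta_rot": [0,0,0],"gripper": -1},{"offset": [0,0,0.18],"delta_rot": [0,0,0],"gripper": -1},{"offset": [0,0,0.18],"delta_rot": [0,0,0],"gripper": -1},{"offset": [0,0,0.12],"delta_rot": [0,0,0],"gripper": -1},{"offset": [0,0,0],"delta_rot": [0,0,0],"gripper": -1}]'

```text
time_s: 45.58
tool_pos: [0.5509, 0.0933, 0.0283]
tool_rot: [-0.676, 0.736, -0.002, -0.001]
contact_force: [-0.2, -0.1, -0.7]
width: 0.0508
```

```bash
python3 go.py .551 .0933 .049 -95 3; python3 look.py e9;python3 hand.py e9
```

```text
t 45.58 [0.5509 0.0933 0.0283] tipz 0.0648 yaw -94.9 q7 -2.15 F [-0.2 -0.1 -0.7] w 50.8
dist mm 15.8 rot [-0.1 -0.2  0.1] N 3 width 50.8
0 [-0.   -0.    0.13] [-0.01 -0.02  0.01]
1 [-0.   -0.    0.13] [-0.01 -0.02  0.01]
2 [ 0.   -0.    0.13] [-0.01 -0.02  0.01]
t 45.58 [0.5509 0.0933 0.0283] yaw -94.9 w 50.8 F [-0.2 -0.1 -0.7]
in hand centre [1.6 0.7] r 26.4 top z -43.0
```

View pics/e9.png

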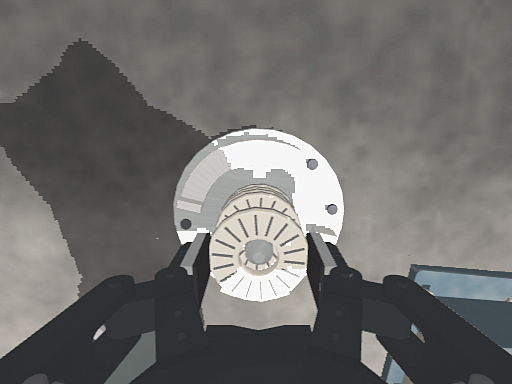

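On. Lower to ~0.048, release, lift, and head for the last ring.

Request:
carry_out --rows '[{"offset": [0,0,0.13],"delta_rot": [0,0,0],"gripper": -1},{"offset": [0,0,0.15],"delta_rot": [0,0,0],"gripper": -1},{"offset": [0,0,0.1],"delta_rot": [0,0,0],"gripper": -1},{"offset": [0,0,0],"delta_rot": [0,0,0],"gripper": -1},{"offset": [0,0,0],"delta_rot": [0,0,0],"gripper": -1}]'

```text
time_s: 46.05
tool_pos: [0.5511, 0.0934, 0.0116]
tool_rot: [-0.676, 0.736, -0.002, -0.001]
contact_force: [-0.4, -0.5, -0.3]
width: 0.0514
```

```bash
python3 go.py
```

```text
t 46.05 [0.5511 0.0934 0.0116] tipz 0.0481 yaw -94.9 q7 -2.16 F [-0.4 -0.5 -0.3] w 51.4
```

Request:
carry_out --rows '[{"offset": [0,0,0],"delta_rot": [0,0,0],"gripper": 0.6},{"offset": [0,0,0],"delta_rot": [0,0,0],"gripper": 0.6},{"offset": [0,0,0],"delta_rot": [0,0,0],"gripper": 0.6},{"offset": [0,0,-0.3],"delta_rot": [0,0,0],"gripper": 0.6},{"offset": [0,0,-0.7],"delta_rot": [0,0,0],"gripper": 0.6},{"offset": [0,0,-0.7],"delta_rot": [0,0,0],"gripper": 0.6},{"offset": [0,0,-0.3],"delta_rot": [0,0,0],"gripper": 0.6},{"offset": [0,0,0],"delta_rot": [0,0,0],"gripper": 0.6}]'

```text
time_s: 46.72
tool_pos: [0.5508, 0.094, 0.0979]
tool_rot: [-0.677, 0.736, -0.002, -0.001]
contact_force: [0.4, 0.5, 1.0]
width: 0.0683
```

```bash
python3 look.py e10; python3 look.py t12 top; python3 go.py .475 -.327 .12 -75; python3 - <<'E'
import pickle
from h import *
s,c,p,d=pickle.load(open("pics/t12.pkl","rb"))
for r in rings(p,d,c):
    if -.45<r[3]<.5 and .4<r[2]<.65: print(np.round(r[:5],4))
E
```

```text
t 46.72 [0.5508 0.094  0.0979] yaw -94.8 w 68.3 F [0.4 0.5 1. ]
t 46.77 [0.5507 0.094  0.097 ] yaw -94.8 w 68.1 F [ 0.6 -0.2  0.3]
t 46.82 [0.5497 0.0937 0.0955] tipz 0.1320 yaw -94.8 q7 -2.11 F [-0.3  0.5  0.3] w 68.2
dist mm 427.4 rot [  0.1  -0.2 -19.8] N 12 width 68.2
0 [0.89 0.08 0.03] [ 0.   -0.   -0.41]
1 [0.88 0.11 0.03] [ 0.   -0.   -0.41]
2 [0.88 0.13 0.03] [ 0.   -0.   -0.41]
3 [0.88 0.16 0.03] [ 0.   -0.   -0.41]
4 [0.87 0.18 0.03] [ 0.   -0.   -0.41]
5 [0.87 0.21 0.03] [ 0.   -0.   -0.41]
6 [0.86 0.23 0.03] [ 0.   -0.   -0.41]
7 [0.85 0.26 0.03] [ 0.   -0.   -0.41]
8 [0.84 0.28 0.03] [ 0.   -0.   -0.41]
9 [0.84 0.31 0.03] [ 0.   -0.   -0.41]
10 [0.83 0.33 0.03] [ 0.   -0.   -0.41]
11 [0.82 0.35 0.03] [ 0.   -0.   -0.41]
[ 3.773216e+02  2.200497e+02  4.730000e-01 -3.278000e-01  5.600000e-02]
```

View pics/e10.png

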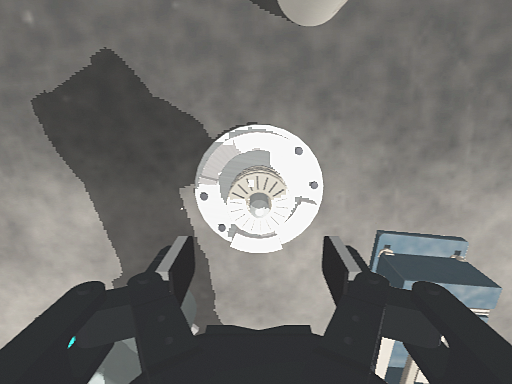

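Request:
carry_out --rows '[{"offset": [0.5,0.05,0],"delta_rot": [0,0,-0.3],"gripper": 0.6},{"offset": [0.88,0.1,0],"delta_rot": [0,0,-0.42],"gripper": 0.6},{"offset": [0.88,0.13,0],"delta_rot": [0,0,-0.42],"gripper": 0.6},{"offset": [0.88,0.16,0],"delta_rot": [0,0,-0.42],"gripper": 0.6},{"offset": [0.87,0.18,0],"delta_rot": [0,0,-0.42],"gripper": 0.6},{"offset": [0.87,0.21,0],"delta_rot": [0,0,-0.42],"gripper": 0.6},{"offset": [0.86,0.23,0],"delta_rot": [0,0,-0.42],"gripper": 0.6},{"offset": [0.85,0.26,0],"delta_rot": [0,0,-0.42],"gripper": 0.6},{"offset": [0.84,0.28,0],"delta_rot": [0,0,-0.42],"gripper": 0.6},{"offset": [0.84,0.31,0],"delta_rot": [0,0,-0.42],"gripper": 0.6},{"offset": [0.75,0.3,0],"delta_rot": [0,0,-0.4],"gripper": 0.6},{"offset": [0.5,0.25,0],"delta_rot": [0,0,-0.3],"gripper": 0.6},{"offset": [0.3,0.15,0],"delta_rot": [0,0,-0.1],"gripper": 0.6},{"offset": [0.1,0.05,0],"delta_rot": [0,0,0],"gripper": 0.6},{"offset": [0,0,0],"delta_rot": [0,0,0],"gripper": 0.6},{"offset": [0,0,0],"delta_rot": [0,0,0],"gripper": 0.6}]'

```text
time_s: 48.15
tool_pos: [0.4612, -0.3257, 0.0777]
tool_rot: [0.799, -0.602, -0.014, 0.005]
contact_force: [-0.6, 0.4, 0.9]
width: 0.0685
```

```bash
python3 ringlook.py f1; python3 go.py .475 -.327 .05 -75 4
```

```text
ring px [263.9 178.7] world [ 0.4752 -0.3272] dia 0.0529 asp 0.98 tool [  6.5 -14.8  69.3]
finger tip max z -39.72821143459238 w 0.06854771442505159
t 48.20 [ 0.4612 -0.3252  0.0777] tipz 0.1142 yaw -74.0 q7 -0.99 F [0.2 0.6 0.5] w 68.5
dist mm 65.7 rot [1.4 0.9 1. ] N 4 width 68.5
0 [ 0.04 -0.09  0.4 ] [0.09 0.06 0.07]
1 [ 0.04 -0.09  0.4 ] [0.09 0.06 0.07]
2 [ 0.04 -0.08  0.4 ] [0.09 0.06 0.07]
3 [ 0.04 -0.08  0.4 ] [0.09 0.06 0.07]
```

View pics/f1.png

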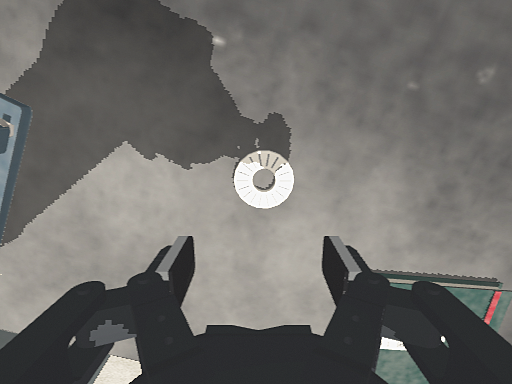

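Request:
carry_out --rows '[{"offset": [0.06,-0.12,0.15],"delta_rot": [0.1,0.06,0.07],"gripper": 0.6},{"offset": [0.06,-0.12,0.3],"delta_rot": [0.1,0.06,0.07],"gripper": 0.6},{"offset": [0.04,-0.08,0.35],"delta_rot": [0.1,0.06,0.07],"gripper": 0.6},{"offset": [0,0,0.35],"delta_rot": [0,0,0],"gripper": 0.6},{"offset": [0,0,0.25],"delta_rot": [0,0,0],"gripper": 0.6},{"offset": [0,0,0.1],"delta_rot": [0,0,0],"gripper": 0.6},{"offset": [0,0,0],"delta_rot": [0,0,0],"gripper": 0.6},{"offset": [0,0,0],"delta_rot": [0,0,0],"gripper": 0.6}]'

```text
time_s: 48.87
tool_pos: [0.4821, -0.3159, 0.0137]
tool_rot: [0.798, -0.602, -0.001, -0.003]
contact_force: [-0.0, 0.1, 1.0]
width: 0.0681
```

```bash
python3 ringlook.py f2; python3 go.py .4752 -.3272 .02 -75 2
```

```text
ring px [268.9 233. ] world [ 0.4756 -0.3269] dia 0.0529 asp 0.94 tool [8.8 9.4 5.6]
finger tip max z -39.54613809253729 w 0.06812760282131725
t 48.92 [ 0.4822 -0.3159  0.0139] tipz 0.0504 yaw -74.0 q7 -1.05 F [ 0.2 -0.  -0.8] w 68.2
dist mm 33.2 rot [-0.2  0.3  1. ] N 2 width 68.2
0 [0.11 0.13 0.38] [-0.03  0.04  0.12]
1 [0.11 0.12 0.38] [-0.03  0.04  0.12]
```

Request:
carry_out --rows '[{"offset": [0.11,0.12,0.05],"delta_rot": [0,0.04,0.1],"gripper": 0.6},{"offset": [0.1,0.11,0.1],"delta_rot": [0,0.04,0.1],"gripper": 0.6},{"offset": [0,0,0.2],"delta_rot": [0,0,0],"gripper": 0.6},{"offset": [0,0,0.25],"delta_rot": [0,0,0],"gripper": 0.6},{"offset": [0,0,0.2],"delta_rot": [0,0,0],"gripper": 0.6},{"offset": [0,0,0.1],"delta_rot": [0,0,0],"gripper": 0.6},{"offset": [0,0,0],"delta_rot": [0,0,0],"gripper": 0.6}]'

```text
time_s: 49.5
tool_pos: [0.4758, -0.3298, -0.0239]
tool_rot: [0.793, -0.609, 0.003, -0.001]
contact_force: [0.1, 0.2, 0.6]
width: 0.0683
```

```bash
python3 ringlook.py f3; python3 go.py .4755 -.327 .001 -75 2
```

```text
ring px [251.1 243.6] world [ 0.4759 -0.3269] dia 0.0528 asp 0.93 tool [ -2.6  -1.  -31.9]
finger tip max z -30.227463459225252 w 0.06829139244477825
t 49.55 [ 0.4759 -0.3297 -0.0237] tipz 0.0128 yaw -75.1 q7 -1.07 F [-0.  -0.6  0.8] w 68.6
dist mm 12.2 rot [-0.3 -0.2 -0.1] N 2 width 68.6
0 [-0.03 -0.    0.15] [-0.04 -0.03 -0.01]
1 [-0.03 -0.    0.15] [-0.04 -0.03 -0.01]
```

Request:
carry_out --rows '[{"offset": [-0.03,-0.02,0.13],"delta_rot": [-0.04,-0.03,0],"gripper": 0.6},{"offset": [-0.03,0,0.13],"delta_rot": [-0.04,-0.03,0],"gripper": 0.6},{"offset": [0,0,0.03],"delta_rot": [0,0,0],"gripper": 0.6},{"offset": [0,0,0],"delta_rot": [0,0,0],"gripper": 0.6}]'

```text
time_s: 49.88
tool_pos: [0.4769, -0.3265, -0.0362]
tool_rot: [0.793, -0.609, -0.0, -0.0]
contact_force: [0.1, 0.6, -0.5]
width: 0.0687
```

```bash
python3 ringlook.py f4; python3 go.py .4755 -.327 .001 -75 2
```

```text
ring px [255.7 257.3] world [ 0.4761 -0.3269] dia 0.0527 asp 0.92 tool [  0.1   0.8 -44.2]
finger tip max z -34.993287637163526 w 0.0686831483192397
t 49.93 [ 0.4769 -0.3265 -0.0361] tipz 0.0004 yaw -75.0 q7 -1.08 F [ 1.3  0.1 -0.2] w 68.4
dist mm 1.6 rot [-0.  0. -0.] N 2 width 68.4
0 [ 0.    0.02 -0.01] [-0.  0. -0.]
1 [ 0.    0.02 -0.01] [-0.  0. -0.]
```

Request:
carry_out --rows '[{"offset": [0,0.02,0],"delta_rot": [0,0,0],"gripper": -0.5},{"offset": [0,0,0],"delta_rot": [0,0,0],"gripper": -1},{"offset": [0,0,0],"delta_rot": [0,0,0],"gripper": -1},{"offset": [0,0,0.0],"delta_rot": [0,0,0],"gripper": -1},{"offset": [0,0,0.0],"delta_rot": [0,0,0],"gripper": -1},{"offset": [0,0,-0.4],"delta_rot": [0,0,0],"gripper": -1},{"offset": [0,0,-0.7],"delta_rot": [0,0,0],"gripper": -1},{"offset": [0,0,-0.9],"delta_rot": [0,0,0],"gripper": -1},{"offset": [0,0,-0.8],"delta_rot": [0,0,0.2],"gripper": -1},{"offset": [0,0,-0.6],"delta_rot": [0,0,0.4],"gripper": -1}]' --squeeze 60

```text
time_s: 50.77
tool_pos: [0.4716, -0.3245, 0.1001]
tool_rot: [0.78, -0.625, -0.006, 0.0]
contact_force: [-0.3, -1.2, 0.3]
width: 0.0504
```

```bash
python3 go.py .551 .09 .14 -95; python3 look.py f5; python3 hand.py f5
```

```text
t 50.77 [ 0.4716 -0.3245  0.1001] tipz 0.1366 yaw -77.4 q7 -1.03 F [-0.3 -1.2  0.3] w 50.4
dist mm 422.0 rot [ 0.5  0.4 17.6] N 12 width 50.4
0 [-0.81 -0.35 -0.  ] [0.01 0.01 0.37]
1 [-0.82 -0.33 -0.  ] [0.01 0.01 0.37]
2 [-0.82 -0.31 -0.  ] [0.01 0.01 0.37]
3 [-0.83 -0.29 -0.  ] [0.01 0.01 0.37]
4 [-0.84 -0.27 -0.  ] [0.01 0.01 0.37]
5 [-0.84 -0.24 -0.  ] [0.01 0.01 0.37]
6 [-0.85 -0.22 -0.  ] [0.01 0.01 0.37]
7 [-0.86 -0.2  -0.  ] [0.01 0.01 0.37]
8 [-0.86 -0.18 -0.01] [0.01 0.01 0.37]
9 [-0.87 -0.16 -0.01] [0.01 0.01 0.37]
10 [-0.87 -0.13 -0.01] [0.01 0.01 0.37]
11 [-0.87 -0.11 -0.01] [0.01 0.01 0.37]
t 50.77 [ 0.4716 -0.3245  0.1001] yaw -77.4 w 50.4 F [-0.3 -1.2  0.3]
in hand centre [1.6 1.5] r 26.5 top z -43.2
```

Request:
carry_out --rows '[{"offset": [-0.5,-0.22,0],"delta_rot": [0,0,0.3],"gripper": -1},{"offset": [-0.82,-0.33,0],"delta_rot": [0,0,0.37],"gripper": -1},{"offset": [-0.82,-0.31,0],"delta_rot": [0,0,0.37],"gripper": -1},{"offset": [-0.83,-0.29,0],"delta_rot": [0,0,0.37],"gripper": -1},{"offset": [-0.84,-0.27,0],"delta_rot": [0,0,0.37],"gripper": -1},{"offset": [-0.84,-0.24,0],"delta_rot": [0,0,0.37],"gripper": -1},{"offset": [-0.85,-0.22,0],"delta_rot": [0,0,0.37],"gripper": -1},{"offset": [-0.86,-0.2,0],"delta_rot": [0,0,0.37],"gripper": -1},{"offset": [-0.86,-0.18,0],"delta_rot": [0,0,0.37],"gripper": -1},{"offset": [-0.87,-0.16,0],"delta_rot": [0,0,0.37],"gripper": -1},{"offset": [-0.75,-0.1,0],"delta_rot": [0,0,0.37],"gripper": -1},{"offset": [-0.5,-0.06,0],"delta_rot": [0,0,0.3],"gripper": -1},{"offset": [-0.3,-0.03,0],"delta_rot": [0,0,0.15],"gripper": -1},{"offset": [-0.15,0,0],"delta_rot": [0,0,0],"gripper": -1},{"offset": [-0.05,0,0],"delta_rot": [0,0,0],"gripper": -1},{"offset": [0,0,0],"delta_rot": [0,0,0],"gripper": -1},{"offset": [0,0,0],"delta_rot": [0,0,0],"gripper": -1}]'

```text
time_s: 52.23
tool_pos: [0.5569, 0.0879, 0.1034]
tool_rot: [-0.665, 0.747, -0.002, -0.001]
contact_force: [0.5, -0.5, -0.0]
width: 0.0508
```

```bash
python3 go.py .552 .0933 .095 -95 3; python3 look.py f6; python3 hand.py f6
```

```text
t 52.23 [0.5569 0.0879 0.1034] tipz 0.1399 yaw -96.6 q7 -2.12 F [ 0.5 -0.5 -0. ] w 50.8
dist mm 45.5 rot [-0.1 -0.2 -1.6] N 3 width 50.8
0 [-0.04  0.05  0.37] [-0.01 -0.02 -0.13]
1 [-0.04  0.05  0.37] [-0.01 -0.02 -0.13]
2 [-0.04  0.05  0.37] [-0.01 -0.02 -0.13]
t 52.23 [0.5569 0.0879 0.1034] yaw -96.6 w 50.8 F [ 0.5 -0.5 -0. ]
in hand centre [1.5 1.1] r 26.5 top z -43.1
```

Request:
carry_out --rows '[{"offset": [-0.04,0.05,0.2],"delta_rot": [0,-0.02,-0.13],"gripper": -1},{"offset": [-0.04,0.05,0.3],"delta_rot": [0,-0.02,-0.13],"gripper": -1},{"offset": [-0.04,0.02,0.3],"delta_rot": [0,0,-0.13],"gripper": -1},{"offset": [0,0,0.15],"delta_rot": [0,0,0],"gripper": -1},{"offset": [0,0,0],"delta_rot": [0,0,0],"gripper": -1},{"offset": [0,0,0],"delta_rot": [0,0,0],"gripper": -1}]'

```text
time_s: 52.78
tool_pos: [0.552, 0.0864, 0.0615]
tool_rot: [-0.673, 0.739, -0.002, -0.001]
contact_force: [-0.6, 0.4, -0.9]
width: 0.0505
```

```bash
python3 go.py .5517 .0933 .088 -95 2
```

```text
t 52.78 [0.552  0.0864 0.0615] tipz 0.0980 yaw -95.4 q7 -2.13 F [-0.6  0.4 -0.9] w 50.5
dist mm 12.1 rot [-0.1 -0.2 -0.4] N 2 width 50.5
0 [-0.09  0.01  0.12] [-0.01 -0.03 -0.05]
1 [-0.09  0.01  0.12] [-0.01 -0.03 -0.05]
```

Request:
carry_out --rows '[{"offset": [-0.08,0.01,0.05],"delta_rot": [0,0,-0.05],"gripper": -1},{"offset": [-0.08,0.01,0.05],"delta_rot": [0,0,-0.05],"gripper": -1},{"offset": [0,0,0.05],"delta_rot": [0,0,0],"gripper": -1},{"offset": [0,0,0],"delta_rot": [0,0,0],"gripper": -1},{"offset": [0,0,0],"delta_rot": [0,0,0],"gripper": -1}]'

```text
time_s: 53.2
tool_pos: [0.5528, 0.0936, 0.0558]
tool_rot: [-0.676, 0.737, -0.002, -0.0]
contact_force: [-0.0, 1.0, 0.3]
width: 0.051
```

```bash
python3 go.py .5517 .0933 .068 -95 2
```

```text
t 53.20 [0.5528 0.0936 0.0558] tipz 0.0923 yaw -95.0 q7 -2.14 F [-0.   1.   0.3] w 51.0
dist mm 24.3 rot [-0.2 -0.2  0. ] N 2 width 51.0
0 [0.   0.01 0.3 ] [-0.02 -0.02  0.01]
1 [0.   0.01 0.3 ] [-0.02 -0.02  0.01]
```

Request:
carry_out --rows '[{"offset": [0.01,0.03,0.1],"delta_rot": [0,0,0],"gripper": -1},{"offset": [0,0,0.18],"delta_rot": [0,0,0],"gripper": -1},{"offset": [0,0,0.18],"delta_rot": [0,0,0],"gripper": -1},{"offset": [0,0,0.1],"delta_rot": [0,0,0],"gripper": -1},{"offset": [0,0,0],"delta_rot": [0,0,0],"gripper": -1}]'

```text
time_s: 53.62
tool_pos: [0.5519, 0.0932, 0.0315]
tool_rot: [-0.676, 0.737, -0.003, 0.0]
contact_force: [-0.4, -0.2, -0.8]
width: 0.0505
```

```bash
python3 go.py .5517 .0933 .056 -95 2; python3 look.py f9
```

```text
t 53.62 [0.5519 0.0932 0.0315] tipz 0.0680 yaw -95.0 q7 -2.16 F [-0.4 -0.2 -0.8] w 50.5
dist mm 12.0 rot [-0.2 -0.2  0. ] N 2 width 50.5
0 [-0.    0.    0.15] [-0.03 -0.02  0.  ]
1 [-0.    0.    0.15] [-0.03 -0.02  0.  ]
t 53.62 [0.5519 0.0932 0.0315] yaw -95.0 w 50.5 F [-0.4 -0.2 -0.8]
```

View pics/f9.png

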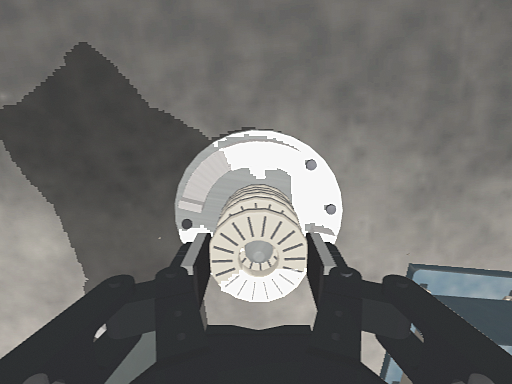

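Lower 12 mm, release, lift high.

Request:
carry_out --rows '[{"offset": [0,0,0.12],"delta_rot": [0,0,0],"gripper": -1},{"offset": [0,0,0.14],"delta_rot": [0,0,0],"gripper": -1},{"offset": [0,0,0.03],"delta_rot": [0,0,0],"gripper": -1},{"offset": [0,0,0],"delta_rot": [0,0,0],"gripper": -1},{"offset": [0,0,0],"delta_rot": [0,0,0],"gripper": 0.6},{"offset": [0,0,0],"delta_rot": [0,0,0],"gripper": 0.6},{"offset": [0,0,0],"delta_rot": [0,0,0],"gripper": 0.6},{"offset": [0,0,-0.3],"delta_rot": [0,0,0],"gripper": 0.6},{"offset": [0,0,-0.7],"delta_rot": [0,0,0],"gripper": 0.6},{"offset": [0,0,-0.8],"delta_rot": [0,0,0],"gripper": 1},{"offset": [0,0,-0.6],"delta_rot": [0,0,0],"gripper": 1},{"offset": [0,0,-0.1],"delta_rot": [0,0,0],"gripper": 1}]'

```text
time_s: 54.67
tool_pos: [0.5504, 0.0937, 0.1246]
tool_rot: [-0.676, 0.737, -0.002, -0.001]
contact_force: [0.6, 0.6, 0.6]
width: 0.0853
```

```bash
python3 look.py f10; python3 look.py sc12 scene; python3 go.py .4213 .2137 .18 -49.6; python3 - <<'E'
import pickle
from h import *
np.set_printoptions(precision=4,suppress=True)
s,c,p,d=pickle.load(open("pics/f10.pkl","rb")); W=cloud(c,d); near=np.hypot(W[...,0]-.5505,W[...,1]-.0917)
for zz in (.012,.020,.028,.036,.044,.052,.060): print(zz,((np.abs(W[...,2]-zz)<.003)&(near<.029)).sum())
m=(near<.027)&(near>.012)&(W[...,2]>.05);print(np.median(W[m][:,2]),np.percentile(W[m][:,2],[5,95]))
x=np.linalg.lstsq(np.c_[W[m][:,:2]-[.55,.092],np.ones(m.sum())],W[m][:,2],rcond=None)[0];print(x)
cv2.imwrite("pics/f10c.png",cv2.resize(p[100:280,170:350],(600,600),interpolation=cv2.INTER_CUBIC)[:,:,::-1])
E
```

```text
t 54.67 [0.5504 0.0937 0.1246] yaw -94.9 w 85.3 F [0.6 0.6 0.6]
t 54.72 [0.5505 0.0936 0.1241] yaw -94.9 w 85.4 F [0.1 0.  0.4]
t 54.77 [0.5493 0.0932 0.122 ] tipz 0.1585 yaw -94.9 q7 -2.10 F [-0.4 -0.8 -0.4] w 85.5
dist mm 177.1 rot [  0.2  -0.2 -45.3] N 12 width 85.5
0 [-0.23  0.29 -0.05] [ 0.   -0.   -0.94]
1 [-0.25  0.27 -0.05] [ 0.   -0.   -0.94]
2 [-0.26  0.25 -0.05] [ 0.   -0.   -0.94]
3 [-0.28  0.24 -0.05] [ 0.   -0.   -0.94]
4 [-0.29  0.22 -0.05] [ 0.   -0.   -0.94]
5 [-0.31  0.2  -0.05] [ 0.   -0.   -0.94]
6 [-0.32  0.18 -0.05] [ 0.   -0.   -0.94]
7 [-0.33  0.16 -0.05] [ 0.   -0.   -0.94]
8 [-0.34  0.13 -0.05] [ 0.   -0.   -0.94]
9 [-0.35  0.11 -0.05] [ 0.   -0.   -0.94]
10 [-0.36  0.09 -0.05] [ 0.   -0.   -0.94]
11 [-0.36  0.06 -0.04] [ 0.   -0.   -0.94]
0.012 268
0.02 40
0.028 15
0.036 32
0.044 92
0.052 59
0.06 2315
0.24114846804270668 [0.0594 0.2555]
[ 4.8447 -0.3194  0.1458]
```

View pics/f10c.png

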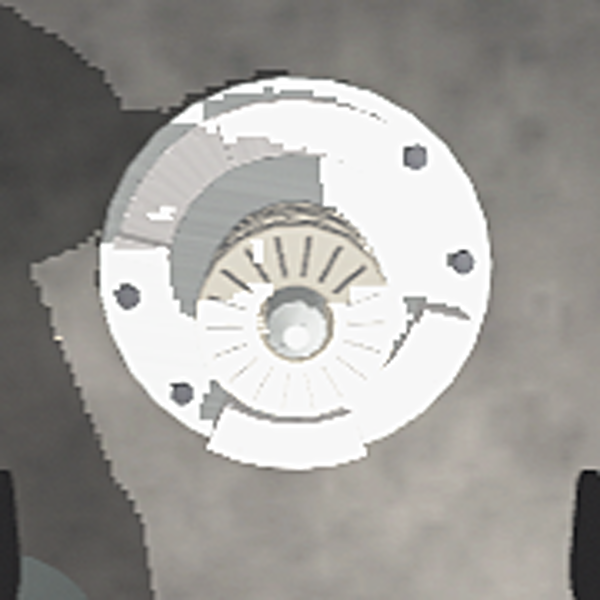

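View pics/sc12.png

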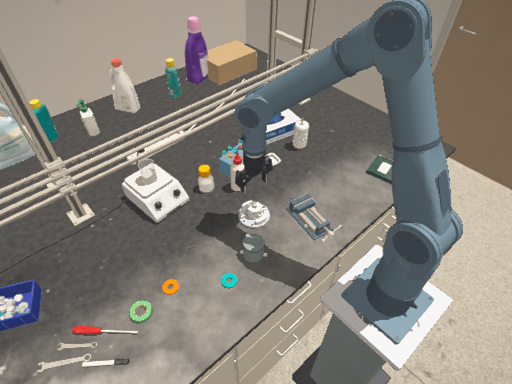

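Request:
carry_out --rows '[{"offset": [-0.15,0.2,-0.1],"delta_rot": [0,0,-0.7],"gripper": 1},{"offset": [-0.25,0.27,-0.1],"delta_rot": [0,0,-0.95],"gripper": 1},{"offset": [-0.26,0.25,-0.1],"delta_rot": [0,0,-0.95],"gripper": 1},{"offset": [-0.28,0.24,-0.1],"delta_rot": [0,0,-0.95],"gripper": 1},{"offset": [-0.29,0.22,-0.1],"delta_rot": [0,0,-0.95],"gripper": 1},{"offset": [-0.31,0.2,-0.05],"delta_rot": [0,0,-0.95],"gripper": 1},{"offset": [-0.32,0.18,0],"delta_rot": [0,0,-0.95],"gripper": 1},{"offset": [-0.33,0.16,0],"delta_rot": [0,0,-0.95],"gripper": 1},{"offset": [-0.34,0.13,0],"delta_rot": [0,0,-0.95],"gripper": 1},{"offset": [-0.35,0.11,0],"delta_rot": [0,0,-0.95],"gripper": 1},{"offset": [-0.3,0.09,0],"delta_rot": [0,0,-0.9],"gripper": 1},{"offset": [-0.2,0.05,0],"delta_rot": [0,0,-0.6],"gripper": 1},{"offset": [-0.1,0,0],"delta_rot": [0,0,-0.2],"gripper": 1},{"offset": [0,0,0],"delta_rot": [0,0,0],"gripper": 1},{"offset": [0,0,0],"delta_rot": [0,0,0],"gripper": 1}]'

```text
time_s: 56.02
tool_pos: [0.4106, 0.2046, 0.1306]
tool_rot: [0.909, -0.415, -0.009, 0.012]
contact_force: [-0.6, 0.4, 0.0]
width: 0.0853
```

```bash
cat > caplook.py <<'E'
import sys,pickle
from cell import bot,optics
from h import *
np.set_printoptions(precision=4,suppress=True)
s=bot.get_state(); c=optics.calibration("wrist"); p,d=optics.grab_frame("wrist"); cv2.imwrite(f"pics/{sys.argv[1]}.png",p[:,:,::-1])
C=np.array([float(sys.argv[2]),float(sys.argv[3])]); top=float(sys.argv[4])
W=cloud(c,d); near=np.hypot(W[...,0]-C[0],W[...,1]-C[1])
bar=(near<.045)&(np.abs(W[...,2]-top)<.006)
k=cv2.convexHull(np.argwhere(bar)[:,::-1].astype(np.int32)); q=cv2.boxPoints(cv2.minAreaRect(k)); Q=np.array([onplane(c,u,v,top)[:2] for u,v in q]); print("centre",Q.mean(0),bar.sum(),np.median(W[bar][:,2]))
for i in range(2): e=Q[i+1]-Q[i]; print(np.linalg.norm(e),np.degrees(np.arctan2(e[1],e[0])))
print("tool",tdown(s).T@(np.r_[Q.mean(0),top]-s["tool_pos"])*1000)
E
python3 caplook.py g1 .4213 .2137 .108; python3 go.py .4213 .2137 .14 -49.6 3
```

```text
centre [0.4221 0.2117] 1375 0.10769258650867439
0.013288407336645835 -49.0378298175156
0.05504293352435711 -138.41838147647647
tool [  2.2983 -14.0082  22.1315]
t 56.07 [0.4108 0.2045 0.1306] tipz 0.1671 yaw -49.1 q7 -1.69 F [-0.5 -0.1 -1.1] w 85.2
dist mm 30.5 rot [1.7 0.4 0.5] N 3 width 85.2
0 [ 0.   -0.12  0.22] [0.14 0.03 0.04]
1 [ 0.   -0.12  0.22] [0.14 0.03 0.04]
2 [-0.   -0.12  0.22] [0.14 0.03 0.04]
```

View pics/g1.png

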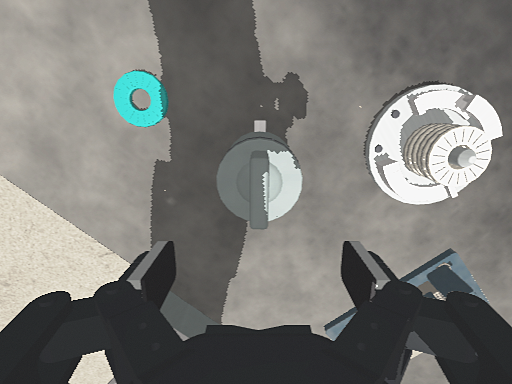

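Request:
carry_out --rows '[{"offset": [0,-0.13,0.1],"delta_rot": [0.14,0.03,0],"gripper": 1},{"offset": [0,-0.13,0.2],"delta_rot": [0.14,0.03,0],"gripper": 1},{"offset": [0,-0.1,0.2],"delta_rot": [0.14,0.03,0],"gripper": 1},{"offset": [0,0,0.2],"delta_rot": [0,0,0],"gripper": 1},{"offset": [0,0,0.1],"delta_rot": [0,0,0],"gripper": 1},{"offset": [0,0,0],"delta_rot": [0,0,0],"gripper": 1},{"offset": [0,0,0],"delta_rot": [0,0,0],"gripper": 1}]'

```text
time_s: 56.65
tool_pos: [0.4259, 0.212, 0.0954]
tool_rot: [0.907, -0.42, 0.001, -0.001]
contact_force: [0.3, 0.6, 0.1]
width: 0.085
```

```bash
python3 caplook.py g2 .4213 .2137 .108; python3 go.py .4213 .2132 .083 -49.6 3
```

```text
centre [0.422 0.212] 1806 0.10763942341336132
0.013210688870197192 -49.73039458725357
0.0557779719861373 -139.4253283809775
tool [ -2.5712   2.9683 -12.5841]
t 56.70 [0.426  0.212  0.0955] tipz 0.1320 yaw -49.7 q7 -1.76 F [ 0.   0.7 -0.5] w 85.6
dist mm 49.3 rot [-0.2 -0.1 -0.1] N 3 width 85.6
0 [-0.03  0.02  0.41] [-0.01 -0.01 -0.01]
1 [-0.03  0.02  0.41] [-0.01 -0.01 -0.01]
2 [-0.03  0.02  0.41] [-0.01 -0.01 -0.01]
```

Request:
carry_out --rows '[{"offset": [-0.06,0.07,0.05],"delta_rot": [0,0,0],"gripper": 1},{"offset": [0,0,0.2],"delta_rot": [0,0,0],"gripper": 1},{"offset": [0,0,0.3],"delta_rot": [0,0,0],"gripper": 1},{"offset": [0,0,0.3],"delta_rot": [0,0,0],"gripper": 1},{"offset": [0,0,0.25],"delta_rot": [0,0,0],"gripper": 1},{"offset": [0,0,0.1],"delta_rot": [0,0,0],"gripper": 1},{"offset": [0,0,0],"delta_rot": [0,0,0],"gripper": 1},{"offset": [0,0,0],"delta_rot": [0,0,0],"gripper": 1}]'

```text
time_s: 57.37
tool_pos: [0.4229, 0.2125, 0.0451]
tool_rot: [0.907, -0.42, 0.002, -0.002]
contact_force: [0.3, -0.3, -0.4]
width: 0.0854
```

```bash
python3 caplook.py g3 .4213 .2137 .108; python3 go.py .422 .2125 .0825 -49.6 1
```

```text
centre [0.4088 0.2283] 3821 0.10771913337922896
0.05187732627279677 -49.78090342544438
0.0562276724665564 -139.05900439967084
tool [-20.9721   0.1137 -62.9572]
t 57.42 [0.4229 0.2125 0.0452] tipz 0.0817 yaw -49.7 q7 -1.83 F [-0.3  0.1  0.2] w 85.5
dist mm 1.2 rot [-0.3 -0.1 -0.1] N 1 width 85.5
0 [-0.01  0.02 -0.02] [-0.09 -0.04 -0.03]
```

View pics/g3.png

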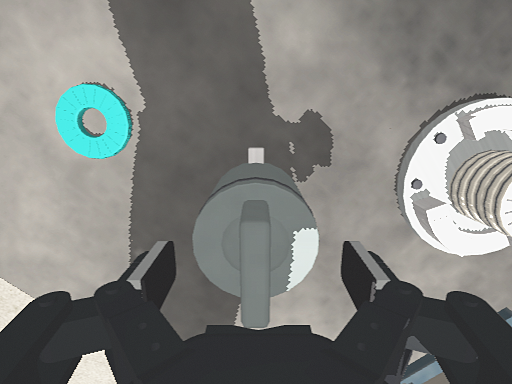

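Request:
carry_out --rows '[{"offset": [0,0,0],"delta_rot": [0,0,0],"gripper": -1},{"offset": [0,0,0],"delta_rot": [0,0,0],"gripper": -1},{"offset": [0,0,0],"delta_rot": [0,0,0],"gripper": -1},{"offset": [0,0,0],"delta_rot": [0,0,0],"gripper": -1},{"offset": [0,0,0],"delta_rot": [0,0,0],"gripper": -1},{"offset": [0,0,0],"delta_rot": [0,0,0],"gripper": -1},{"offset": [0,0,0],"delta_rot": [0,0,0],"gripper": -1}]' --squeeze 90

```text
time_s: 58.0
tool_pos: [0.4243, 0.2132, 0.0471]
tool_rot: [0.907, -0.421, 0.004, -0.004]
contact_force: [-0.4, -0.7, -1.5]
width: 0.0125
```

```bash
python3 go.py .5515 .092 .19 -47.5
```

```text
t 58.00 [0.4243 0.2132 0.0471] tipz 0.0836 yaw -49.8 q7 -1.83 F [-0.4 -0.7 -1.5] w 12.5
dist mm 205.4 rot [-0.5 -0.2 -2.2] N 6 width 12.5
0 [ 0.73 -0.08 -0.44] [-0.02 -0.01 -0.09]
1 [ 0.73 -0.08 -0.44] [-0.02 -0.01 -0.09]
2 [ 0.73 -0.07 -0.44] [-0.02 -0.01 -0.09]
3 [ 0.73 -0.07 -0.44] [-0.02 -0.01 -0.09]
4 [ 0.73 -0.06 -0.44] [-0.02 -0.01 -0.09]
5 [ 0.73 -0.05 -0.44] [-0.02 -0.01 -0.09]
```

Request:
carry_out --rows '[{"offset": [0,0,-0.3],"delta_rot": [0,0,0],"gripper": -1},{"offset": [0,0,-0.6],"delta_rot": [0,0,0],"gripper": -1},{"offset": [0,0,-0.8],"delta_rot": [0,0,0],"gripper": -1},{"offset": [0,0,-0.7],"delta_rot": [0,0,0],"gripper": -1},{"offset": [0,0,-0.3],"delta_rot": [0,0,0],"gripper": -1},{"offset": [0,0,0],"delta_rot": [0,0,0],"gripper": -1}]'

```text
time_s: 58.5
tool_pos: [0.4201, 0.212, 0.1611]
tool_rot: [0.908, -0.42, 0.001, -0.001]
contact_force: [0.8, 0.2, -1.7]
width: 0.013
```

```bash
python3 look.py g4; python3 go.py .5515 .092 .19 -47.5; python3 - <<'E'
import pickle
from h import *
s,c,p,d=pickle.load(open("pics/g4.pkl","rb")); W=cloud(c,d); Rm=tdown(s); L=(W-s["tool_pos"])@Rm*1000
m=(np.abs(L[...,2]+26.5)<3)&(np.hypot(L[...,0],L[...,1])<45); print(m.sum(),np.median(L[m][:,2]))
zt=np.median(L[m][:,2])
k=cv2.convexHull(np.argwhere(m)[:,::-1].astype(np.int32))[:,0]
o=Rm.T@(-c["world_to_cam"][:3,:3].T@c["world_to_cam"][:3,3]-s["tool_pos"])*1000
P=[]
for u,v in k:
    dd=Rm.T@ray(c,u,v)[1]; P.append((o+(zt-o[2])/dd[2]*dd)[:2])
P=np.array(P); P=P[P[:,1]<5]; x=np.linalg.lstsq(np.c_[2*P,np.ones(len(P))],(P**2).sum(1),rcond=None)[0]
print(x[:2],np.sqrt(x[2]+x[0]**2+x[1]**2)); print(P.min(0),P.max(0))
E
```

```text
t 58.50 [0.4201 0.212  0.1611] yaw -49.6 w 13.0 F [ 0.8  0.2 -1.7]
t 58.55 [0.42   0.2118 0.1602] tipz 0.1967 yaw -49.6 q7 -1.68 F [-0.   0.3 -2. ] w 12.5
dist mm 178.0 rot [-0.1 -0.1 -2.1] N 5 width 12.5
0 [ 0.88 -0.11  0.03] [-0.01 -0.   -0.11]
1 [ 0.88 -0.11  0.03] [-0.01 -0.   -0.11]
2 [ 0.88 -0.1   0.03] [-0.01 -0.   -0.11]
3 [ 0.88 -0.09  0.03] [-0.01 -0.   -0.11]
4 [ 0.89 -0.09  0.03] [-0.01 -0.   -0.11]
5118 -25.13813842853537
[1.23309761 3.05114736] 36.276844289686856
[-35.06382532 -32.9933832 ] [37.53646482  3.82357778]
```

View pics/g4.png

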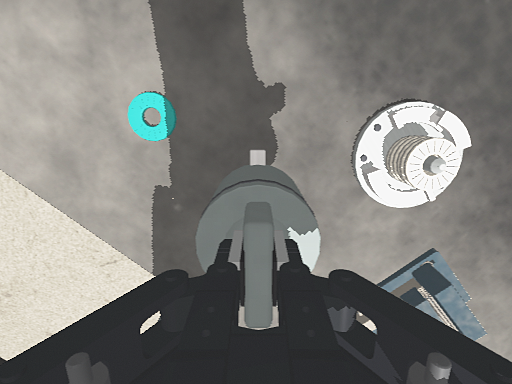

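Request:
carry_out --rows '[{"offset": [0.4,-0.05,0],"delta_rot": [0,0,-0.1],"gripper": -1},{"offset": [0.75,-0.1,0],"delta_rot": [0,0,-0.1],"gripper": -1},{"offset": [0.8,-0.1,0],"delta_rot": [0,0,-0.1],"gripper": -1},{"offset": [0.8,-0.1,0],"delta_rot": [0,0,-0.1],"gripper": -1},{"offset": [0.7,-0.1,0],"delta_rot": [0,0,-0.1],"gripper": -1},{"offset": [0.45,-0.05,0],"delta_rot": [0,0,0],"gripper": -1},{"offset": [0.25,0,0],"delta_rot": [0,0,0],"gripper": -1},{"offset": [0.1,0,0],"delta_rot": [0,0,0],"gripper": -1},{"offset": [0,0,0],"delta_rot": [0,0,0],"gripper": -1},{"offset": [0,0,0],"delta_rot": [0,0,0],"gripper": -1}]'

```text
time_s: 59.38
tool_pos: [0.544, 0.0925, 0.1504]
tool_rot: [0.917, -0.4, -0.006, 0.004]
contact_force: [0.0, 0.4, -2.0]
width: 0.0127
```

```bash
python3 go.py .5518 .0947 .17 -47.5 3; python3 look.py g5
```

```text
t 59.38 [0.544  0.0925 0.1504] tipz 0.1869 yaw -47.1 q7 -1.34 F [ 0.   0.4 -2. ] w 12.7
dist mm 18.8 rot [0.7 0.4 0.4] N 3 width 12.7
0 [ 0.03 -0.06  0.14] [0.06 0.03 0.03]
1 [ 0.03 -0.06  0.14] [0.06 0.03 0.03]
2 [ 0.03 -0.06  0.14] [0.06 0.03 0.03]
t 59.38 [0.544  0.0925 0.1504] yaw -47.1 w 12.7 F [ 0.   0.4 -2. ]
```

View pics/g5.png

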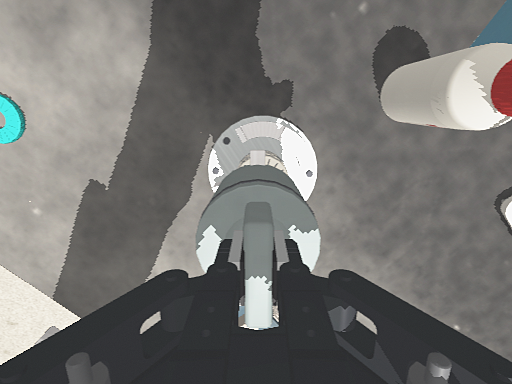

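Request:
carry_out --rows '[{"offset": [0.03,-0.08,0.1],"delta_rot": [0.06,0.03,0.03],"gripper": -1},{"offset": [0.03,-0.08,0.15],"delta_rot": [0.06,0.03,0.03],"gripper": -1},{"offset": [0,0,0.15],"delta_rot": [0.04,0.03,0.03],"gripper": -1},{"offset": [0,0,0.05],"delta_rot": [0,0,0],"gripper": -1},{"offset": [0,0,0],"delta_rot": [0,0,0],"gripper": -1},{"offset": [0,0,0],"delta_rot": [0,0,0],"gripper": -1}]'

```text
time_s: 59.93
tool_pos: [0.5472, 0.1004, 0.1304]
tool_rot: [0.917, -0.399, -0.001, -0.0]
contact_force: [-0.6, -0.1, -2.4]
width: 0.0123
```

```bash
python3 go.py .5518 .0947 .163 -47.5 2
```

```text
t 59.93 [0.5472 0.1004 0.1304] tipz 0.1669 yaw -47.0 q7 -1.37 F [-0.6 -0.1 -2.4] w 12.3
dist mm 8.3 rot [0.  0.1 0.5] N 2 width 12.3
0 [0.09 0.01 0.05] [0.   0.02 0.06]
1 [0.09 0.01 0.05] [0.   0.02 0.06]
```

Request:
carry_out --rows '[{"offset": [0.09,0.01,0],"delta_rot": [0,0.02,0.06],"gripper": -1},{"offset": [0.07,0.01,0],"delta_rot": [0,0.02,0.06],"gripper": -1},{"offset": [0,0,0],"delta_rot": [0,0,0],"gripper": -1},{"offset": [0,0,0],"delta_rot": [0,0,0],"gripper": -1}]'

```text
time_s: 60.27
tool_pos: [0.5517, 0.0946, 0.1307]
tool_rot: [0.915, -0.403, 0.001, 0.0]
contact_force: [-0.2, -0.6, -2.1]
width: 0.0123
```

```bash
python3 go.py .5518 .0947 .15 -47.5 2; python3 look.py g6; python3 look.py g6s scene; python3 - <<'E'
import pickle
from h import *
s,c,p,d=pickle.load(open("pics/g6s.pkl","rb")); u,v=map(int,proj(c,[.55,.092,.07]))
cv2.imwrite("pics/g6sc.png",cv2.resize(p[v-50:v+50,u-50:u+50],(600,600),interpolation=cv2.INTER_CUBIC)[:,:,::-1])
E
```

```text
t 60.27 [0.5517 0.0946 0.1307] tipz 0.1672 yaw -47.6 q7 -1.37 F [-0.2 -0.6 -2.1] w 12.3
dist mm 17.2 rot [-0.  -0.1 -0.1] N 2 width 12.3
0 [-0.   -0.    0.22] [-0.   -0.01 -0.01]
1 [-0.   -0.    0.22] [-0.   -0.01 -0.01]
t 60.27 [0.5517 0.0946 0.1307] yaw -47.6 w 12.3 F [-0.2 -0.6 -2.1]
t 60.32 [0.5517 0.0945 0.1308] yaw -47.6 w 12.4 F [ 0.9 -1.  -2.3]
```

View pics/g6.png

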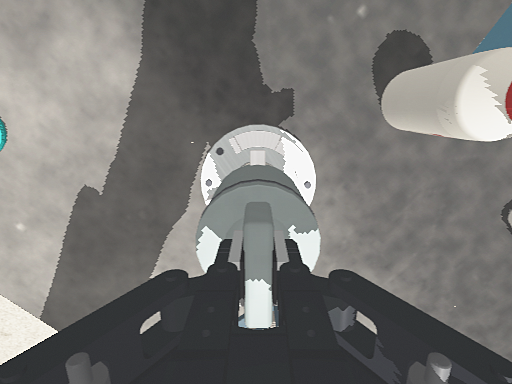

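View pics/g6sc.png

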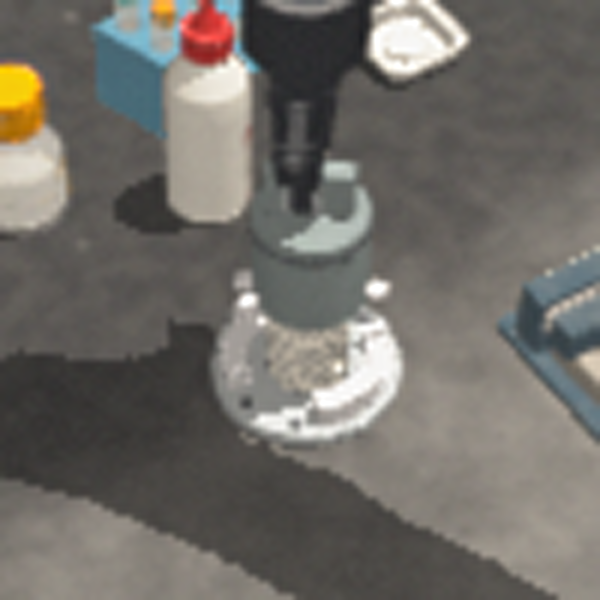

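Request:
carry_out --rows '[{"offset": [0,0,0.12],"delta_rot": [0,0,0],"gripper": -1},{"offset": [0,0,0.18],"delta_rot": [0,0,0],"gripper": -1},{"offset": [0,0,0.2],"delta_rot": [0,0,0],"gripper": -1},{"offset": [0,0,0.2],"delta_rot": [0,0,0],"gripper": -1},{"offset": [0,0,0.18],"delta_rot": [0,0,0],"gripper": -1},{"offset": [0,0,0.1],"delta_rot": [0,0,0],"gripper": -1},{"offset": [0,0,0],"delta_rot": [0,0,0],"gripper": -1}]'

```text
time_s: 60.95
tool_pos: [0.5509, 0.0946, 0.0865]
tool_rot: [0.915, -0.403, 0.0, 0.0]
contact_force: [0.4, 0.4, -2.4]
width: 0.0123
```

```bash
python3 go.py .5518 .0947 .105 -47.5 2
```

```text
t 60.95 [0.5509 0.0946 0.0865] tipz 0.1230 yaw -47.5 q7 -1.40 F [ 0.4  0.4 -2.4] w 12.3
dist mm 18.1 rot [ 0. -0. -0.] N 2 width 12.3
0 [ 0.01 -0.01  0.23] [ 0.01 -0.   -0.01]
1 [ 0.01 -0.01  0.23] [ 0.01 -0.   -0.01]
```

Request:
carry_out --rows '[{"offset": [0.01,-0.01,0.12],"delta_rot": [0,0,0],"gripper": -1},{"offset": [0,0,0.14],"delta_rot": [0,0,0],"gripper": -1},{"offset": [0,0,0.12],"delta_rot": [0,0,0],"gripper": -1},{"offset": [0,0,0.05],"delta_rot": [0,0,0],"gripper": -1},{"offset": [0,0,0],"delta_rot": [0,0,0],"gripper": -1}]'

```text
time_s: 61.37
tool_pos: [0.5516, 0.0947, 0.0673]
tool_rot: [0.915, -0.403, -0.0, 0.0]
contact_force: [0.7, 0.8, -2.4]
width: 0.0125
```

```bash
python3 go.py .5518 .0947 .102 -47.5 2; python3 look.py g7; python3 look.py g7s scene; python3 - <<'E'
import pickle
from h import *
s,c,p,d=pickle.load(open("pics/g7s.pkl","rb")); u,v=map(int,proj(c,[.55,.092,.04]))
a=cv2.resize(p[v-40:v+40,u-40:u+40],(400,400),interpolation=cv2.INTER_CUBIC)
s,c,p,d=pickle.load(open("pics/g7.pkl","rb")); b=cv2.resize(p[90:290,160:360],(400,400),interpolation=cv2.INTER_CUBIC)
cv2.imwrite("pics/g7sc.png",np.hstack([a,b])[:,:,::-1])
E
```

```text
t 61.37 [0.5516 0.0947 0.0673] tipz 0.1038 yaw -47.5 q7 -1.42 F [ 0.7  0.8 -2.4] w 12.5
dist mm 1.8 rot [ 0. -0. -0.] N 2 width 12.5
0 [ 0.   -0.    0.02] [ 0.01 -0.   -0.  ]
1 [ 0.   -0.    0.02] [ 0.01 -0.   -0.  ]
t 61.37 [0.5516 0.0947 0.0673] yaw -47.5 w 12.5 F [ 0.7  0.8 -2.4]
t 61.42 [0.5516 0.0947 0.0675] yaw -47.5 w 12.7 F [ 0.3 -1.  -1.4]
```

View pics/g7sc.png

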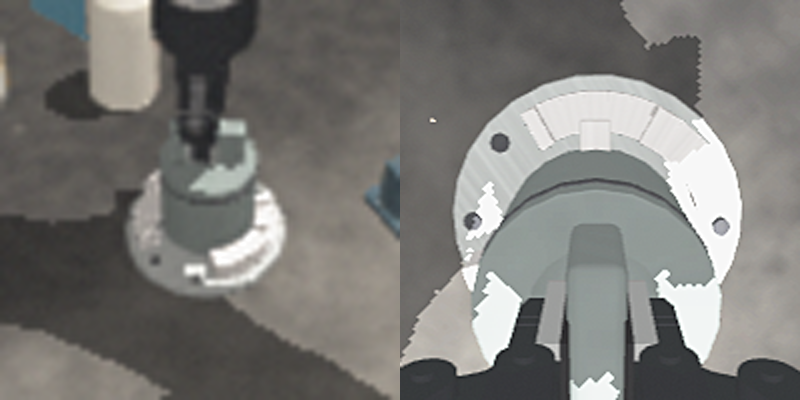

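Request:
carry_out --rows '[{"offset": [0,0,0.03],"delta_rot": [0,0,0],"gripper": -1},{"offset": [0,0,0.02],"delta_rot": [0,0,0],"gripper": -1},{"offset": [0.01,0,0],"delta_rot": [0,0,0.4],"gripper": -1},{"offset": [0.01,0,0],"delta_rot": [0,0,0.6],"gripper": -1},{"offset": [0.01,0,0],"delta_rot": [0,0,0.6],"gripper": -1},{"offset": [0.01,0,0],"delta_rot": [0,0,0.6],"gripper": -1},{"offset": [0,0,0],"delta_rot": [0,0,0.4],"gripper": -1},{"offset": [0,0,0],"delta_rot": [0,0,0],"gripper": -1}]'

```text
time_s: 62.13
tool_pos: [0.5543, 0.0937, 0.0672]
tool_rot: [0.871, -0.492, 0.001, -0.001]
contact_force: [-0.5, -0.2, -1.6]
width: 0.0125
```

```bash
cat > tgt.py <<'E'
from cell import bot; from h import *
s=bot.get_state(); y=yawof(s); t=np.array([.5505,.0917,0])-axes(y)@np.array([1.3e-3,3e-3,0]); e=axes(y).T@(t-s["tool_pos"])*1000
print("want TCP",np.round(t[:2],4),"err tool mm",np.round(e[:2],1),"torque",np.round(s["torque"],2))
E
python3 go.py; python3 tgt.py
```

```text
t 62.13 [0.5543 0.0937 0.0672] tipz 0.1037 yaw -58.9 q7 -1.58 F [-0.5 -0.2 -1.6] w 12.5
want TCP [0.5524 0.0944] err tool mm [-1.6  1.3] torque [-0.02  0.02 -0.03]
```

Request:
carry_out --rows '[{"offset": [-0.03,0.03,0.04],"delta_rot": [0,0,0],"gripper": -1},{"offset": [0,0,0.02],"delta_rot": [0,0,0],"gripper": -1},{"offset": [0,0,0],"delta_rot": [0,0,0],"gripper": -1}]'

```text
time_s: 62.38
tool_pos: [0.5528, 0.0942, 0.0649]
tool_rot: [0.871, -0.491, 0.002, -0.001]
contact_force: [0.4, 0.8, -2.8]
width: 0.0125
```

```bash
python3 go.py; python3 tgt.py
```

```text
t 62.38 [0.5528 0.0942 0.0649] tipz 0.1014 yaw -58.9 q7 -1.58 F [ 0.4  0.8 -2.8] w 12.5
want TCP [0.5524 0.0944] err tool mm [-0.4  0.3] torque [-0.03 -0.01 -0.02]
```

Foot ≈ 17.8 mm; turn clockwise in batches.

Request:
carry_out --rows '[{"offset": [0,0,0],"delta_rot": [0,0,0.4],"gripper": -1},{"offset": [0,0,0],"delta_rot": [0,0,0.5],"gripper": -1},{"offset": [0,0,0],"delta_rot": [0,0,0.5],"gripper": -1},{"offset": [0,0,0],"delta_rot": [0,0,0.5],"gripper": -1},{"offset": [0,0,0],"delta_rot": [0,0,0.3],"gripper": -1},{"offset": [0,0,0],"delta_rot": [0,0,0],"gripper": -1}]'

```text
time_s: 62.88
tool_pos: [0.5526, 0.0942, 0.0646]
tool_rot: [0.827, -0.562, 0.001, -0.001]
contact_force: [0.2, 0.2, -1.8]
width: 0.0126
```

```bash
python3 go.py; python3 tgt.py
```

```text
t 62.88 [0.5526 0.0942 0.0646] tipz 0.1011 yaw -68.4 q7 -1.72 F [ 0.2  0.2 -1.8] w 12.6
want TCP [0.5528 0.094 ] err tool mm [ 0.3 -0.1] torque [-0.06  0.04 -0.01]
```

Request:
carry_out --rows '[{"offset": [0.01,0,0],"delta_rot": [0,0,0.5],"gripper": -1},{"offset": [0,0,0],"delta_rot": [0,0,0.6],"gripper": -1},{"offset": [0.01,0,0],"delta_rot": [0,0,0.6],"gripper": -1},{"offset": [0,0,0],"delta_rot": [0,0,0.6],"gripper": -1},{"offset": [0.01,0,0],"delta_rot": [0,0,0.6],"gripper": -1},{"offset": [0,0,0],"delta_rot": [0,0,0.6],"gripper": -1},{"offset": [0,0,0],"delta_rot": [0,0,0.5],"gripper": -1},{"offset": [0,0,0],"delta_rot": [0,0,0.3],"gripper": -1},{"offset": [0,0,0],"delta_rot": [0,0,0],"gripper": -1}]'

```text
time_s: 63.63
tool_pos: [0.5529, 0.0933, 0.0646]
tool_rot: [0.73, -0.684, 0.001, -0.002]
contact_force: [-0.0, -0.3, -3.3]
width: 0.0128
```

```bash
python3 go.py; python3 tgt.py
```

```text
t 63.63 [0.5529 0.0933 0.0646] tipz 0.1011 yaw -86.3 q7 -1.98 F [-0.  -0.3 -3.3] w 12.8
want TCP [0.5534 0.0932] err tool mm [ 0.2 -0.5] torque [ 0.01 -0.03 -0.  ]
```

Request:
carry_out --rows '[{"offset": [0,-0.01,0],"delta_rot": [0,0,0.5],"gripper": -1},{"offset": [0,0,0],"delta_rot": [0,0,0.6],"gripper": -1},{"offset": [0.01,0,0],"delta_rot": [0,0,0.6],"gripper": -1},{"offset": [0,0,0],"delta_rot": [0,0,0.6],"gripper": -1},{"offset": [0.01,0,0],"delta_rot": [0,0,0.6],"gripper": -1},{"offset": [0,0,0],"delta_rot": [0,0,0.6],"gripper": -1},{"offset": [0,0,0],"delta_rot": [0,0,0.4],"gripper": -1},{"offset": [0,0,0],"delta_rot": [0,0,0],"gripper": -1}]'

```text
time_s: 64.3
tool_pos: [0.5531, 0.0928, 0.0645]
tool_rot: [-0.628, 0.778, -0.0, 0.002]
contact_force: [-0.2, 0.1, -1.5]
width: 0.0127
```

```bash
python3 go.py; python3 tgt.py
```

```text
t 64.30 [0.5531 0.0928 0.0645] tipz 0.1010 yaw -102.2 q7 -2.21 F [-0.2  0.1 -1.5] w 12.7
want TCP [0.5537 0.0923] err tool mm [ 0.4 -0.7] torque [-0.02 -0.04  0.01]
```

Request:
carry_out --rows '[{"offset": [0.01,-0.01,0],"delta_rot": [0,0,0.35],"gripper": -1},{"offset": [0,0,0],"delta_rot": [0,0,0.25],"gripper": -1},{"offset": [0,0,0.05],"delta_rot": [0,0,0],"gripper": -1},{"offset": [0,0,0.05],"delta_rot": [0,0,0],"gripper": -1},{"offset": [0,0,0.03],"delta_rot": [0,0,0],"gripper": -1},{"offset": [0,0,0],"delta_rot": [0,0,0],"gripper": -1}]'

```text
time_s: 64.8
tool_pos: [0.5537, 0.0926, 0.0591]
tool_rot: [-0.612, 0.791, -0.0, 0.002]
contact_force: [-0.8, 0.4, 3.1]
width: 0.0125
```

```bash
python3 go.py; python3 tgt.py
```

```text
t 64.80 [0.5537 0.0926 0.0591] tipz 0.0956 yaw -104.6 q7 -2.24 F [-0.8  0.4  3.1] w 12.5
want TCP [0.5537 0.0922] err tool mm [ 0.4 -0.1] torque [-0.05  0.24  0.01]
```

Request:
carry_out --rows '[{"offset": [0,0,0],"delta_rot": [0,0,0],"gripper": 1},{"offset": [0,0,0],"delta_rot": [0,0,0],"gripper": 1},{"offset": [0,0,0],"delta_rot": [0,0,0],"gripper": 1},{"offset": [0,0,0],"delta_rot": [0,0,0],"gripper": 1},{"offset": [0,0,0],"delta_rot": [0,0,0],"gripper": 1},{"offset": [0,0,-0.3],"delta_rot": [0,0,0],"gripper": 1},{"offset": [0,0,-0.7],"delta_rot": [0,0,0],"gripper": 1},{"offset": [0,0,-0.8],"delta_rot": [0,0,0],"gripper": 1},{"offset": [0,0,-0.8],"delta_rot": [0,0,0],"gripper": 1},{"offset": [0,0,-0.8],"delta_rot": [0,0,0],"gripper": 1},{"offset": [0,0,-0.4],"delta_rot": [0,0,0],"gripper": 1},{"offset": [0,0,0],"delta_rot": [0,0,0],"gripper": 1}]'

```text
time_s: 65.8
tool_pos: [0.5524, 0.0925, 0.2222]
tool_rot: [-0.612, 0.791, 0.0, 0.002]
contact_force: [1.2, -0.7, -0.6]
width: 0.0856
```

```bash
python3 go.py; python3 caplook.py h1 .5505 .0917 .12; python3 look.py h1s scene; python3 look.py h1t top
```

```text
t 65.80 [0.5524 0.0925 0.2222] tipz 0.2587 yaw -104.5 q7 -2.17 F [ 1.2 -0.7 -0.6] w 85.6
centre [0.5511 0.0916] 724 0.11968596522621079
0.012898849119472354 -104.4569623676785
0.05579396332084142 165.90658881218644
tool [  1.5555   1.1557 102.2161]
t 65.85 [0.5521 0.0924 0.2211] yaw -104.5 w 85.0 F [ 0.4 -0.3 -0.2]
t 65.90 [0.5509 0.092  0.219 ] yaw -104.5 w 85.0 F [-0.5  0.1 -0.1]
```

View pics/h1.png

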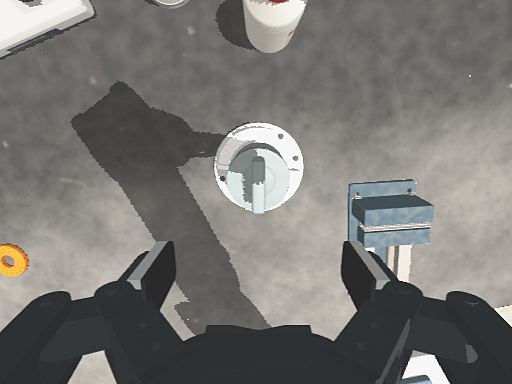

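View pics/h1s.png

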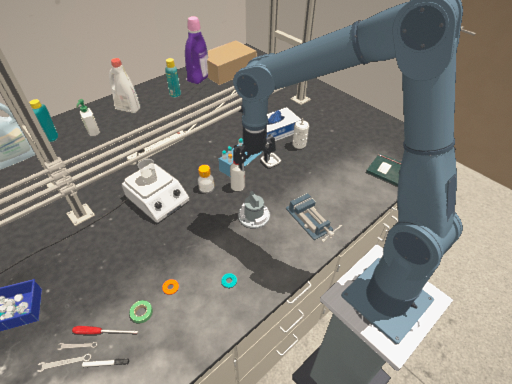

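Request:
carry_out --rows '[{"offset": [0,0,0],"delta_rot": [0,0,0],"gripper": 1},{"offset": [0,0,0],"delta_rot": [0,0,0],"gripper": 1},{"offset": [0,0,0],"delta_rot": [0,0,0],"gripper": 1}]'

```text
time_s: 66.2
tool_pos: [0.5471, 0.0911, 0.2136]
tool_rot: [-0.612, 0.79, 0.003, -0.004]
contact_force: [-0.3, 0.2, -0.3]
width: 0.0855
```

```bash
python3 - <<'E'
import pickle
from h import *
s,c,p,d=pickle.load(open("pics/h1t.pkl","rb")); f=np.load("pics/top0.npz")
for r in rings(p,d,c):
    if -.45<r[3]<.6 and .35<r[2]<.66: print("ring left",np.round(r[:5],4))
# dish and drum unchanged?
for n,(a,b,e,g) in {"dish":(125,158,312,346),"drum":(118,155,372,408)}.items():
    print(n,np.abs(p[a:b,e:g].astype(int)-f["p"][a:b,e:g]).mean())
from cell import bot
print(bot.finish_job())
E
```

```text
dish 2.483957219251337
drum 2.8971471471471473
the job is handed in; nothing more can be done
None
```

The filter is refilled and the cap is locked back on; the job was handed in at about 66 s of the 210 s allowed. I unlocked the cap, stood it upright on the worktop about 18 cm from the filter, stacked all six white rings on the spine, then refitted the cap and turned it clockwise into the notches.

**Last checks**
- **Stack:** before the cap went on, the top of the stack was at 60 mm, which is the 12 mm flange plus six 8 mm rings, and the rings looked flat.
- **Cap:** the bar top is at 119.7 mm, as at the start; it would be about 5 mm higher if the lugs had not dropped in. The bar lies at about -14°, matching the locked angle.
- **Surroundings:** no white ring is left on the worktop. The dish and drum look unchanged in the top view. The wash bottle I only checked by eye: it still stands in place.

**What disagreed**
- **Tool point:** the finger tips sit about 36 mm behind the reported TCP. The first grasp therefore closed on air above the bar. I measured this in the wrist view and corrected for it from then on.
- **Ring positions:** the wrist and top cameras differed by up to about 4 mm, and I used the wrist readings.
- **Arm motion:** the arm drifted by up to 24 mm during descents, so I re-centred it before each grasp or placement.

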